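# Clear a stray rod from the bottle lane and stand the fallen bottles up in it

## Robot

A 6-joint arm with a two-finger parallel gripper is mounted at the origin on a cart in front of the work surface, level with it; the furniture and walls round the work are solid. World frame = base frame: x ahead of the robot, y to its left, z up, the work surface at z = 0. Lengths are in m, angles in degrees, forces in N, time in s.
With the tool pointing down it reaches from about 0.375 to 0.9 m from the base axis. Payload 3.1 kg.
Tool frame: the origin (TCP) lies at the very end of the fingers, on their centre line; the grasp point (between the pads) lies 19 mm behind it; z points along the fingers, y is the line along which they close (so a half turn about z gives the same grasp; the last joint's range is limited). The gripper opens to 87 mm and grips with 3 to 60 N. Pads are 19 mm wide; open, the fingers measure 117 mm over their backs; the gripper's body (75 mm by 190 mm) begins 51 mm behind the grasp point.
Start: joints at [-82.363, 30.224, 82.088, -0, 67.689, -10.227], TCP at [0.192, -0.595, 0.223] pointing down, gripper open.
Joint ranges: [-176.69, 176.69], [-43.24, 126.21], [12.49, 139.97], [-82, 262], [0, 151.66], [-163.58, 163.58]. Speed limits (degrees/s): [159.86, 159.86, 180, 180, 180, 180].

## Interface

Orientations are given as a 3x3 rotation matrix whose columns are the frame's x, y, z axes.
In Python, from rig import bot gives the robot as it stands.
- The arm moves only by the tool move_arm, never from a script. Its argument "increments" is a list of rows, each an object with "xyz": the shift along the tool's x, y, z in mm, a list of three; "roll": the turn about the tool's z in rad; "grip": the opening in per cent of the stroke, from 0 (shut) to 100 (fully open). A call has 1 to 5 rows; each row shifts and turns the commanded pose from where the row before left it, along the tool's axes as they then stand; what a row does not reach is not made up. A row lasts 1/12 s, in which the tool goes at most 41.7 mm and 7.16 degrees, less where a joint would pass 70% of its speed; a pose out of reach is approached as far as the arm can. A call is refused whole if a number of a shift passes 41.7 or a number of a turn 0.125, either way. A call with a gripper value outside its range is refused whole. The fingers move at their own pace and stop on an object; the grip force is fixed at half the most. Time passes only in rows, so rows that do not move let the fingers close. It gives the time, the measured TCP pose, the force, the opening and the grip force at its end, in the units of the state.
- bot.read_state(): the state, without advancing time (a new reading comes with each control period).
- bot.capture(name): name is "side" or "top"; returns (picture, depth): 400x640x3 uint8, red, green, blue; 400x640 float32, m along the optical axis (not along the pixel's ray), 0 where there is no reading.
- bot.camera_model(name): a dict with "intrinsics" (3x3 intrinsics, pixels), "rvec" (rotation vector, rad) and "tvec" (3), from world to camera coordinates, as OpenCV has them. Camera axes: x right, y down, z forward; pixel columns grow to the right and rows downward; lengths in m; the calibration is good to about 2 mm. A picture is of the moment at which its call begins. camera_model takes no time and is no camera call.
- bot.hand_in(): hands the job in; it is judged then, once.
Trained networks look in the newest picture that a camera, given by its name, has taken for a name from the list of things; names that differ only in an ending like _2 or _b are one class to them, and where a whole thing is asked for, a point or a joint stands for the part that bears it (a point fixed in the world has none). Each returns a list of dicts, best first, with "conf" (0 to 1); they miss things now and then, are a little off and sometimes report something else, mostly with a low value. They report only what shows in the picture. A call takes as long as a camera call. They do not tell look-alikes from the thing itself.
- bot.spot_in(label, camera): "at" ([x, y, z] in m, in the coordinates of the camera as it stood for that picture, good to about 4 mm: the middle of the surface that is visible of it).
- bot.trace(label, camera): "mask" (400x640 bool, what is visible of it).
The state is a dict: "time_s": time; "joint_positions": joint angles; "qvel": joint speeds; "tau": joint torques, N m; "position": TCP position; "tcp_rot": TCP orientation; "force": force on the tool from outside, world axes, zero at the start; "moment": the same for the moment, N m; "opening": opening from 0.0 (shut) to 1.0 (fully open); "grasp_force": force on a finger pad.
Only numpy, scipy, OpenCV 4.12 (cv2) and the standard library are available. Lean on these libraries where they do the work, as an engineer would, in place of code of your own. Each camera call takes 0.05 s, during which the arm holds its last target. There are 200 camera calls.

## Task

A long linkage rod has slid into the grey bottle lane under its strap, and three or four of the white oil bottles have fallen out onto the bench. First lift the rod's right-hand end over the lip at the right end of the lane, draw the rod out lengthwise from under the strap, and lay it flat on the bench to the right of the vice. Then stand every fallen bottle upright in the lane, in the gaps left by the strap and the two bottles already standing there, so that all the bottles end up standing on the lane's floor, and leave the tray of screws, the cup and the marker where they are.

Things in the scene. Friction and masses are not known exactly. Their poses are not given: they have to be found in the camera images.
- lane: grey open tray (fixed), a lane along its own y (roughly world y, turned 0.02 to 0.1 rad counter-clockwise). Origin under it at bench height; x across the lane, away from the robot; z up. Inside: y from -173 mm (right end) to +230 mm (left end), x from -45 to +45 mm; floor 5 mm above the bench; lips all round 4 mm thick, their top 17 mm above the bench
- strap (a point): middle of the dark steel strap that bridges the lane (top face, 44 mm above the bench, lane y = -20 mm): 14 mm wide along the lane, 4 mm thick, underside 40 mm above the bench; its posts stand outside the long lips, out to lane x = -58 and +58 mm, 46 mm high
- rod: silver linkage rod, 223 mm long, 0.05 kg: 5 mm bar along its own y with five joint blocks, each 8 mm wide (own x -6 to +2 mm), 8 mm high, 12 mm long, centred at y = -104, -70, -20, +50, +105 mm. Origin under its middle, z up. At the start it lies flat on the lane's floor along the lane under the strap, its -y end about 2 mm from the right end lip, passing about 10 mm behind the standing bottles
- rod_right (a point): point on the rod's centre line at its -y end: (-2, -111, 4) mm in the rod's frame
- rod_left (a point): point on the rod's centre line at its +y end: (-2, +111, 4) mm in the rod's frame
- bottle_0: white oil bottle, blue label, black pointed cap, 0.05 kg: body 36 mm across and 53 mm tall, cap 18 mm across, 84 mm tall in all. Origin: centre of its underside; z axis towards the cap. At the start (if present) it lies on the bench between the lane and the front edge, its cap pointing towards the robot's side of the bench and 0.4 to 0.85 rad to the left; it can roll
- bottle_1: white oil bottle, blue label, black pointed cap, 0.05 kg: body 36 mm across and 53 mm tall, cap 18 mm across, 84 mm tall in all. Origin: centre of its underside; z axis towards the cap. At the start (if present) it lies on the bench between the lane and the front edge, its cap pointing towards the robot's side of the bench and 0.4 to 0.85 rad to the left; it can roll
- bottle_2: white oil bottle, blue label, black pointed cap, 0.05 kg: body 36 mm across and 53 mm tall, cap 18 mm across, 84 mm tall in all. Origin: centre of its underside; z axis towards the cap. At the start (if present) it lies on the bench between the lane and the front edge, its cap pointing towards the robot's side of the bench and 0.4 to 0.85 rad to the left; it can roll
- bottle_3: white oil bottle, blue label, black pointed cap, 0.05 kg: body 36 mm across and 53 mm tall, cap 18 mm across, 84 mm tall in all. Origin: centre of its underside; z axis towards the cap. At the start (if present) it lies on the bench just right of the vice, its cap pointing towards the robot's side of the bench and 0.35 to 0.9 rad to the right; it can roll
- standing_oil: white oil bottle, blue label, black pointed cap, 0.05 kg: body 36 mm across and 53 mm tall, cap 18 mm across, 84 mm tall in all. Origin: centre of its underside; z axis towards the cap. It already stands in the lane, left of the strap, and must still be standing in it at the end
- standing_red: small red thread-lock bottle with a pointed cap, 0.02 kg: round body 23 mm across and 43 mm tall, 69 mm tall in all. Origin at the centre of its underside, z up. It already stands in the lane, left of the strap (it and the standing oil bottle swap places from start to start, leaving a gap of at least 80 mm between them and one of at least 75 mm beside the strap), and must still be standing in it at the end
- vice (a point): middle of the blue bench vice at bench height; it is fixed, reaches 55 mm to either side of this point in y, from x = 0.417 to 0.538 m, and is 88 mm high. The bench to the right of it (smaller y), x from 0.41 to 0.50 m, y from -0.17 to -0.42 m, is free for the rod
- parts_tray: bystander: clear tray of screws, 80x125x28 mm, on the bench behind the lane; leave it alone
- clear_cup: bystander: clear cup, 89 mm across, 88 mm high, on the bench behind the lane; leave it alone
- marker: bystander: marker pen, 122x12x13 mm, on the green mat at the left; leave it alone
Not all that is in view belongs to the job. Leave any green or turquoise look-alike of the standing_red alone.

How it is judged (in metres and radians):
On the way, in this order (a step that is already met when the one before it is completed fails the run):
1. the rod's right end has passed over the lane's right end lip while its left end is still in the lane (y of rod_right in the frame of lane below -0.18 m and z of rod_right in the frame of lane above 0.015 m and y of rod_left in the frame of lane between -0.1 and 0.231 m and x of rod_left in the frame of lane between -0.045 and 0.045 m and z of rod_left in the frame of lane below 0.045 m), for 0.05 s.
2. the rod lies flat on the bench to the right of the vice (world y of rod below 0 m and height (world z) of rod_right between -0.01 and 0.02 m and height (world z) of rod_left between -0.01 and 0.02 m and linear speed of rod below 0.03 m/s), for 0.2 s.
At the end, for the whole second after the job is handed in: Every bottle present stands in the lane at rest, within 0.12 rad of upright, underside on the floor (under 12 mm above the bench), middle inside the lips. The rod lies flat at rest on the bench (both ends under 20 mm), its middle to the right of the vice (y < 0) (all of step 2 and angle between each of bottle_0, bottle_1, bottle_2, bottle_3, standing_oil, standing_red's own z axis and vertical below 0.12 rad and x of bottle_0 in the frame of lane between -0.045 and 0.045 m and y of bottle_0 in the frame of lane between -0.173 and 0.231 m and z of bottle_0 in the frame of lane between 0 and 0.012 m and linear speed of each of bottle_0, bottle_1, bottle_2, bottle_3, standing_oil, standing_red below 0.03 m/s and x of bottle_1 in the frame of lane between -0.045 and 0.045 m and y of bottle_1 in the frame of lane between -0.173 and 0.231 m and z of bottle_1 in the frame of lane between 0 and 0.012 m and x of bottle_2 in the frame of lane between -0.045 and 0.045 m and y of bottle_2 in the frame of lane between -0.173 and 0.231 m and z of bottle_2 in the frame of lane between 0 and 0.012 m and x of bottle_3 in the frame of lane between -0.045 and 0.045 m and y of bottle_3 in the frame of lane between -0.173 and 0.231 m and z of bottle_3 in the frame of lane between 0 and 0.012 m and x of standing_oil in the frame of lane between -0.045 and 0.045 m and y of standing_oil in the frame of lane between -0.173 and 0.231 m and z of standing_oil in the frame of lane between 0 and 0.012 m and x of standing_red in the frame of lane between -0.045 and 0.045 m and y of standing_red in the frame of lane between -0.173 and 0.231 m and z of standing_red in the frame of lane between 0 and 0.012 m); the robot touches nothing.
It fails at once if a bystander (parts tray, clear cup or marker) is shifted by more than 40 mm (distance of any of parts_tray, clear_cup, marker from where it was at the start of the episode above 0.04 m).
Of bottle_0, bottle_1, bottle_2, bottle_3 only 3 to 4 are there at a start; the rules pass over those that are not, and their reading is None.
At some moment in a run one of rod may be knocked a few centimetres aside while the robot is not near it.
Once in a run the grip may slacken for a moment while it holds something.
It also fails if it takes over 208 s, if anything falls off the work surface, if the arm or the gripper's body presses on something with over 40 N, if the wrist force passes 120 N, or if a joint passes its speed limit or range.

## Working session

There is one attempt and no reset: what is moved stays moved. The work goes in short steps, Python scripts to look and compute and a tool call to move; the robot and the scene stay as the last step left them, time stands still between calls to the robot, and variables do not carry over. Pictures are saved under pics/ and viewed, at most 14 in all, crops included, and the job is handed in when it is done.

Besides the shell and the picture viewer there is one more tool, called after "Request:" in YAML: its name, and indented under it one key for each argument. move_arm: Moves the arm, as the interface text tells. Its arguments: {"type":"object","properties":{"increments":{"type":"array"}},"required":["increments"]}

```bash
ls; mkdir -p pics; cat > h.py <<'E'
import numpy as np, cv2
from rig import bot
def cam(n):
    m=bot.camera_model(n); K=np.array(m['intrinsics'],float); R=cv2.Rodrigues(np.array(m['rvec'],float))[0]; t=np.array(m['tvec'],float).ravel()
    return K,R,t
def cap(n,f=None):
    p,d=bot.capture(n)
    if f: cv2.imwrite('pics/'+f,p[:,:,::-1])
    return p,d
def c2w(n,a):
    K,R,t=cam(n); return (np.atleast_2d(a)-t)@R
def cloud(n,d):
    K,R,t=cam(n); v,u=np.mgrid[:d.shape[0],:d.shape[1]]
    P=np.stack([(u-K[0,2])/K[0,0]*d,(v-K[1,2])/K[1,1]*d,d],-1)
    return (P-t)@R
def w2p(n,P):
    K,R,t=cam(n); c=np.atleast_2d(P)@R.T+t; q=c@K.T; return q[:,:2]/q[:,2:]
E
python3 - <<'E'
from h import *
np.set_printoptions(precision=3,suppress=True)
print(bot.read_state())
for n in('top','side'):
    cap(n,n+'0.png'); K,R,t=cam(n); print(n,K[0,0],-R.T@t,R[2])
    for l in ['lane','strap','rod','bottle_0','standing_red','parts_tray','clear_cup','marker','vice']:
        print(l,[(round(r['conf'],2),c2w(n,r['at'])[0]) for r in bot.spot_in(l,n)])
E
```

```text
pics
{'time_s': 0.0, 'joint_positions': array([-82.363,  30.28 ,  82.156,   0.001,  67.688, -10.227]), 'qvel': array([-0.034, -0.054,  0.053, -0.055,  0.007,  0.036]), 'tau': array([ -0.001, -44.005, -17.659,   0.063,   0.058,  -0.   ]), 'position': array([ 0.192, -0.594,  0.222]), 'tcp_rot': array([[ 0.952,  0.307, -0.   ],
       [ 0.307, -0.952,  0.002],
       [ 0.   , -0.002, -1.   ]]), 'force': array([ 0.084, -0.097, -0.175]), 'moment': array([ 0.034,  0.013, -0.013]), 'grasp_force': 0.0, 'opening': 0.9965590039195058}
top 409.37809316103557 [0.449 0.214 0.995] [ 0.147  0.013 -0.989]
lane [(0.44, array([0.424, 0.495, 0.01 ]))]
strap [(0.61, array([0.565, 0.327, 0.008])), (0.6, array([0.433, 0.178, 0.032]))]
rod [(0.63, array([0.577, 0.234, 0.011])), (0.46, array([0.529, 0.508, 0.044]))]
bottle_0 [(0.91, array([0.435, 0.18 , 0.032])), (0.9, array([ 0.44 , -0.052,  0.03 ])), (0.76, array([0.426, 0.265, 0.031]))]
standing_red [(0.62, array([0.442, 0.436, 0.043]))]
parts_tray [(0.64, array([0.733, 0.317, 0.004]))]
clear_cup [(0.59, array([0.729, 0.139, 0.034]))]
marker [(0.63, array([0.423, 0.497, 0.01 ]))]Traceback (most recent call last):
  File "<stdin>", line 7, in <module>
ValueError: it knows: bottle, clear_cup, lane, marker, parts_tray, rod, rod_left, rod_right, standing_oil, standing_red, strap
```

View pics/top0.png

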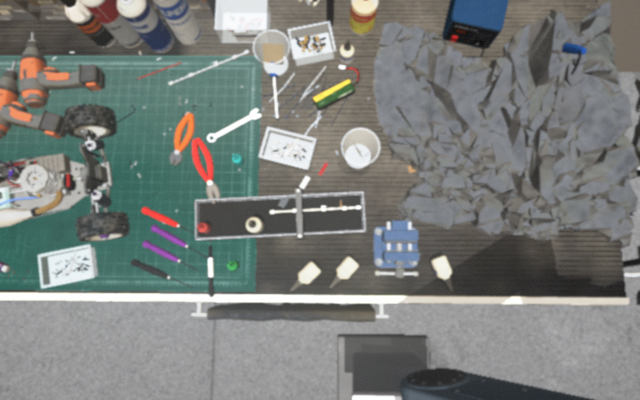

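The top view shows the lane (195–367, 190–240) with the strap at (299, 215). The rod runs (270–362, 210), the standing oil bottle is at (254, 225) and the red one at (204, 228). Three bottles have fallen, at (308, 273), (346, 269) and (441, 267). The vice is at (396, 248).

```bash
python3 - <<'E'
from h import *
np.set_printoptions(precision=3,suppress=True)
p,d=cap('top','top1.png'); W=cloud('top',d); np.save('W.npy',W)
big=cv2.resize(p[175:300,185:475],None,fx=2.75,fy=2.75,interpolation=cv2.INTER_CUBIC); cv2.imwrite('pics/topc.png',big[:,:,::-1])
ps,ds=cap('side','side0.png'); K,R,t=cam('side'); print(K[0,0],-R.T@t,R[2])
for l in ['lane','strap','rod','rod_right','rod_left','bottle','standing_red','parts_tray','clear_cup','marker']:
    print(l,[(round(r['conf'],2),c2w('side',r['at'])[0]) for r in bot.spot_in(l,'side')])
print('top rod ends',[[(round(r['conf'],2),c2w('top',r['at'])[0]) for r in bot.spot_in(l,'top')] for l in('rod_right','rod_left')])
for px in [(367,237),(366,193),(195,203),(196,239),(299,215),(254,226),(204,228),(362,209),(270,212),(330,225),(400,290)]:
    print(px,W[px[1],px[0]])
for m in bot.trace('bottle','top'):
    mk=m['mask']; P=W[mk]; q=P[(P[:,2]>.008)]; c,v,a=cv2.PCACompute2(q[:,:2].astype(np.float32),None)
    print(m['conf'],mk.sum(),c,v[0],q[:,2].max(),np.ptp((q[:,:2]-c)@v[0]),np.ptp((q[:,:2]-c)@v[1]))
E
```

```text
415.4591022049122 [0.473 1.045 0.517] [ 0.099 -0.868 -0.486]
lane [(0.94, array([0.569, 0.394, 0.003])), (0.25, array([0.73 , 0.318, 0.017]))]
strap [(0.64, array([0.564, 0.397, 0.01 ]))]
rod [(0.47, array([0.575, 0.276, 0.014]))]
rod_right []
rod_left [(0.47, array([0.575, 0.275, 0.016]))]
bottle [(0.85, array([0.435, 0.188, 0.024])), (0.55, array([ 0.427, -0.056,  0.029]))]
standing_red [(0.6, array([0.443, 0.449, 0.04 ])), (0.58, array([0.526, 0.521, 0.039])), (0.54, array([0.693, 0.441, 0.034])), (0.37, array([0.425, 0.499, 0.014]))]
parts_tray [(0.59, array([0.731, 0.316, 0.016]))]
clear_cup [(0.78, array([0.708, 0.171, 0.072]))]
marker [(0.77, array([0.425, 0.498, 0.016]))]
top rod ends [[(0.7, array([0.578, 0.234, 0.013]))], [(0.61, array([0.578, 0.237, 0.011]))]]
(367, 237) [ 0.512  0.119 -0.004]
(366, 193) [ 0.62   0.121 -0.002]
(195, 203) [0.591 0.537 0.016]
(196, 239) [0.504 0.531 0.014]
(299, 215) [0.56  0.282 0.044]
(254, 226) [0.532 0.384 0.062]
(204, 228) [0.528 0.503 0.045]
(362, 209) [0.579 0.132 0.01 ]
(270, 212) [0.571 0.355 0.012]
(330, 225) [0.54  0.21  0.007]
(400, 290) [0.387 0.043 0.001]
0.93 355 [[0.433 0.176]] [ 0.734 -0.679] 0.03957253685804205 0.07869175180622376 0.03438420921230333
0.86 387 [[0.422 0.265]] [-0.678  0.735] 0.9946602201301676 0.10384609545976942 0.03608900381079809
0.68 422 [[ 0.435 -0.049]] [0.547 0.837] 0.9946602201301676 0.27029631357498407 0.16330208029177268
0.44 6353 [[0.564 0.317]] [-0.037  0.999] 0.9946602201301676 0.4123407271195908 0.17585609593238896
```

View pics/topc.png

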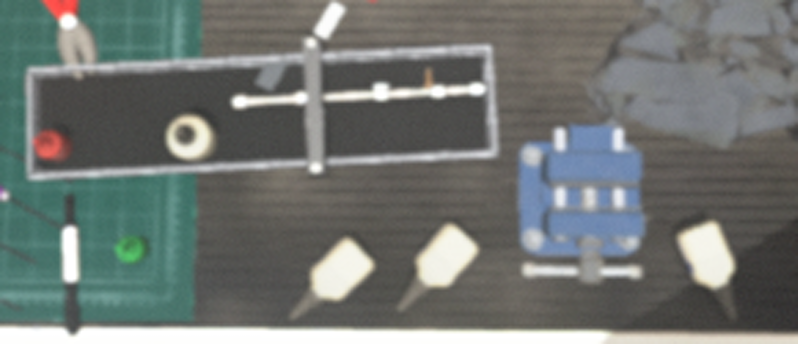

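View pics/side0.png

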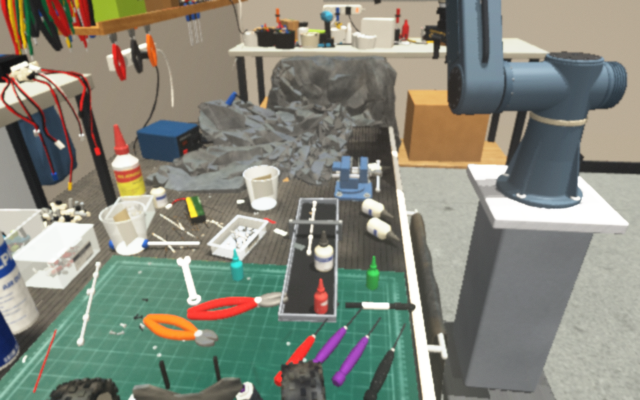

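Crop: the rod ends are at crop pixels (478, 89) and (238, 101), the strap middle is at (314, 105), and the three fallen bottles have their caps pointing toward the robot. The side view confirms the standing oil, red and green look-alike bottles. Next I'll fit the lane, the rod, the bottles and the pile of cloth.

```bash
cat >> h.py <<'E'
def bottles(W):
    "lying bottles on the bench: blobs above 8 mm in the front zone; returns base centre, cap direction, radius-height"
    z=W[...,2]; m=((z>.008)&(z<.05)&(W[...,0]>.375)&(W[...,0]<.485)&(W[...,1]<.33)&(W[...,1]>-.16)).astype(np.uint8)
    n,L,s,c=cv2.connectedComponentsWithStats(m); out=[]
    for i in range(1,n):
        if s[i,4]<120: continue
        q=W[L==i]; xy=q[:,:2].astype(np.float32); (c0,(w,h),a)=cv2.minAreaRect(xy)
        mu,v,_=cv2.PCACompute2(xy,None); e=v[0]; 
        if e[0]>0:e=-e   # cap towards robot
        t=(xy-mu)@e; sd=(xy-mu)@np.array([-e[1],e[0]])
        out.append(dict(n=s[i,4],mu=mu[0],e=e,tmin=np.percentile(t,1),tmax=np.percentile(t,99),side=np.percentile(sd,[1,99]),ztop=np.percentile(q[:,2],95),y=q[:,1].min()))
    return out
E
python3 - <<'E'
from h import *
np.set_printoptions(precision=3,suppress=True)
W=np.load('W.npy')
for b in bottles(W): print(b)
z=W[...,2]
m=(abs(z-.0165)<.006)&(W[...,0]>.49)&(W[...,0]<.64)&(W[...,1]>.09)&(W[...,1]<.56)
mm=m.astype(np.uint8); 
r=cv2.minAreaRect(W[m][:,:2].astype(np.float32)); print('lane',r, cv2.boxPoints(r))
s=(abs(z-.044)<.005)&(W[...,0]>.49)&(W[...,0]<.64)&(abs(W[...,1]-.28)<.03)
q=W[s]; print('strap',s.sum(),q.mean(0),q.min(0),q.max(0), cv2.PCACompute2(q[:,:2].astype(np.float32),None)[1][0])
# pixel corners at z=17mm
def ray(n,px,zz):
    K,R,t=cam(n); d=np.linalg.inv(K)@np.array([px[0],px[1],1.]); C=-R.T@t; d=R.T@d; return C+d*(zz-C[2])/d[2]
f=lambda x,y:(185+(x+.5)/2.75-.5,175+(y+.5)/2.75-.5)
for nme,p,zz in [('RB',(493,46),.017),('RF',(495,156),.017),('LF',(30,178),.017),('LB',(28,70),.017),('strapB',(310,40),.046),('strapF',(317,170),.046),('rodR',(484,89),.013),('rodL',(233,101),.013),('oil',(184,133),.089),('red',(48,143),.06)]: print(nme,ray('top',f(*p),zz))
print('pile max by y', [(round(y,2),round(float(z[(abs(W[...,1]-y)<.02)&(W[...,0]>.48)&(W[...,0]<.68)].max()),3)) for y in np.arange(.08,-.44,-.06)])
for x in np.arange(.40,.70,.04): print(round(x,2),[round(float(np.r_[z[(abs(W[...,1]-y)<.02)&(abs(W[...,0]-x)<.02)&(z<.5)],-1].max()),3) for y in np.arange(.08,-.44,-.04)])
E
```

```text
{'n': np.int32(276), 'mu': array([0.455, 0.073], dtype=float32), 'e': array([-0.251, -0.968], dtype=float32), 'tmin': np.float32(-0.036013), 'tmax': np.float32(0.06519677), 'side': array([-0.018,  0.023]), 'ztop': np.float64(0.018674759609470952), 'y': np.float64(0.0050796770663304)}
{'n': np.int32(412), 'mu': array([ 0.435, -0.051], dtype=float32), 'e': array([-0.923, -0.385], dtype=float32), 'tmin': np.float32(-0.030499838), 'tmax': np.float32(0.049726225), 'side': array([-0.015,  0.02 ]), 'ztop': np.float64(0.03692648375429629), 'y': np.float64(-0.0738407261044142)}
{'n': np.int32(394), 'mu': array([0.433, 0.177], dtype=float32), 'e': array([-0.752,  0.659], dtype=float32), 'tmin': np.float32(-0.03110984), 'tmax': np.float32(0.047334917), 'side': array([-0.017,  0.018]), 'ztop': np.float64(0.03697363545604944), 'y': np.float64(0.14610469222844646)}
{'n': np.int32(394), 'mu': array([0.421, 0.266], dtype=float32), 'e': array([-0.69 ,  0.724], dtype=float32), 'tmin': np.float32(-0.030582378), 'tmax': np.float32(0.047231577), 'side': array([-0.018,  0.018]), 'ztop': np.float64(0.03670
[... 887 characters left out ...]
005, 0.005, 0.004, 0.004]
0.44 [0.091, 0.09, 0.086, 0.039, 0.037, 0.005, 0.005, 0.006, 0.005, 0.005, 0.005, 0.004, 0.004]
0.48 [0.091, 0.091, 0.089, 0.036, 0.005, 0.005, 0.005, 0.005, 0.005, 0.005, 0.006, 0.004, 0.006]
0.52 [0.093, 0.091, 0.087, 0.048, 0.043, 0.062, 0.067, 0.136, 0.145, 0.102, 0.065, 0.034, 0.035]
0.56 [0.082, 0.083, 0.065, 0.059, 0.056, 0.086, 0.115, 0.146, 0.161, 0.147, 0.075, 0.075, 0.059]
0.6 [0.004, 0.053, 0.063, 0.059, 0.061, 0.082, 0.114, 0.141, 0.143, 0.128, 0.066, 0.064, 0.06]
0.64 [0.005, 0.031, 0.034, 0.061, 0.074, 0.088, 0.086, 0.099, 0.112, 0.115, 0.062, 0.058, 0.068]
0.68 [0.004, 0.022, 0.051, 0.071, 0.08, 0.079, 0.076, 0.071, 0.091, 0.093, 0.074, 0.058, 0.064]
```

```bash
python3 - <<'E'
from h import *
W=np.load('W.npy'); z=W[...,2]
ys=np.arange(.12,-.03,-.015)
print('y',[round(y,3) for y in ys])
for x in np.arange(.52,.68,.015): print(round(x,3),[round(1000*float(np.r_[z[(abs(W[...,1]-y)<.008)&(abs(W[...,0]-x)<.008)&(z<.5)],-1].max())) for y in ys])
c=np.cos(.053);s=np.sin(.053);O=np.array([.564,.304])
def lane(p): return [c*(p[0]-O[0])+s*(p[1]-O[1]), -s*(p[0]-O[0])+c*(p[1]-O[1])]
print(lane((.583,.136)),lane((.572,.356)),lane((.536,.384)),lane((.53,.503)))
E
```

```text
y [np.float64(0.12), np.float64(0.105), np.float64(0.09), np.float64(0.075), np.float64(0.06), np.float64(0.045), np.float64(0.03), np.float64(0.015), np.float64(0.0), np.float64(-0.015)]
0.52 [18, 20, 90, 93, 90, 90, 90, 89, 2, 3]
0.535 [18, 16, 63, 80, 82, 83, 82, 13, 13, 52]
0.55 [13, 2, 2, 80, 82, 82, 82, 63, 61, 59]
0.565 [16, 3, 3, 4, 3, 49, 60, 65, 63, 62]
0.58 [3, 3, 4, 4, 2, 51, 51, 56, 63, 62]
0.595 [5, 3, 4, 3, 5, 42, 52, 57, 63, 62]
0.61 [4, 3, 3, 3, 3, 28, 52, 53, 52, 52]
0.625 [4, 4, 4, 4, 3, 3, 34, 34, 34, 32]
0.64 [2, 3, 4, 5, 4, 4, 4, 25, 32, 34]
0.655 [3, 5, 4, 5, 3, 5, 4, 3, 22, 30]
0.67 [93, 3, 4, 3, 2, 4, 3, 8, 40, 43]
[np.float64(0.010073488716611411), np.float64(-0.16877062785057206)] [np.float64(0.010743476543786675), np.float64(0.05150318156923031)] [np.float64(-0.02372266795258749), np.float64(0.08137097163737984)] [np.float64(-0.023410195237506926), np.float64(0.20052172640126006)]
```

Request:
move_arm:
  increments:
    - {"xyz":[0,0,0],"roll":-0.125,"grip":35}
    - {"xyz":[0,0,0],"roll":-0.125,"grip":35}
    - {"xyz":[0,0,0],"roll":-0.125,"grip":35}
    - {"xyz":[0,0,0],"roll":-0.125,"grip":35}
    - {"xyz":[0,0,0],"roll":-0.125,"grip":35}

```text
time_s: 1.62
position: [0.1918, -0.5948, 0.2225]
tcp_rot: [[0.587, 0.809, 0.0], [0.809, -0.587, 0.0], [0.0, -0.0, -1.0]]
force: [0.4, 0.5, 0.3]
opening: 0.706
grasp_force: 0.0
```

Request:
move_arm:
  increments:
    - {"xyz":[0,0,0],"roll":-0.125,"grip":35}
    - {"xyz":[0,0,0],"roll":-0.125,"grip":35}
    - {"xyz":[0,0,0],"roll":-0.125,"grip":35}
    - {"xyz":[0,0,0],"roll":-0.125,"grip":35}
    - {"xyz":[0,0,0],"roll":-0.125,"grip":35}

```text
time_s: 2.03
position: [0.1918, -0.5948, 0.2225]
tcp_rot: [[0.003, 1.0, 0.0], [1.0, -0.003, 0.0], [0.0, 0.0, -1.0]]
force: [0.3, 0.8, -0.2]
opening: 0.378
grasp_force: 0.0
```

Request:
move_arm:
  increments:
    - {"xyz":[0,0,0],"roll":-0.061,"grip":35}
    - {"xyz":[30,17,0],"roll":0,"grip":35}
    - {"xyz":[30,17,0],"roll":0,"grip":35}
    - {"xyz":[30,17,0],"roll":0,"grip":35}
    - {"xyz":[30,17,0],"roll":0,"grip":35}

```text
time_s: 2.45
position: [0.2537, -0.4702, 0.2225]
tcp_rot: [[-0.051, 0.999, 0.0], [0.999, 0.051, 0.0], [0.0, 0.0, -1.0]]
force: [1.1, 0.5, 0.8]
opening: 0.352
grasp_force: 0.0
```

Request:
move_arm:
  increments:
    - {"xyz":[30,17,0],"roll":0,"grip":35}
    - {"xyz":[30,17,0],"roll":0,"grip":35}
    - {"xyz":[30,17,0],"roll":0,"grip":35}
    - {"xyz":[30,17,0],"roll":0,"grip":35}
    - {"xyz":[30,17,0],"roll":0,"grip":35}

```text
time_s: 2.87
position: [0.331, -0.3159, 0.2228]
tcp_rot: [[-0.051, 0.999, 0.0], [0.999, 0.051, -0.001], [-0.001, 0.0, -1.0]]
force: [0.8, 0.7, -0.5]
opening: 0.351
grasp_force: 0.0
```

Request:
move_arm:
  increments:
    - {"xyz":[30,17,0],"roll":0,"grip":35}
    - {"xyz":[30,17,0],"roll":0,"grip":35}
    - {"xyz":[30,17,0],"roll":0,"grip":35}
    - {"xyz":[30,17,0],"roll":0,"grip":35}
    - {"xyz":[30,17,0],"roll":0,"grip":35}

```text
time_s: 3.28
position: [0.4082, -0.1616, 0.2229]
tcp_rot: [[-0.052, 0.999, 0.001], [0.999, 0.052, -0.001], [-0.001, 0.001, -1.0]]
force: [0.8, -0.6, 0.0]
opening: 0.353
grasp_force: 0.0
```

Request:
move_arm:
  increments:
    - {"xyz":[30,17,0],"roll":0,"grip":35}
    - {"xyz":[30,17,0],"roll":0,"grip":35}
    - {"xyz":[30,17,0],"roll":0,"grip":35}
    - {"xyz":[30,17,0],"roll":0,"grip":35}
    - {"xyz":[30,17,0],"roll":0,"grip":35}

```text
time_s: 3.7
position: [0.4854, -0.0071, 0.2228]
tcp_rot: [[-0.052, 0.999, 0.001], [0.999, 0.052, -0.0], [-0.0, 0.001, -1.0]]
force: [0.1, -0.3, 0.6]
opening: 0.351
grasp_force: 0.0
```

Request:
move_arm:
  increments:
    - {"xyz":[30,17,0],"roll":0,"grip":35}
    - {"xyz":[30,17,0],"roll":0,"grip":35}
    - {"xyz":[30,17,0],"roll":0,"grip":35}
    - {"xyz":[30,17,0],"roll":0,"grip":35}
    - {"xyz":[0,0,0],"roll":0,"grip":35}

```text
time_s: 4.12
position: [0.5493, 0.1196, 0.223]
tcp_rot: [[-0.057, 0.998, 0.005], [0.998, 0.056, 0.003], [0.002, 0.005, -1.0]]
force: [0.6, -0.3, -0.0]
opening: 0.347
grasp_force: 0.0
```

Request:
move_arm:
  increments:
    - {"xyz":[27,17,0],"roll":0,"grip":35}
    - {"xyz":[27,18,0],"roll":0,"grip":35}
    - {"xyz":[0,0,40],"roll":0,"grip":35}
    - {"xyz":[0,0,40],"roll":0,"grip":35}
    - {"xyz":[0,0,40],"roll":0,"grip":35}

```text
time_s: 4.53
position: [0.5793, 0.1706, 0.1022]
tcp_rot: [[-0.053, 0.999, 0.003], [0.999, 0.053, 0.0], [-0.0, 0.003, -1.0]]
force: [-0.3, -0.3, -0.0]
opening: 0.35
grasp_force: 0.0
```

Request:
move_arm:
  increments:
    - {"xyz":[0,0,20],"roll":0,"grip":35}
    - {"xyz":[0,0,20],"roll":0,"grip":35}
    - {"xyz":[0,0,20],"roll":0,"grip":35}
    - {"xyz":[0,0,0],"roll":0,"grip":35}
    - {"xyz":[0,0,0],"roll":0,"grip":35}

```text
time_s: 4.95
position: [0.5776, 0.1698, 0.0418]
tcp_rot: [[-0.052, 0.999, -0.003], [0.999, 0.052, -0.0], [-0.0, -0.003, -1.0]]
force: [0.4, -0.9, 0.8]
opening: 0.353
grasp_force: 0.0
```

```bash
python3 - <<'E'
from h import *
np.set_printoptions(precision=3,suppress=True)
p,d=cap('side'); big=cv2.resize(p[185:330,270:420],None,fx=4,fy=4,interpolation=cv2.INTER_CUBIC); cv2.imwrite('pics/s1.png',big[:,:,::-1])
s=bot.read_state(); print(s['position'],s['tcp_rot'])
print([(r['conf'],c2w('side',r['at'])) for r in bot.spot_in('rod','side')])
E
```

```text
[0.579 0.17  0.043] [[-0.052  0.999  0.   ]
 [ 0.999  0.052 -0.   ]
 [-0.     0.    -1.   ]]
[(0.46, array([[0.574, 0.274, 0.018]]))]
```

View pics/s1.png

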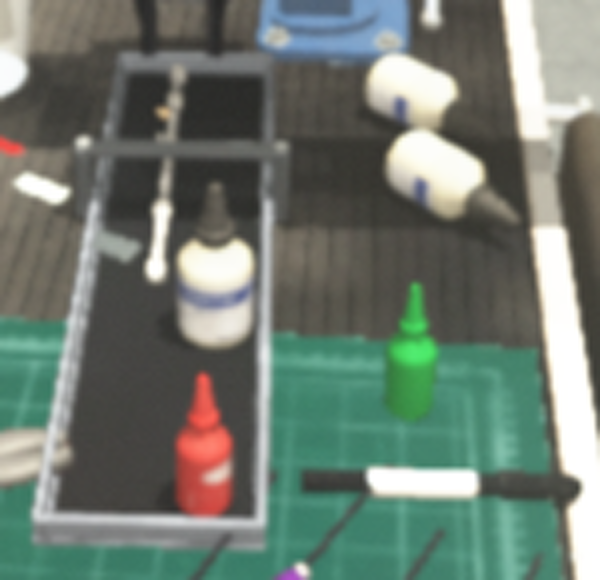

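The side view shows the fingers at (150, 20) and (215, 20) straddling the rod's line (175, 70), and nothing has been disturbed.

Request:
move_arm:
  increments:
    - {"xyz":[5,2,10],"roll":0,"grip":35}
    - {"xyz":[0,0,10],"roll":0,"grip":35}
    - {"xyz":[0,0,10],"roll":0,"grip":35}
    - {"xyz":[0,0,5],"roll":0,"grip":35}
    - {"xyz":[0,0,0],"roll":0,"grip":35}

```text
time_s: 5.47
position: [0.5794, 0.1754, 0.0061]
tcp_rot: [[-0.052, 0.999, -0.002], [0.999, 0.052, -0.0], [-0.0, -0.002, -1.0]]
force: [-0.5, 1.2, 0.6]
opening: 0.352
grasp_force: 0.0
```

Request:
move_arm:
  increments:
    - {"xyz":[0,0,0],"roll":0,"grip":0}
    - {"xyz":[0,0,0],"roll":0,"grip":0}
    - {"xyz":[0,0,0],"roll":0,"grip":0}
    - {"xyz":[0,0,0],"roll":0,"grip":0}
    - {"xyz":[0,0,0],"roll":0,"grip":0}

```text
time_s: 5.88
position: [0.5805, 0.1754, 0.0079]
tcp_rot: [[-0.052, 0.999, 0.001], [0.999, 0.052, 0.0], [0.0, 0.001, -1.0]]
force: [-0.7, 0.0, -0.7]
opening: 0.089
grasp_force: 30.0
```

Request:
move_arm:
  increments:
    - {"xyz":[0,0,0],"roll":0,"grip":0}
    - {"xyz":[0,0,0],"roll":0,"grip":0}
    - {"xyz":[0,0,0],"roll":0,"grip":0}
    - {"xyz":[0,0,0],"roll":0,"grip":0}
    - {"xyz":[0,0,0],"roll":0,"grip":0}

```text
time_s: 6.3
position: [0.5805, 0.1754, 0.0078]
tcp_rot: [[-0.052, 0.999, 0.001], [0.999, 0.052, 0.0], [-0.0, 0.001, -1.0]]
force: [0.3, 0.0, 2.3]
opening: 0.091
grasp_force: 30.0
```

Request:
move_arm:
  increments:
    - {"xyz":[0,0,-5],"roll":0,"grip":0}
    - {"xyz":[0,0,-5],"roll":0,"grip":0}
    - {"xyz":[0,0,-5],"roll":0,"grip":0}
    - {"xyz":[0,0,-5],"roll":0,"grip":0}
    - {"xyz":[0,0,0],"roll":0,"grip":0}

```text
time_s: 6.72
position: [0.581, 0.1755, 0.0288]
tcp_rot: [[-0.052, 0.999, 0.002], [0.999, 0.052, 0.0], [0.0, 0.002, -1.0]]
force: [-0.2, -0.2, -0.4]
opening: 0.087
grasp_force: 30.0
```

```bash
python3 - <<'E'
from h import *
np.set_printoptions(precision=3,suppress=True)
p,d=cap('side'); W=cloud('side',d)
s=bot.read_state(); print(s['position'],s['opening'],s['grasp_force'])
for m in bot.trace('rod','side')[:2]:
    q=W[m['mask']]; print(m['conf'],len(q)); o=np.argsort(q[:,1])
    for k in np.array_split(o,8): print(np.median(q[k],0))
E
```

```text
[0.581 0.176 0.028] 0.0930236402669152 29.999866783618927
0.43 192
[0.582 0.155 0.008]
[0.58  0.177 0.032]
[0.58  0.186 0.032]
[0.579 0.213 0.034]
[0.578 0.235 0.032]
[0.575 0.286 0.032]
[0.573 0.313 0.031]
[0.571 0.355 0.031]
0.2 5024
[0.563 0.164 0.008]
[0.565 0.257 0.008]
[0.571 0.293 0.009]
[0.582 0.367 0.007]
[0.559 0.42  0.007]
[0.563 0.458 0.007]
[0.564 0.499 0.007]
[0.555 0.537 0.012]
```

Request:
move_arm:
  increments:
    - {"xyz":[-10,2,0],"roll":0,"grip":0}
    - {"xyz":[-10,2,0],"roll":0,"grip":0}
    - {"xyz":[-10,2,0],"roll":0,"grip":0}
    - {"xyz":[-10,2,0],"roll":0,"grip":0}
    - {"xyz":[0,0,0],"roll":0,"grip":0}

```text
time_s: 7.23
position: [0.5914, 0.1331, 0.0274]
tcp_rot: [[-0.049, 0.999, 0.001], [0.999, 0.049, -0.001], [-0.001, 0.001, -1.0]]
force: [0.6, -0.6, -1.0]
opening: 0.087
grasp_force: 30.0
```

Request:
move_arm:
  increments:
    - {"xyz":[-10,2,0],"roll":0,"grip":0}
    - {"xyz":[-10,2,0],"roll":0,"grip":0}
    - {"xyz":[-10,2,0],"roll":0,"grip":0}
    - {"xyz":[-10,2,0],"roll":0,"grip":0}
    - {"xyz":[-5,1,0],"roll":0,"grip":0}

```text
time_s: 7.65
position: [0.6023, 0.0897, 0.0276]
tcp_rot: [[-0.051, 0.999, 0.001], [0.999, 0.051, -0.0], [-0.0, 0.001, -1.0]]
force: [0.6, 0.2, -0.8]
opening: 0.09
grasp_force: 30.0
```

```bash
python3 - <<'E'
from h import *
np.set_printoptions(precision=3,suppress=True)
p,d=cap('side'); W=cloud('side',d)
cv2.imwrite('pics/s2.png',cv2.resize(p[185:285,290:400],None,fx=5,fy=5,interpolation=cv2.INTER_CUBIC)[:,:,::-1])
s=bot.read_state(); print(s['position'],s['opening'],s['grasp_force'],s['force'])
for m in bot.trace('rod','side')[:1]:
    q=W[m['mask']]; print(m['conf'],len(q)); o=np.argsort(q[:,1])
    for k in np.array_split(o,8): print(np.median(q[k],0))
E
```

```text
[0.603 0.089 0.028] 0.08997689691126713 29.999864101409912 [ 1.301 -0.194  0.084]
```

View pics/s2.png

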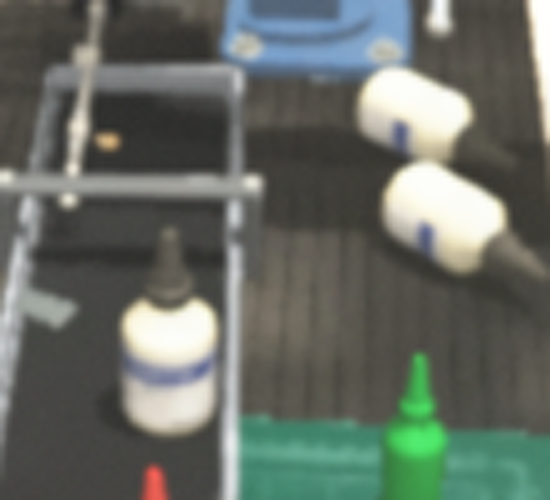

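The rod's left end is at crop (68, 203), still close to the strap edge (row 185), so I'll compute its y.

```bash
python3 - <<'E'
from h import *
np.set_printoptions(precision=3,suppress=True)
def ray(n,px,zz):
    K,R,t=cam(n); d=np.linalg.inv(K)@np.array([px[0],px[1],1.]); C=-R.T@t; d=R.T@d; return C+d*(zz-C[2])/d[2]
for v in (205,208,211): print(ray('side',(290+68/5,185+v/5),.026))
for v in (178,185,193): print('strap',ray('side',(290+68/5,185+v/5),.042))
E
```

```text
[0.591 0.276 0.026]
[0.591 0.279 0.026]
[0.59  0.281 0.026]
strap [0.59  0.28  0.042]
strap [0.589 0.285 0.042]
strap [0.588 0.292 0.042]
```

Request:
move_arm:
  increments:
    - {"xyz":[0,8,0],"roll":0,"grip":0}
    - {"xyz":[-2,6,0],"roll":0,"grip":0}
    - {"xyz":[-4,0,0],"roll":0,"grip":0}
    - {"xyz":[-4,0,0],"roll":0,"grip":0}
    - {"xyz":[0,0,0],"roll":0,"grip":0}

```text
time_s: 8.17
position: [0.6155, 0.0893, 0.0274]
tcp_rot: [[-0.048, 0.999, -0.001], [0.999, 0.048, 0.011], [0.011, -0.0, -1.0]]
force: [-0.2, 20.5, 0.2]
opening: 0.082
grasp_force: 30.0
```

Request:
move_arm:
  increments:
    - {"xyz":[0,0,-5],"roll":0,"grip":0}
    - {"xyz":[0,0,-5],"roll":0,"grip":0}
    - {"xyz":[0,0,-5],"roll":0,"grip":0}
    - {"xyz":[0,0,0],"roll":0,"grip":0}
    - {"xyz":[0,0,0],"roll":0,"grip":0}

```text
time_s: 8.58
position: [0.6158, 0.0859, 0.0425]
tcp_rot: [[-0.051, 0.999, -0.001], [0.999, 0.051, 0.005], [0.005, -0.0, -1.0]]
force: [-0.8, 8.8, -2.2]
opening: 0.087
grasp_force: 29.9
```

```bash
python3 - <<'E'
from h import *
np.set_printoptions(precision=3,suppress=True)
p,d=cap('side'); W=cloud('side',d)
cv2.imwrite('pics/s3.png',cv2.resize(p[185:285,290:400],None,fx=5,fy=5,interpolation=cv2.INTER_CUBIC)[:,:,::-1])
s=bot.read_state(); print(s['position'],s['opening'],s['grasp_force'],s['force'],s['moment'])
E
```

```text
[0.616 0.086 0.042] 0.08664159473038659 29.938366413116455 [-0.665  8.881 -2.079] [ 1.715 -0.046  0.01 ]
```

View pics/s3.png

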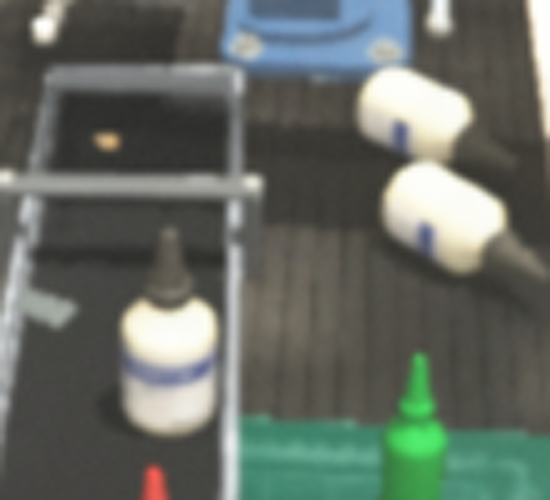

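The rod's left end now shows at crop (43, 25), clear of the strap and pitched up. A push of about 9 N from the cloth side remains, so I'll lift.

Request:
move_arm:
  increments:
    - {"xyz":[3,0,-10],"roll":0,"grip":0}
    - {"xyz":[0,0,-15],"roll":0,"grip":0}
    - {"xyz":[0,0,-20],"roll":0,"grip":0}
    - {"xyz":[0,0,-25],"roll":0,"grip":0}
    - {"xyz":[0,0,-25],"roll":0,"grip":0}

```text
time_s: 9.05
position: [0.6162, 0.0853, 0.1386]
tcp_rot: [[-0.053, 0.999, -0.0], [0.999, 0.053, -0.0], [-0.0, -0.0, -1.0]]
force: [-1.1, -1.1, 0.0]
opening: 0.085
grasp_force: 30.0
```

Request:
move_arm:
  increments:
    - {"xyz":[0,0,-30],"roll":0,"grip":0}
    - {"xyz":[0,0,-30],"roll":0,"grip":0}
    - {"xyz":[0,0,-30],"roll":0,"grip":0}
    - {"xyz":[0,0,0],"roll":0,"grip":0}
    - {"xyz":[0,0,0],"roll":0,"grip":0}

```text
time_s: 9.47
position: [0.6178, 0.0852, 0.2305]
tcp_rot: [[-0.053, 0.999, 0.006], [0.999, 0.053, -0.001], [-0.001, 0.006, -1.0]]
force: [-0.2, 0.2, 0.1]
opening: 0.084
grasp_force: 30.0
```

```bash
python3 - <<'E'
from h import *
np.set_printoptions(precision=3,suppress=True)
p,d=cap('side','s4.png'); W=cloud('side',d)
s=bot.read_state(); print(s['position'],s['opening'],s['grasp_force'],s['force'],s['moment'])
for l in('rod_left','rod_right','rod'): print(l,[(round(r['conf'],2),c2w('side',r['at'])[0]) for r in bot.spot_in(l,'side')])
cap('top','t4.png')
for l in('rod_left','rod_right','rod'): print(l,[(round(r['conf'],2),c2w('top',r['at'])[0]) for r in bot.spot_in(l,'top')])
E
```

```text
[0.616 0.085 0.228] 0.08888461044685173 29.98355269432068 [-0.77  -0.088 -1.297] [-0.068 -0.045  0.034]
rod_left [(0.63, array([0.607, 0.208, 0.259]))]
rod_right [(0.5, array([0.609, 0.208, 0.256]))]
rod [(0.55, array([0.608, 0.21 , 0.26 ]))]
rod_left []
rod_right [(0.73, array([0.604, 0.191, 0.25 ]))]
rod [(0.75, array([0.606, 0.194, 0.25 ]))]
```

View pics/s4.png

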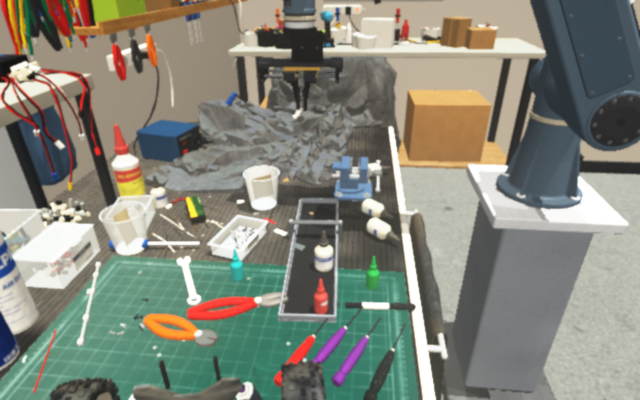

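The rod is held in the air, with its left end toward the camera at (298, 113). I'll measure its pitch.

```bash
python3 - <<'E'
from h import *
np.set_printoptions(precision=3,suppress=True)
p,d=cap('top'); W=cloud('top',d)
m=(abs(W[...,0]-.607)<.03)&(W[...,1]>.135)&(W[...,1]<.30)&(W[...,2]>.15)&(W[...,2]<.4)
q=W[m]; print(len(q)); o=np.argsort(q[:,1])
for k in np.array_split(o,6): print(np.median(q[k],0))
print(q[:,1].max())
mk=bot.trace('rod','top')[0]['mask']; v,u=np.nonzero(mk); print(u.min(),u.max(),v.min(),v.max())
q=W[mk]; print(q.min(0),q.max(0))
E
```

```text
235
[0.613 0.14  0.241]
[0.61  0.16  0.244]
[0.608 0.189 0.25 ]
[0.606 0.209 0.255]
[0.605 0.237 0.259]
[0.604 0.258 0.265]
0.2657413399439654
300 377 172 179
[0.449 0.122 0.   ] [0.665 0.267 0.995]
```

Request:
move_arm:
  increments:
    - {"xyz":[-37,-17,0],"roll":0,"grip":0}
    - {"xyz":[-37,-17,0],"roll":0,"grip":0}
    - {"xyz":[-37,-17,0],"roll":0,"grip":0}
    - {"xyz":[-37,-17,0],"roll":0,"grip":0}
    - {"xyz":[-37,-17,0],"roll":0,"grip":0}

```text
time_s: 10.38
position: [0.5399, -0.1054, 0.2275]
tcp_rot: [[-0.053, 0.999, 0.0], [0.999, 0.053, -0.0], [-0.0, 0.0, -1.0]]
force: [0.1, -0.1, -0.3]
opening: 0.085
grasp_force: 30.0
```

Request:
move_arm:
  increments:
    - {"xyz":[-37,-17,0],"roll":0,"grip":0}
    - {"xyz":[-37,-17,0],"roll":0,"grip":0}
    - {"xyz":[-37,-17,0],"roll":0,"grip":0}
    - {"xyz":[-37,-17,0],"roll":0,"grip":0}
    - {"xyz":[-37,-17,0],"roll":0,"grip":0}

```text
time_s: 10.8
position: [0.4645, -0.295, 0.2276]
tcp_rot: [[-0.052, 0.999, 0.0], [0.999, 0.052, -0.0], [-0.0, 0.0, -1.0]]
force: [1.4, -0.2, -0.1]
opening: 0.083
grasp_force: 30.0
```

Request:
move_arm:
  increments:
    - {"xyz":[-37,-17,0],"roll":0,"grip":0}
    - {"xyz":[-37,-17,0],"roll":0,"grip":0}
    - {"xyz":[0,0,0],"roll":0,"grip":0}
    - {"xyz":[0,0,30],"roll":0,"grip":0}
    - {"xyz":[0,0,30],"roll":0,"grip":0}

```text
time_s: 11.22
position: [0.4361, -0.3715, 0.1687]
tcp_rot: [[-0.05, 0.999, 0.004], [0.999, 0.05, -0.005], [-0.005, 0.004, -1.0]]
force: [-0.5, -0.4, -0.8]
opening: 0.088
grasp_force: 30.0
```

Request:
move_arm:
  increments:
    - {"xyz":[0,0,30],"roll":0,"grip":0}
    - {"xyz":[0,0,30],"roll":0,"grip":0}
    - {"xyz":[0,0,30],"roll":0,"grip":0}
    - {"xyz":[0,0,30],"roll":0,"grip":0}
    - {"xyz":[0,0,0],"roll":0,"grip":0}

```text
time_s: 11.63
position: [0.433, -0.366, 0.0425]
tcp_rot: [[-0.051, 0.999, -0.006], [0.999, 0.051, 0.008], [0.008, -0.006, -1.0]]
force: [-0.1, 0.5, -0.4]
opening: 0.083
grasp_force: 30.0
```

Request:
move_arm:
  increments:
    - {"xyz":[0,0,10],"roll":0,"grip":0}
    - {"xyz":[0,0,10],"roll":0,"grip":0}
    - {"xyz":[0,0,8],"roll":0,"grip":0}
    - {"xyz":[0,0,5],"roll":0,"grip":0}
    - {"xyz":[0,0,4],"roll":0,"grip":0}

```text
time_s: 12.05
position: [0.4358, -0.3694, 0.0109]
tcp_rot: [[-0.052, 0.999, 0.001], [0.999, 0.052, -0.001], [-0.001, 0.001, -1.0]]
force: [-0.5, -1.2, 0.2]
opening: 0.088
grasp_force: 30.0
```

Request:
move_arm:
  increments:
    - {"xyz":[0,0,3],"roll":0,"grip":0}
    - {"xyz":[0,0,3],"roll":0,"grip":0}
    - {"xyz":[0,0,0],"roll":0,"grip":0}
    - {"xyz":[0,0,0],"roll":0,"grip":0}
    - {"xyz":[0,0,0],"roll":0,"grip":0}

```text
time_s: 12.47
position: [0.4354, -0.3688, 0.0048]
tcp_rot: [[-0.052, 0.999, 0.0], [0.999, 0.052, -0.0], [-0.0, 0.0, -1.0]]
force: [-0.1, -0.1, -0.0]
opening: 0.085
grasp_force: 30.0
```

Request:
move_arm:
  increments:
    - {"xyz":[0,0,0],"roll":0,"grip":15}
    - {"xyz":[0,0,0],"roll":0,"grip":25}
    - {"xyz":[0,0,0],"roll":0,"grip":35}
    - {"xyz":[0,0,0],"roll":0,"grip":35}
    - {"xyz":[0,0,0],"roll":0,"grip":35}

```text
time_s: 12.88
position: [0.4353, -0.3688, 0.0046]
tcp_rot: [[-0.052, 0.999, -0.0], [0.999, 0.052, 0.0], [0.0, -0.0, -1.0]]
force: [0.5, -0.2, 1.3]
opening: 0.321
grasp_force: 0.0
```

Request:
move_arm:
  increments:
    - {"xyz":[0,0,-20],"roll":0,"grip":35}
    - {"xyz":[0,0,-40],"roll":0,"grip":35}
    - {"xyz":[0,0,-40],"roll":0,"grip":35}
    - {"xyz":[0,0,-40],"roll":0,"grip":35}
    - {"xyz":[0,0,-40],"roll":0,"grip":35}

```text
time_s: 13.3
position: [0.4349, -0.3684, 0.1862]
tcp_rot: [[-0.052, 0.999, -0.001], [0.999, 0.052, 0.001], [0.001, -0.001, -1.0]]
force: [0.6, 0.0, -0.2]
opening: 0.349
grasp_force: 0.0
```

```bash
python3 - <<'E'
from h import *
np.set_printoptions(precision=3,suppress=True)
p,d=cap('top','t5.png'); W=cloud('top',d); print(bot.read_state()['position'])
cv2.imwrite('pics/t5c.png',cv2.resize(p[190:300,280:600],None,fx=2.5,fy=2.5,interpolation=cv2.INTER_CUBIC)[:,:,::-1])
for l in ['rod']:
  for m in bot.trace(l,'top')[:2]:
    q=W[m['mask']]; q=q[q[:,2]<.5];print(m['conf'],len(q),q.min(0),q.max(0))
for b in bottles(W): print(b)
E
```

```text
[ 0.438 -0.372  0.194]
0.62 42 [ 0.426 -0.396  0.004] [ 0.436 -0.189  0.011]
{'n': np.int32(273), 'mu': array([0.456, 0.072], dtype=float32), 'e': array([-0.251, -0.968], dtype=float32), 'tmin': np.float32(-0.036451347), 'tmax': np.float32(0.063823596), 'side': array([-0.018,  0.023]), 'ztop': np.float64(0.018098720577494655), 'y': np.float64(0.005139964288297591)}
{'n': np.int32(412), 'mu': array([ 0.435, -0.051], dtype=float32), 'e': array([-0.923, -0.384], dtype=float32), 'tmin': np.float32(-0.030359378), 'tmax': np.float32(0.04957086), 'side': array([-0.015,  0.019]), 'ztop': np.float64(0.03702930963534403), 'y': np.float64(-0.07491253550356375)}
{'n': np.int32(394), 'mu': array([0.433, 0.177], dtype=float32), 'e': array([-0.752,  0.659], dtype=float32), 'tmin': np.float32(-0.030989125), 'tmax': np.float32(0.047457762), 'side': array([-0.017,  0.018]), 'ztop': np.float64(0.036818016969986024), 'y': np.float64(0.14605009683201262)}
{'n': np.int32(398), 'mu': array([0.421, 0.266], dtype=float32), 'e': array([-0.687,  0.726], dtype=float32), 'tmin': np.float32(-0.03080499), 'tmax': np.float32(0.04721549), 'side': array([-0.018,  0.018]), 'ztop': np.float64(0.036604662449475085), 'y': np.float64(0.23269751935834168)}
```

View pics/t5c.png

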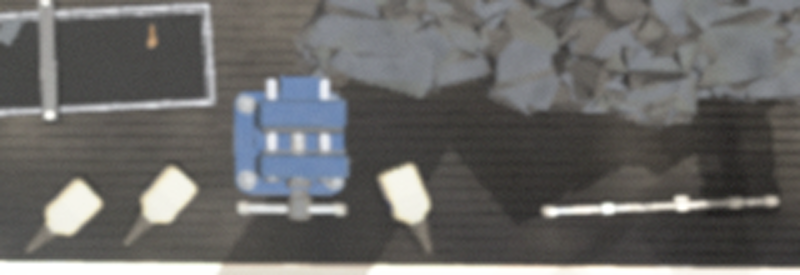

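The rod is flat to the right of the vice, at crop (545–775, 205). The right-hand bottle lies too close to the vice for the gripper body. I'll first nudge it to the right with closed fingers, which also squares it to x.

Request:
move_arm:
  increments:
    - {"xyz":[0,0,0],"roll":0.053,"grip":0}
    - {"xyz":[36,1,0],"roll":0,"grip":0}
    - {"xyz":[36,1,0],"roll":0,"grip":0}
    - {"xyz":[36,1,0],"roll":0,"grip":0}
    - {"xyz":[36,1,0],"roll":0,"grip":0}

```text
time_s: 13.82
position: [0.4387, -0.2232, 0.1839]
tcp_rot: [[0.002, 1.0, -0.001], [1.0, -0.002, 0.001], [0.001, -0.001, -1.0]]
force: [-0.2, 0.3, 0.3]
opening: 0.065
grasp_force: 0.0
```

Request:
move_arm:
  increments:
    - {"xyz":[36,1,0],"roll":0,"grip":0}
    - {"xyz":[36,1,0],"roll":0,"grip":0}
    - {"xyz":[36,1,0],"roll":0,"grip":0}
    - {"xyz":[36,1,0],"roll":0,"grip":0}
    - {"xyz":[36,1,0],"roll":0,"grip":0}

```text
time_s: 14.23
position: [0.4439, -0.0431, 0.1841]
tcp_rot: [[0.001, 1.0, -0.001], [1.0, -0.001, 0.0], [0.0, -0.001, -1.0]]
force: [0.0, 0.1, 0.9]
opening: 0.006
grasp_force: 0.0
```

Request:
move_arm:
  increments:
    - {"xyz":[38,1,0],"roll":0,"grip":0}
    - {"xyz":[0,0,0],"roll":0,"grip":0}
    - {"xyz":[0,0,30],"roll":0,"grip":0}
    - {"xyz":[0,0,30],"roll":0,"grip":0}
    - {"xyz":[0,0,0],"roll":0,"grip":0}

```text
time_s: 14.65
position: [0.4422, -0.0059, 0.1207]
tcp_rot: [[0.0, 1.0, -0.01], [1.0, -0.0, 0.002], [0.002, -0.01, -1.0]]
force: [-0.6, -0.1, -0.1]
opening: 0.007
grasp_force: 0.0
```

Request:
move_arm:
  increments:
    - {"xyz":[0,0,30],"roll":0,"grip":0}
    - {"xyz":[0,0,30],"roll":0,"grip":0}
    - {"xyz":[0,0,25],"roll":0,"grip":0}
    - {"xyz":[0,0,14],"roll":0,"grip":0}
    - {"xyz":[0,0,0],"roll":0,"grip":0}

```text
time_s: 15.07
position: [0.4444, -0.0071, 0.0238]
tcp_rot: [[0.002, 1.0, -0.005], [1.0, -0.002, 0.001], [0.001, -0.005, -1.0]]
force: [0.9, 0.2, -0.0]
opening: 0.004
grasp_force: 0.0
```

Request:
move_arm:
  increments:
    - {"xyz":[-4,0,0],"roll":0,"grip":0}
    - {"xyz":[-4,0,0],"roll":0,"grip":0}
    - {"xyz":[-3,0,0],"roll":0,"grip":0}
    - {"xyz":[-3,0,0],"roll":0,"grip":0}
    - {"xyz":[-3,0,0],"roll":0,"grip":0}

```text
time_s: 15.48
position: [0.4475, -0.0243, 0.0271]
tcp_rot: [[0.002, 1.0, 0.005], [1.0, -0.002, -0.001], [-0.001, 0.005, -1.0]]
force: [2.7, 7.7, 11.5]
opening: 0.006
grasp_force: 6.1
```

Request:
move_arm:
  increments:
    - {"xyz":[-3,0,0],"roll":0,"grip":0}
    - {"xyz":[-3,0,0],"roll":0,"grip":0}
    - {"xyz":[-3,0,0],"roll":0,"grip":0}
    - {"xyz":[-3,0,0],"roll":0,"grip":0}
    - {"xyz":[-3,0,0],"roll":0,"grip":0}

```text
time_s: 15.9
position: [0.4513, -0.0383, 0.0298]
tcp_rot: [[0.004, 1.0, 0.014], [1.0, -0.004, -0.001], [-0.001, 0.014, -1.0]]
force: [7.4, 21.9, 43.5]
opening: 0.006
grasp_force: 22.6
```

Request:
move_arm:
  increments:
    - {"xyz":[-3,0,0],"roll":0,"grip":0}
    - {"xyz":[-3,0,0],"roll":0,"grip":0}
    - {"xyz":[-3,0,0],"roll":0,"grip":0}
    - {"xyz":[-3,0,0],"roll":0,"grip":0}
    - {"xyz":[-3,0,0],"roll":0,"grip":0}

```text
time_s: 16.32
position: [0.4578, -0.0554, 0.0337]
tcp_rot: [[0.003, 1.0, 0.03], [1.0, -0.003, -0.008], [-0.008, 0.03, -1.0]]
force: [9.8, 18.1, 69.7]
opening: 0.003
grasp_force: 35.4
```

Request:
move_arm:
  increments:
    - {"xyz":[-3,0,0],"roll":0,"grip":0}
    - {"xyz":[-3,0,0],"roll":0,"grip":0}
    - {"xyz":[-3,0,0],"roll":0,"grip":0}
    - {"xyz":[-3,0,0],"roll":0,"grip":0}
    - {"xyz":[-3,0,0],"roll":0,"grip":0}

```text
time_s: 16.73
position: [0.4656, -0.0755, 0.0353]
tcp_rot: [[0.004, 0.999, 0.047], [1.0, -0.003, -0.017], [-0.017, 0.047, -0.999]]
force: [17.5, 9.7, 62.0]
opening: 0.007
grasp_force: 30.9
```

```bash
python3 - <<'E'
from h import *
np.set_printoptions(precision=3,suppress=True)
s=bot.read_state(); print(s['position'],s['force'])
for n in('top','side'):
    cap(n); print([(round(r['conf'],2),c2w(n,r['at'])[0]) for r in bot.spot_in('bottle_3',n)])
E
```

```text
[ 0.466 -0.076  0.035] [17.501  9.655 62.013]
[(0.73, array([0.533, 0.385, 0.05 ])), (0.7, array([0.435, 0.178, 0.031])), (0.63, array([0.427, 0.268, 0.029]))]
[(0.84, array([0.429, 0.277, 0.027])), (0.77, array([0.436, 0.188, 0.024])), (0.47, array([ 0.436, -0.075,  0.026])), (0.46, array([0.423, 0.499, 0.014])), (0.33, array([0.566, 0.392, 0.009]))]
```

The fingers climbed onto the bottle, so I'm lifting off and looking again.

Request:
move_arm:
  increments:
    - {"xyz":[0,0,-5],"roll":0,"grip":0}
    - {"xyz":[0,0,-10],"roll":0,"grip":0}
    - {"xyz":[0,0,-40],"roll":0,"grip":0}
    - {"xyz":[0,0,-40],"roll":0,"grip":0}
    - {"xyz":[-41,0,-8],"roll":0,"grip":0}

```text
time_s: 17.35
position: [0.446, -0.1056, 0.1335]
tcp_rot: [[-0.006, 1.0, 0.004], [1.0, 0.006, -0.0], [-0.0, 0.004, -1.0]]
force: [1.9, -0.6, -0.3]
opening: 0.005
grasp_force: 0.0
```

Request:
move_arm:
  increments:
    - {"xyz":[-41,0,-8],"roll":0,"grip":0}
    - {"xyz":[-41,0,-8],"roll":0,"grip":0}
    - {"xyz":[-41,0,-8],"roll":0,"grip":0}
    - {"xyz":[-41,0,-8],"roll":0,"grip":0}
    - {"xyz":[0,0,0],"roll":0,"grip":0}

```text
time_s: 17.77
position: [0.448, -0.2834, 0.1635]
tcp_rot: [[0.007, 1.0, 0.008], [1.0, -0.006, -0.011], [-0.011, 0.008, -1.0]]
force: [1.4, -0.2, 0.9]
opening: 0.006
grasp_force: 0.0
```

```bash
python3 - <<'E'
from h import *
np.set_printoptions(precision=3,suppress=True)
s=bot.read_state(); print(s['position'],s['force'],s['tcp_rot'])
p,d=cap('top'); W=cloud('top',d); 
cv2.imwrite('pics/t6.png',cv2.resize(p[220:300,360:560],None,fx=4,fy=4,interpolation=cv2.INTER_CUBIC)[:,:,::-1])
for b in bottles(W): print(b)
E
```

```text
[ 0.448 -0.283  0.164] [ 1.363 -0.214  0.937] [[ 0.007  1.     0.008]
 [ 1.    -0.006 -0.011]
 [-0.011  0.008 -1.   ]]
{'n': np.int32(225), 'mu': array([0.458, 0.087], dtype=float32), 'e': array([-0.677, -0.736], dtype=float32), 'tmin': np.float32(-0.02766071), 'tmax': np.float32(0.036699776), 'side': array([-0.019,  0.023]), 'ztop': np.float64(0.0184646821792598), 'y': np.float64(0.043153823178563)}
{'n': np.int32(411), 'mu': array([ 0.441, -0.076], dtype=float32), 'e': array([-0.915, -0.404], dtype=float32), 'tmin': np.float32(-0.030318785), 'tmax': np.float32(0.049059067), 'side': array([-0.015,  0.019]), 'ztop': np.float64(0.03710097339121808), 'y': np.float64(-0.09776906352435231)}
{'n': np.int32(393), 'mu': array([0.433, 0.177], dtype=float32), 'e': array([-0.752,  0.659], dtype=float32), 'tmin': np.float32(-0.030999416), 'tmax': np.float32(0.047401067), 'side': array([-0.017,  0.018]), 'ztop': np.float64(0.03703476708567558), 'y': np.float64(0.1462149383152598)}
{'n': np.int32(392), 'mu': array([0.421, 0.266], dtype=float32), 'e': array([-0.688,  0.726], dtype=float32), 'tmin': np.float32(-0.030605756), 'tmax': np.float32(0.04705203), 'side': array([-0.018,  0.017]), 'ztop': np.float64(0.03670798668865977), 'y': np.float64(0.232634069347055)}
```

View pics/t6.png

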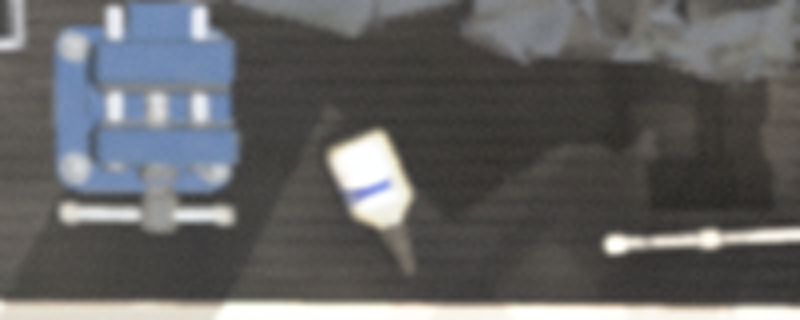

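The bottle has moved to crop (372, 185), about 25 mm further right. I'll check clearance for a grasp offset away from the vice.

```bash
python3 - <<'E'
from h import *
W=np.load('W.npy'); z=W[...,2]
ys=np.arange(-.13,-.23,-.012)
print('y',[round(y,3) for y in ys])
for x in np.arange(.46,.54,.012): print(round(x,3),[round(1000*float(np.r_[z[(abs(W[...,1]-y)<.0065)&(abs(W[...,0]-x)<.0065)&(z<.5)],-1].max())) for y in ys])
ys=np.arange(.03,-.02,-.006)
print('y',[round(y,3) for y in ys])
for x in np.arange(.38,.48,.012): print(round(x,3),[round(1000*float(np.r_[z[(abs(W[...,1]-y)<.004)&(abs(W[...,0]-x)<.0065)&(z<.5)],-1].max())) for y in ys])
E
```

```text
y [np.float64(-0.13), np.float64(-0.142), np.float64(-0.154), np.float64(-0.166), np.float64(-0.178), np.float64(-0.19), np.float64(-0.202), np.float64(-0.214), np.float64(-0.226)]
0.46 [5, 5, 5, 4, 3, 4, 4, 4, 4]
0.472 [3, 2, 4, 3, 4, 2, 3, 3, 4]
0.484 [5, 3, 4, 5, 2, 3, 2, 3, 3]
0.496 [3, 4, 2, 4, 5, 4, 4, 4, 5]
0.508 [5, 3, 5, 3, 3, 3, 4, 3, 4]
0.52 [4, 58, 58, 61, 70, 92, 95, 91, 96]
0.532 [60, 60, 65, 64, 84, 113, 122, 131, 125]
y [np.float64(0.03), np.float64(0.024), np.float64(0.018), np.float64(0.012), np.float64(0.006), np.float64(0.0), np.float64(-0.006), np.float64(-0.012), np.float64(-0.018)]
0.38 [1, 3, 2, 3, 2, 3, 2, 1, 2]
0.392 [2, 2, 3, 3, 3, 4, 2, 3, 3]
0.404 [2, 1, 2, 3, 3, 2, 2, 2, 2]
0.416 [2, 3, 1, 1, 3, 2, 3, 3, 3]
0.428 [76, 83, 83, 2, 2, 2, 2, 2, 2]
0.44 [12, 12, 16, 16, 9, 4, 2, 2, 3]
0.452 [90, 88, 88, 20, 18, 2, 3, 3, 2]
0.464 [90, 90, 89, -1000, -1000, -1000, 2, 2, 2]
0.476 [90, 90, 89, -1000, -1000, 1, 2, 1, 1]
```

Request:
move_arm:
  increments:
    - {"xyz":[0,0,0],"roll":-0.125,"grip":100}
    - {"xyz":[0,0,0],"roll":-0.125,"grip":100}
    - {"xyz":[0,0,0],"roll":-0.125,"grip":100}
    - {"xyz":[0,0,0],"roll":-0.125,"grip":100}
    - {"xyz":[0,0,0],"roll":-0.125,"grip":100}

```text
time_s: 18.23
position: [0.4446, -0.2717, 0.1605]
tcp_rot: [[-0.59, 0.807, -0.001], [0.807, 0.59, 0.001], [0.002, -0.0, -1.0]]
force: [-0.3, 0.6, 0.1]
opening: 0.303
grasp_force: 0.0
```

Request:
move_arm:
  increments:
    - {"xyz":[0,0,0],"roll":-0.125,"grip":100}
    - {"xyz":[0,0,0],"roll":-0.125,"grip":100}
    - {"xyz":[0,0,0],"roll":-0.125,"grip":100}
    - {"xyz":[0,0,0],"roll":-0.125,"grip":100}
    - {"xyz":[0,0,0],"roll":-0.125,"grip":100}

```text
time_s: 18.65
position: [0.4447, -0.2716, 0.1605]
tcp_rot: [[-0.951, 0.309, -0.001], [0.309, 0.951, 0.001], [0.002, 0.001, -1.0]]
force: [0.5, 0.4, -0.2]
opening: 0.675
grasp_force: 0.0
```

Request:
move_arm:
  increments:
    - {"xyz":[0,0,0],"roll":-0.125,"grip":100}
    - {"xyz":[0,0,0],"roll":-0.125,"grip":100}
    - {"xyz":[0,0,0],"roll":-0.125,"grip":100}
    - {"xyz":[0,0,0],"roll":-0.125,"grip":100}
    - {"xyz":[0,0,0],"roll":-0.1,"grip":100}

```text
time_s: 19.07
position: [0.4447, -0.2716, 0.1605]
tcp_rot: [[-0.96, -0.281, -0.001], [-0.281, 0.96, 0.001], [0.001, 0.002, -1.0]]
force: [0.5, 0.1, 0.3]
opening: 0.985
grasp_force: 0.0
```

Request:
move_arm:
  increments:
    - {"xyz":[0,0,0],"roll":0,"grip":100}
    - {"xyz":[0,0,0],"roll":0,"grip":100}
    - {"xyz":[0,0,0],"roll":0,"grip":100}

```text
time_s: 19.32
position: [0.4451, -0.2725, 0.1605]
tcp_rot: [[-0.962, -0.273, -0.0], [-0.273, 0.962, 0.001], [0.0, 0.001, -1.0]]
force: [0.2, 0.4, -0.4]
opening: 1.0
grasp_force: 0.0
```

Request:
move_arm:
  increments:
    - {"xyz":[-10,34,0],"roll":0,"grip":100}
    - {"xyz":[-10,34,0],"roll":0,"grip":100}
    - {"xyz":[-10,34,0],"roll":0,"grip":100}
    - {"xyz":[-10,34,0],"roll":0,"grip":100}
    - {"xyz":[-10,35,0],"roll":0,"grip":100}

```text
time_s: 19.73
position: [0.4462, -0.0937, 0.1605]
tcp_rot: [[-0.962, -0.272, 0.0], [-0.272, 0.962, 0.0], [-0.0, 0.0, -1.0]]
force: [1.0, -0.0, 0.3]
opening: 1.003
grasp_force: 0.0
```

Request:
move_arm:
  increments:
    - {"xyz":[0,0,0],"roll":0,"grip":100}
    - {"xyz":[0,0,0],"roll":0,"grip":100}
    - {"xyz":[0,0,30],"roll":0,"grip":100}
    - {"xyz":[0,0,30],"roll":0,"grip":100}
    - {"xyz":[0,0,20],"roll":0,"grip":100}

```text
time_s: 20.15
position: [0.4469, -0.0963, 0.0791]
tcp_rot: [[-0.962, -0.273, 0.001], [-0.273, 0.962, -0.001], [-0.0, -0.001, -1.0]]
force: [0.1, -0.1, -0.1]
opening: 1.004
grasp_force: 0.0
```

Request:
move_arm:
  increments:
    - {"xyz":[0,0,20],"roll":0,"grip":100}
    - {"xyz":[0,0,20],"roll":0,"grip":100}
    - {"xyz":[0,0,10],"roll":0,"grip":100}
    - {"xyz":[0,0,0],"roll":0,"grip":100}
    - {"xyz":[0,0,0],"roll":0,"grip":100}

```text
time_s: 20.57
position: [0.4467, -0.0963, 0.03]
tcp_rot: [[-0.962, -0.273, -0.001], [-0.273, 0.962, 0.0], [0.0, 0.0, -1.0]]
force: [-0.8, -0.4, -0.5]
opening: 1.003
grasp_force: 0.0
```

Request:
move_arm:
  increments:
    - {"xyz":[0,2,10],"roll":0,"grip":100}
    - {"xyz":[0,0,10],"roll":0,"grip":100}
    - {"xyz":[0,0,0],"roll":0,"grip":100}
    - {"xyz":[0,0,0],"roll":0,"grip":80}
    - {"xyz":[0,0,0],"roll":0,"grip":60}

```text
time_s: 20.98
position: [0.4463, -0.0936, 0.0109]
tcp_rot: [[-0.962, -0.274, 0.001], [-0.274, 0.962, -0.0], [-0.001, -0.001, -1.0]]
force: [-0.1, -0.2, 0.2]
opening: 0.922
grasp_force: 0.0
```

Request:
move_arm:
  increments:
    - {"xyz":[0,0,0],"roll":0,"grip":50}
    - {"xyz":[0,0,0],"roll":0,"grip":40}
    - {"xyz":[0,0,0],"roll":0,"grip":30}
    - {"xyz":[0,0,0],"roll":0,"grip":20}
    - {"xyz":[0,0,0],"roll":0,"grip":20}

```text
time_s: 21.4
position: [0.4461, -0.0933, 0.0106]
tcp_rot: [[-0.962, -0.275, 0.0], [-0.275, 0.962, -0.0], [-0.0, -0.0, -1.0]]
force: [0.1, 0.1, -0.1]
opening: 0.555
grasp_force: 0.1
```

Request:
move_arm:
  increments:
    - {"xyz":[0,0,0],"roll":0,"grip":20}
    - {"xyz":[0,0,0],"roll":0,"grip":20}
    - {"xyz":[0,0,0],"roll":0,"grip":20}
    - {"xyz":[0,0,0],"roll":0,"grip":20}
    - {"xyz":[0,0,0],"roll":0,"grip":20}

```text
time_s: 21.82
position: [0.446, -0.0933, 0.0104]
tcp_rot: [[-0.962, -0.275, -0.0], [-0.275, 0.962, 0.0], [0.0, 0.0, -1.0]]
force: [-1.0, -0.1, -0.5]
opening: 0.419
grasp_force: 28.8
```

Request:
move_arm:
  increments:
    - {"xyz":[0,0,-10],"roll":0,"grip":20}
    - {"xyz":[0,0,-20],"roll":0,"grip":20}
    - {"xyz":[0,0,-35],"roll":0,"grip":20}
    - {"xyz":[0,0,-35],"roll":0,"grip":20}
    - {"xyz":[0,0,-35],"roll":0,"grip":20}

```text
time_s: 22.23
position: [0.4452, -0.0929, 0.1472]
tcp_rot: [[-0.962, -0.275, -0.001], [-0.275, 0.962, 0.001], [0.001, 0.001, -1.0]]
force: [0.7, 0.2, -0.9]
opening: 0.411
grasp_force: 28.9
```

Request:
move_arm:
  increments:
    - {"xyz":[0,0,-35],"roll":0,"grip":20}
    - {"xyz":[0,0,-20],"roll":0,"grip":20}
    - {"xyz":[0,0,0],"roll":0,"grip":20}
    - {"xyz":[0,0,0],"roll":0,"grip":20}
    - {"xyz":[0,0,0],"roll":0,"grip":20}

```text
time_s: 22.65
position: [0.445, -0.0928, 0.2]
tcp_rot: [[-0.962, -0.275, -0.002], [-0.275, 0.962, 0.001], [0.001, 0.001, -1.0]]
force: [-0.9, -0.4, -0.9]
opening: 0.408
grasp_force: 28.9
```

```bash
python3 - <<'E'
from h import *
np.set_printoptions(precision=3,suppress=True)
s=bot.read_state(); print(s['position'],s['opening'],s['tcp_rot'])
p,d=cap('side'); cv2.imwrite('pics/s7.png',cv2.resize(p[100:240,320:420],None,fx=4,fy=4,interpolation=cv2.INTER_CUBIC)[:,:,::-1])
W=cloud('side',d); P=s['position']
for m in bot.trace('bottle','side'):
    q=W[m['mask']]; print(m['conf'],len(q),np.median(q,0),q.min(0),q.max(0))
E
```

```text
[ 0.445 -0.093  0.2  ] 0.40835219210186857 [[-0.962 -0.275 -0.002]
 [-0.275  0.962  0.001]
 [ 0.001  0.001 -1.   ]]
0.97 380 [0.425 0.276 0.028] [0.388 0.246 0.011] [0.473 1.045 0.517]
0.78 402 [0.436 0.185 0.026] [ 0.394  0.091 -0.001] [0.473 1.045 0.517]
0.69 182 [ 0.462 -0.075  0.212] [ 0.404 -0.708  0.012] [ 0.481 -0.063  0.228]
```

View pics/s7.png

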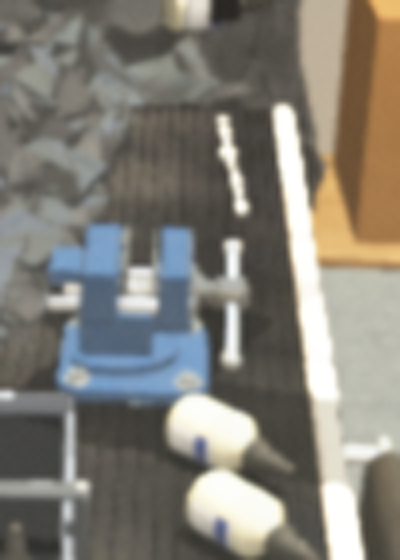

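The bottle is held level in the gripper, visible at crop (195, 10). I'll turn its cap towards the strap and carry it to the right side of the strap, where the strap edge will tip it up.

Request:
move_arm:
  increments:
    - {"xyz":[0,0,0],"roll":0.125,"grip":20}
    - {"xyz":[0,0,0],"roll":0.125,"grip":20}
    - {"xyz":[0,0,0],"roll":0.125,"grip":20}
    - {"xyz":[0,0,0],"roll":0.125,"grip":20}
    - {"xyz":[0,0,0],"roll":0.125,"grip":20}

```text
time_s: 23.17
position: [0.445, -0.0928, 0.1988]
tcp_rot: [[-0.938, 0.346, -0.004], [0.346, 0.938, 0.002], [0.004, 0.0, -1.0]]
force: [0.1, -0.1, -0.4]
opening: 0.409
grasp_force: 28.9
```

Request:
move_arm:
  increments:
    - {"xyz":[0,0,0],"roll":0.125,"grip":20}
    - {"xyz":[0,0,0],"roll":0.125,"grip":20}
    - {"xyz":[0,0,0],"roll":0.125,"grip":20}
    - {"xyz":[0,0,0],"roll":0.125,"grip":20}
    - {"xyz":[0,0,0],"roll":0.125,"grip":20}

```text
time_s: 23.58
position: [0.445, -0.0928, 0.1988]
tcp_rot: [[-0.559, 0.829, -0.004], [0.829, 0.559, 0.002], [0.004, -0.002, -1.0]]
force: [0.6, -0.4, -1.1]
opening: 0.412
grasp_force: 28.9
```

Request:
move_arm:
  increments:
    - {"xyz":[0,0,0],"roll":0.125,"grip":20}
    - {"xyz":[0,0,0],"roll":0.125,"grip":20}
    - {"xyz":[0,0,0],"roll":0.125,"grip":20}
    - {"xyz":[0,0,0],"roll":0.125,"grip":20}
    - {"xyz":[0,0,0],"roll":0.05,"grip":20}

```text
time_s: 24.0
position: [0.445, -0.0929, 0.1988]
tcp_rot: [[-0.044, 0.999, -0.004], [0.999, 0.044, 0.002], [0.002, -0.004, -1.0]]
force: [-0.3, 0.3, -0.2]
opening: 0.416
grasp_force: 28.9
```

Request:
move_arm:
  increments:
    - {"xyz":[32,14,0],"roll":0,"grip":20}
    - {"xyz":[32,14,0],"roll":0,"grip":20}
    - {"xyz":[32,14,0],"roll":0,"grip":20}
    - {"xyz":[32,14,0],"roll":0,"grip":20}
    - {"xyz":[32,14,0],"roll":0,"grip":20}

```text
time_s: 24.42
position: [0.5074, 0.0715, 0.1986]
tcp_rot: [[-0.048, 0.999, -0.004], [0.999, 0.048, 0.0], [0.0, -0.004, -1.0]]
force: [0.6, 0.0, -0.5]
opening: 0.414
grasp_force: 28.9
```

Request:
move_arm:
  increments:
    - {"xyz":[32,14,0],"roll":0,"grip":20}
    - {"xyz":[32,14,0],"roll":0,"grip":20}
    - {"xyz":[32,14,0],"roll":0,"grip":20}
    - {"xyz":[32,14,0],"roll":0,"grip":20}
    - {"xyz":[32,14,0],"roll":0,"grip":20}

```text
time_s: 24.83
position: [0.5694, 0.2347, 0.198]
tcp_rot: [[-0.049, 0.999, -0.004], [0.999, 0.049, -0.001], [-0.001, -0.005, -1.0]]
force: [1.5, -0.2, 0.1]
opening: 0.417
grasp_force: 28.9
```

Request:
move_arm:
  increments:
    - {"xyz":[0,0,30],"roll":0,"grip":20}
    - {"xyz":[0,0,30],"roll":0,"grip":20}
    - {"xyz":[0,0,30],"roll":0,"grip":20}
    - {"xyz":[0,0,20],"roll":0,"grip":20}
    - {"xyz":[0,0,0],"roll":0,"grip":20}

```text
time_s: 25.25
position: [0.5651, 0.2322, 0.0836]
tcp_rot: [[-0.049, 0.999, -0.014], [0.999, 0.049, -0.003], [-0.002, -0.014, -1.0]]
force: [-0.2, -0.6, -1.2]
opening: 0.413
grasp_force: 28.9
```

```bash
python3 - <<'E'
from h import *
np.set_printoptions(precision=3,suppress=True)
s=bot.read_state(); P=s['position'];print(P,s['opening'],s['tcp_rot'])
c,sn=np.cos(.053),np.sin(.053); print('lane',c*(P[0]-.564)+sn*(P[1]-.304),-sn*(P[0]-.564)+c*(P[1]-.304))
p,d=cap('side'); cv2.imwrite('pics/s8.png',cv2.resize(p[150:270,270:400],None,fx=4,fy=4,interpolation=cv2.INTER_CUBIC)[:,:,::-1])
E
```

```text
[0.565 0.232 0.084] 0.41324360897362555 [[-0.049  0.999 -0.014]
 [ 0.999  0.049 -0.003]
 [-0.002 -0.014 -1.   ]]
lane -0.0027466318399725674 -0.07179657027178771
```

View pics/s8.png

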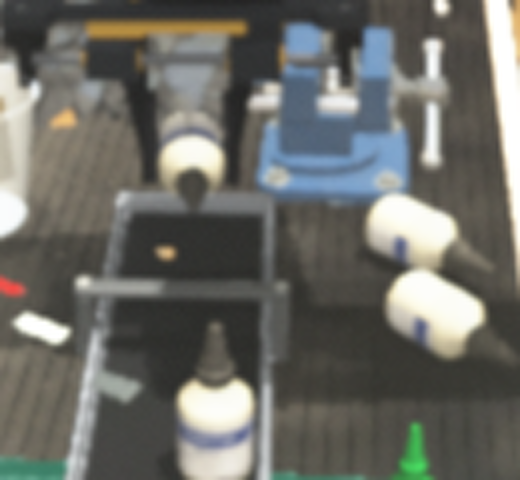

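The cap points toward the strap, at crop (192, 190), with the lane ahead of it. I'll lower it onto the strap edge.

Request:
move_arm:
  increments:
    - {"xyz":[4,2,10],"roll":0,"grip":20}
    - {"xyz":[0,0,15],"roll":0,"grip":20}
    - {"xyz":[0,0,10],"roll":0,"grip":20}
    - {"xyz":[0,0,5],"roll":0,"grip":20}
    - {"xyz":[0,0,0],"roll":0,"grip":20}

```text
time_s: 25.72
position: [0.5716, 0.2372, 0.0497]
tcp_rot: [[-0.049, 0.999, -0.001], [0.999, 0.049, -0.0], [-0.0, -0.001, -1.0]]
force: [-0.4, -0.2, -0.1]
opening: 0.412
grasp_force: 28.9
```

Request:
move_arm:
  increments:
    - {"xyz":[0,0,3],"roll":0,"grip":20}
    - {"xyz":[0,0,3],"roll":0,"grip":20}
    - {"xyz":[0,0,2],"roll":0,"grip":20}
    - {"xyz":[0,0,0],"roll":0,"grip":20}
    - {"xyz":[0,0,0],"roll":0,"grip":20}

```text
time_s: 26.13
position: [0.572, 0.2373, 0.0426]
tcp_rot: [[-0.049, 0.999, 0.0], [0.999, 0.049, 0.0], [0.0, 0.0, -1.0]]
force: [0.4, 1.1, -0.1]
opening: 0.416
grasp_force: 28.9
```

Request:
move_arm:
  increments:
    - {"xyz":[0,-3,2],"roll":0,"grip":20}
    - {"xyz":[0,0,2],"roll":0,"grip":20}
    - {"xyz":[0,0,0],"roll":0,"grip":20}
    - {"xyz":[0,0,0],"roll":0,"grip":20}

```text
time_s: 26.47
position: [0.569, 0.2371, 0.0387]
tcp_rot: [[-0.049, 0.999, 0.0], [0.999, 0.049, 0.0], [-0.0, 0.0, -1.0]]
force: [-0.3, -1.4, 1.7]
opening: 0.414
grasp_force: 28.9
```

Request:
move_arm:
  increments:
    - {"xyz":[2,0,0],"roll":0,"grip":20}
    - {"xyz":[2,0,0],"roll":0,"grip":20}
    - {"xyz":[2,0,0],"roll":0,"grip":20}
    - {"xyz":[2,0,0],"roll":0,"grip":20}
    - {"xyz":[0,0,0],"roll":0,"grip":20}

```text
time_s: 26.88
position: [0.5686, 0.2443, 0.039]
tcp_rot: [[-0.05, 0.999, -0.0], [0.999, 0.05, -0.002], [-0.002, -0.0, -1.0]]
force: [-0.7, -5.2, 6.0]
opening: 0.409
grasp_force: 29.9
```

```bash
cat >> h.py <<'E'
def held(save=None):
    s=bot.read_state(); P=s['position']; c,sn=np.cos(.053),np.sin(.053)
    print('TCP',P,'lane',c*(P[0]-.564)+sn*(P[1]-.304),-sn*(P[0]-.564)+c*(P[1]-.304),'open',s['opening'],'F',s['force'])
    p,d=cap('side'); W=cloud('side',d)
    if save: cv2.imwrite('pics/'+save,cv2.resize(p[150:270,270:400],None,fx=4,fy=4,interpolation=cv2.INTER_CUBIC)[:,:,::-1])
    hsv=cv2.cvtColor(p,cv2.COLOR_RGB2HSV)
    near=(abs(W[...,0]-P[0])<.022)&(abs(W[...,1]-P[1])<.075)&(W[...,2]>.008)&(W[...,2]<P[2]+.066)
    q=W[near&(hsv[...,2]>120)]; k=W[near&(hsv[...,2]<75)]
    print('white',len(q),np.percentile(q,[2,50,98],0) if len(q) else '')
    print('dark',len(k),np.percentile(k,[2,50,98],0) if len(k) else '')
E
python3 -c "
from h import *
np.set_printoptions(precision=3,suppress=True)
held('s9.png')"
```

```text
TCP [0.569 0.244 0.039] lane 0.0013880732855213922 -0.059888834171689664 open 0.409420903332929 F [-0.71  -5.22   5.986]
white 231 [[0.55  0.214 0.043]
 [0.567 0.251 0.061]
 [0.584 0.267 0.067]]
dark 187 [[0.548 0.212 0.008]
 [0.573 0.256 0.046]
 [0.59  0.314 0.091]]
```

View pics/s9.png

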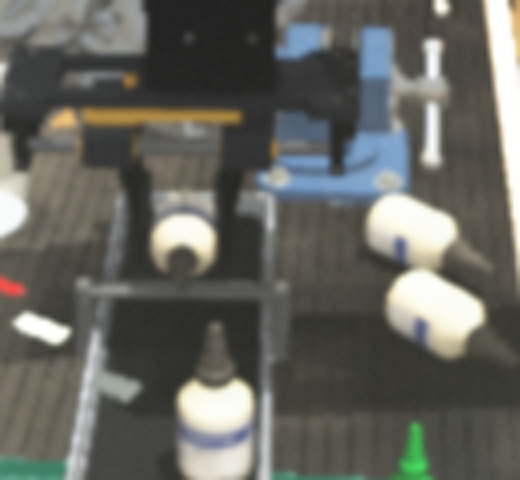

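The cap rests on the strap edge at crop (185, 270), with forces of 5–6 N, so I'll keep pushing.

Request:
move_arm:
  increments:
    - {"xyz":[2,0,0],"roll":0,"grip":20}
    - {"xyz":[2,0,0],"roll":0,"grip":20}
    - {"xyz":[2,0,0],"roll":0,"grip":20}
    - {"xyz":[0,0,0],"roll":0,"grip":20}
    - {"xyz":[0,0,0],"roll":0,"grip":20}

```text
time_s: 27.35
position: [0.5688, 0.2492, 0.0395]
tcp_rot: [[-0.05, 0.999, 0.0], [0.999, 0.05, -0.003], [-0.003, 0.0, -1.0]]
force: [-0.5, -9.2, 8.5]
opening: 0.404
grasp_force: 30.0
```

Request:
move_arm:
  increments:
    - {"xyz":[2,0,0],"roll":0,"grip":20}
    - {"xyz":[2,0,0],"roll":0,"grip":20}
    - {"xyz":[0,0,0],"roll":0,"grip":20}
    - {"xyz":[0,0,0],"roll":0,"grip":20}

```text
time_s: 27.68
position: [0.5689, 0.2524, 0.0399]
tcp_rot: [[-0.051, 0.999, 0.001], [0.999, 0.051, -0.004], [-0.004, 0.001, -1.0]]
force: [-1.0, -10.8, 9.6]
opening: 0.404
grasp_force: 30.0
```

```bash
python3 -c "
from h import *
np.set_printoptions(precision=3,suppress=True)
held('s10.png')"
```

```text
TCP [0.569 0.252 0.04 ] lane 0.0021304132019738017 -0.05176164167505316 open 0.40412333668239353 F [ -0.996 -10.844   9.565]
white 233 [[0.551 0.221 0.043]
 [0.567 0.258 0.062]
 [0.585 0.275 0.068]]
dark 187 [[0.547 0.237 0.008]
 [0.572 0.263 0.053]
 [0.591 0.316 0.092]]
```

Pushing at the collar gives too little leverage at the strap. The vice's top edge is 88 mm high, which allows a full tip-up with free space below, so I'll back off and go to the vice's right side.

Request:
move_arm:
  increments:
    - {"xyz":[-10,0,0],"roll":0,"grip":20}
    - {"xyz":[-20,0,-20],"roll":0,"grip":20}
    - {"xyz":[0,0,-40],"roll":0.05,"grip":20}
    - {"xyz":[0,0,-40],"roll":0,"grip":20}
    - {"xyz":[0,0,0],"roll":0,"grip":20}

```text
time_s: 28.15
position: [0.5747, 0.2266, 0.1456]
tcp_rot: [[0.002, 1.0, 0.014], [1.0, -0.002, 0.004], [0.004, 0.014, -1.0]]
force: [0.9, 1.2, 0.1]
opening: 0.406
grasp_force: 30.0
```

Request:
move_arm:
  increments:
    - {"xyz":[-37,-15,0],"roll":0,"grip":20}
    - {"xyz":[-37,-15,0],"roll":0,"grip":20}
    - {"xyz":[-37,-15,0],"roll":0,"grip":20}
    - {"xyz":[-37,-15,0],"roll":0,"grip":20}
    - {"xyz":[-37,-15,0],"roll":0,"grip":20}

```text
time_s: 28.57
position: [0.4935, 0.0396, 0.1382]
tcp_rot: [[0.0, 1.0, 0.001], [1.0, -0.0, 0.001], [0.001, 0.001, -1.0]]
force: [1.2, -0.7, -0.5]
opening: 0.406
grasp_force: 30.0
```

Request:
move_arm:
  increments:
    - {"xyz":[-37,-15,0],"roll":0,"grip":20}
    - {"xyz":[-37,-15,0],"roll":0,"grip":20}
    - {"xyz":[0,0,0],"roll":0,"grip":20}
    - {"xyz":[0,0,0],"roll":0,"grip":20}
    - {"xyz":[0,0,0],"roll":0,"grip":20}

```text
time_s: 28.98
position: [0.4646, -0.0335, 0.1383]
tcp_rot: [[0.002, 1.0, 0.001], [1.0, -0.002, 0.001], [0.001, 0.001, -1.0]]
force: [-1.4, 0.1, -0.8]
opening: 0.406
grasp_force: 30.0
```

```bash
cat >> h.py <<'E'
def tilt():
    "axis of the held bottle from the side depth: white pixels near the tool and dark cap in front"
    s=bot.read_state(); P=s['position']; print('TCP',P,'open',s['opening'],'F',s['force'],'x',s['tcp_rot'][:,0])
    for n in('side','top'):
        p,d=cap(n); W=cloud(n,d); hsv=cv2.cvtColor(p,cv2.COLOR_RGB2HSV)
        near=(abs(W[...,0]-P[0])<.016)&(abs(W[...,1]-P[1])<.07)&(W[...,2]>P[2]-.04)&(W[...,2]<P[2]+.064)
        q=W[near&(hsv[...,2]>110)&(hsv[...,1]<90)]; k=W[near&(W[...,1]>P[1]+.012)&(hsv[...,2]<80)]
        print(n,'white',len(q),*(np.percentile(q,[2,50,98],0) if len(q) else '')); print(n,'dark',len(k),*(np.percentile(k,[2,50,98],0) if len(k) else ''))
E
python3 - <<'E'
from h import *
np.set_printoptions(precision=3,suppress=True)
tilt()
W0=np.load('W.npy'); z=W0[...,2]
for x in np.arange(.43,.545,.01): 
    m=(abs(W0[...,0]-x)<.006)&(z>.075)&(z<.12)&(W0[...,1]>0)&(W0[...,1]<.14); print(round(x,3),W0[m][:,1].min() if m.any() else 0,W0[m][:,1].max() if m.any() else 0,np.median(z[m]) if m.any() else 0)
E
```

```text
TCP [ 0.465 -0.033  0.138] open 0.4055823531714131 F [-1.353  0.104 -0.764] x [0.002 1.    0.001]
side white 138 [ 0.451 -0.064  0.135] [ 0.465 -0.025  0.159] [ 0.48  -0.009  0.166]
side dark 11 [0.461 0.001 0.154] [0.466 0.007 0.156] [0.469 0.015 0.158]
top white 57 [ 0.45  -0.031  0.148] [ 0.462 -0.028  0.161] [ 0.48  -0.016  0.166]
top dark 91 [ 0.456 -0.013  0.149] [ 0.464 -0.003  0.155] [0.472 0.014 0.159]
0.43 0.01783182644154897 0.0309085210557431 0.0771561922153984
0.44 0 0 0
0.45 0.019882887079677784 0.025589030988233886 0.07784798354580987
0.46 0.01606660990439055 0.09255865094650655 0.08666578540186566
0.47 0.01606660990439055 0.09259344941618924 0.08658293886972679
0.48 0.018024544929697336 0.09010515624052592 0.08574763182151503
0.49 0.022391414418976307 0.0884514730401872 0.08717422214889232
0.5 0.017778364953924933 0.09226529718030711 0.08637648197268605
0.51 0.016820297116317575 0.09251521351535145 0.08699928419811702
0.52 0.016683927339536414 0.09212191525685406 0.08675430743656753
0.53 0.03753992227241043 0.07301097198212965 0.07876979694691089
0.54 0.03722710046209678 0.07097926213614295 0.07876937041138507
```

Request:
move_arm:
  increments:
    - {"xyz":[11,0,20],"roll":0,"grip":20}
    - {"xyz":[0,0,25],"roll":0,"grip":20}
    - {"xyz":[0,0,10],"roll":0,"grip":20}
    - {"xyz":[0,0,0],"roll":0,"grip":20}
    - {"xyz":[0,0,0],"roll":0,"grip":20}

```text
time_s: 29.5
position: [0.4644, -0.0213, 0.083]
tcp_rot: [[-0.002, 1.0, -0.001], [1.0, 0.002, 0.0], [0.0, -0.001, -1.0]]
force: [0.2, -0.1, -1.4]
opening: 0.403
grasp_force: 30.0
```

Request:
move_arm:
  increments:
    - {"xyz":[0,0,3],"roll":0,"grip":20}
    - {"xyz":[0,0,3],"roll":0,"grip":20}
    - {"xyz":[0,0,3],"roll":0,"grip":20}
    - {"xyz":[0,0,3],"roll":0,"grip":20}
    - {"xyz":[0,0,0],"roll":0,"grip":20}

```text
time_s: 29.92
position: [0.4653, -0.0229, 0.0721]
tcp_rot: [[0.001, 1.0, 0.002], [1.0, -0.001, -0.001], [-0.001, 0.002, -1.0]]
force: [0.8, 0.4, 4.9]
opening: 0.408
grasp_force: 30.0
```

Request:
move_arm:
  increments:
    - {"xyz":[0,0,3],"roll":0,"grip":20}
    - {"xyz":[0,0,3],"roll":0,"grip":20}
    - {"xyz":[0,0,2],"roll":0,"grip":20}
    - {"xyz":[0,0,0],"roll":0,"grip":20}
    - {"xyz":[0,0,0],"roll":0,"grip":20}

```text
time_s: 30.33
position: [0.4653, -0.0233, 0.0642]
tcp_rot: [[0.001, 1.0, 0.002], [1.0, -0.001, -0.001], [-0.001, 0.002, -1.0]]
force: [1.6, -1.4, 4.3]
opening: 0.405
grasp_force: 30.0
```

```bash
python3 -c "
from h import *
np.set_printoptions(precision=3,suppress=True)
tilt()"
```

```text
TCP [ 0.465 -0.023  0.064] open 0.40459763057270803 F [ 1.573 -1.432  4.316] x [ 0.001  1.    -0.001]
side white 112 [ 0.45  -0.028  0.06 ] [ 0.467 -0.01   0.089] [0.48  0.043 0.096]
side dark 3 [0.464 0.012 0.09 ] [0.466 0.018 0.092] [0.469 0.022 0.094]
top white 141 [ 0.452 -0.019  0.051] [0.463 0.027 0.085] [0.479 0.046 0.095]
top dark 61 [ 0.457 -0.005  0.08 ] [0.465 0.002 0.092] [0.474 0.015 0.096]
```

Request:
move_arm:
  increments:
    - {"xyz":[1,0,3],"roll":0,"grip":20}
    - {"xyz":[1,0,3],"roll":0,"grip":20}
    - {"xyz":[1,0,3],"roll":0,"grip":20}
    - {"xyz":[1,0,3],"roll":0,"grip":20}
    - {"xyz":[2,0,1],"roll":0,"grip":20}

```text
time_s: 30.85
position: [0.4652, -0.0179, 0.0505]
tcp_rot: [[-0.0, 1.0, 0.002], [1.0, 0.0, -0.002], [-0.002, 0.002, -1.0]]
force: [-0.3, -9.0, 1.8]
opening: 0.403
grasp_force: 30.0
```

Request:
move_arm:
  increments:
    - {"xyz":[2,0,2],"roll":0,"grip":20}
    - {"xyz":[2,0,2],"roll":0,"grip":20}
    - {"xyz":[2,0,2],"roll":0,"grip":20}
    - {"xyz":[2,0,2],"roll":0,"grip":20}
    - {"xyz":[0,0,0],"roll":0,"grip":20}

```text
time_s: 31.27
position: [0.4651, -0.0095, 0.0424]
tcp_rot: [[0.0, 1.0, 0.002], [1.0, -0.0, -0.001], [-0.001, 0.002, -1.0]]
force: [0.4, -5.9, 1.8]
opening: 0.408
grasp_force: 30.0
```

Request:
move_arm:
  increments:
    - {"xyz":[2,0,1],"roll":0,"grip":20}
    - {"xyz":[1,0,1],"roll":0,"grip":20}
    - {"xyz":[1,0,1],"roll":0,"grip":20}
    - {"xyz":[0,0,0],"roll":0,"grip":20}
    - {"xyz":[0,0,0],"roll":0,"grip":20}

```text
time_s: 31.68
position: [0.4651, -0.0056, 0.0396]
tcp_rot: [[0.0, 1.0, 0.002], [1.0, -0.0, -0.001], [-0.001, 0.002, -1.0]]
force: [0.7, -4.3, 1.9]
opening: 0.407
grasp_force: 30.0
```

```bash
python3 -c "
from h import *
np.set_printoptions(precision=3,suppress=True)
tilt()"
```

```text
TCP [ 0.465 -0.006  0.04 ] open 0.4067732017797839 F [ 0.688 -4.302  1.929] x [ 0.     1.    -0.001]
side white 77 [ 0.449 -0.01   0.012] [0.461 0.036 0.07 ] [0.481 0.064 0.09 ]
side dark 9 [0.461 0.01  0.089] [0.466 0.016 0.094] [0.469 0.019 0.097]
top white 173 [0.45  0.004 0.01 ] [0.457 0.039 0.079] [0.479 0.063 0.09 ]
top dark 5 [0.466 0.008 0.081] [0.468 0.009 0.09 ] [0.47  0.012 0.094]
```

Request:
move_arm:
  increments:
    - {"xyz":[1,0,0],"roll":0,"grip":20}
    - {"xyz":[1,0,0],"roll":0,"grip":20}
    - {"xyz":[1,0,0],"roll":0,"grip":20}
    - {"xyz":[0,0,0],"roll":0,"grip":20}
    - {"xyz":[0,0,0],"roll":0,"grip":20}

```text
time_s: 32.2
position: [0.4653, -0.0042, 0.0392]
tcp_rot: [[-0.001, 1.0, 0.001], [1.0, 0.001, -0.003], [-0.003, 0.001, -1.0]]
force: [-0.5, -14.1, -2.4]
opening: 0.401
grasp_force: 30.0
```

Request:
move_arm:
  increments:
    - {"xyz":[-20,0,-20],"roll":0,"grip":20}
    - {"xyz":[-10,0,-40],"roll":0,"grip":20}
    - {"xyz":[0,0,-40],"roll":0,"grip":20}
    - {"xyz":[0,0,0],"roll":0,"grip":20}
    - {"xyz":[0,0,0],"roll":0,"grip":20}

```text
time_s: 32.62
position: [0.4652, -0.032, 0.1411]
tcp_rot: [[0.001, 1.0, 0.004], [1.0, -0.001, -0.001], [-0.001, 0.004, -1.0]]
force: [-0.4, -0.9, -1.2]
opening: 0.408
grasp_force: 30.0
```

```bash
python3 - <<'E'
from h import *
np.set_printoptions(precision=3,suppress=True)
tilt()
p,d=cap('side'); cv2.imwrite('pics/s11.png',cv2.resize(p[100:240,300:420],None,fx=4,fy=4,interpolation=cv2.INTER_CUBIC)[:,:,::-1])
E
```

```text
TCP [ 0.465 -0.032  0.141] open 0.4081161425061361 F [-0.404 -0.875 -1.184] x [ 0.001  1.    -0.001]
side white 202 [ 0.45  -0.041  0.122] [ 0.466 -0.025  0.151] [ 0.48  -0.015  0.176]
side dark 23 [ 0.46  -0.019  0.173] [ 0.465 -0.016  0.18 ] [ 0.469 -0.009  0.193]
top white 27 [ 0.45  -0.03   0.151] [ 0.472 -0.027  0.162] [ 0.481 -0.017  0.176]
top dark 6 [ 0.462 -0.02   0.188] [ 0.465 -0.018  0.189] [ 0.468 -0.016  0.194]
```

View pics/s11.png

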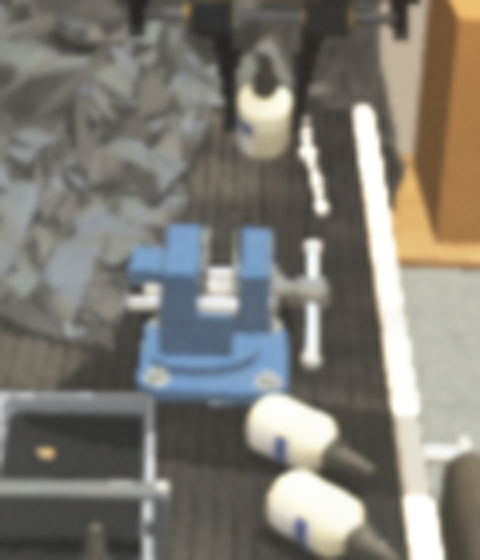

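The bottle hangs almost upright in the gripper at crop (265, 120), cap up. I'll carry it into the right end of the lane.

Request:
move_arm:
  increments:
    - {"xyz":[32,18,0],"roll":0,"grip":20}
    - {"xyz":[32,18,0],"roll":0,"grip":20}
    - {"xyz":[32,18,0],"roll":0,"grip":20}
    - {"xyz":[32,18,0],"roll":0,"grip":20}
    - {"xyz":[32,18,0],"roll":0,"grip":20}

```text
time_s: 33.18
position: [0.5534, 0.13, 0.137]
tcp_rot: [[0.001, 1.0, -0.005], [1.0, -0.001, -0.0], [-0.0, -0.005, -1.0]]
force: [0.6, -0.4, -0.4]
opening: 0.408
grasp_force: 30.0
```

Request:
move_arm:
  increments:
    - {"xyz":[34,18,0],"roll":0,"grip":20}
    - {"xyz":[0,0,0],"roll":0,"grip":20}
    - {"xyz":[0,0,0],"roll":0,"grip":20}
    - {"xyz":[0,0,30],"roll":0,"grip":20}
    - {"xyz":[0,0,30],"roll":0,"grip":20}

```text
time_s: 33.6
position: [0.5723, 0.1616, 0.0789]
tcp_rot: [[0.001, 1.0, 0.001], [1.0, -0.001, -0.0], [-0.0, 0.001, -1.0]]
force: [-0.2, -0.7, -1.6]
opening: 0.407
grasp_force: 30.0
```

Request:
move_arm:
  increments:
    - {"xyz":[0,0,20],"roll":0,"grip":20}
    - {"xyz":[0,0,15],"roll":0,"grip":20}
    - {"xyz":[0,0,5],"roll":0,"grip":20}
    - {"xyz":[0,0,0],"roll":0,"grip":20}
    - {"xyz":[0,0,0],"roll":0,"grip":20}

```text
time_s: 34.02
position: [0.5718, 0.1614, 0.0391]
tcp_rot: [[0.002, 1.0, -0.002], [1.0, -0.002, -0.0], [-0.0, -0.002, -1.0]]
force: [-0.7, 0.0, -0.4]
opening: 0.404
grasp_force: 30.0
```

```bash
python3 -c "
from h import *
np.set_printoptions(precision=3,suppress=True)
tilt()"
```

```text
TCP [0.572 0.161 0.039] open 0.4035880445989233 F [-0.688  0.006 -0.431] x [ 0.002  1.    -0.   ]
side white 226 [0.556 0.134 0.009] [0.57  0.168 0.051] [0.587 0.178 0.073]
side dark 132 [0.557 0.174 0.006] [0.571 0.193 0.008] [0.587 0.215 0.088]
top white 0
top dark 86 [0.557 0.212 0.001] [0.569 0.222 0.005] [0.587 0.229 0.008]
```

Request:
move_arm:
  increments:
    - {"xyz":[0,0,2],"roll":0,"grip":20}
    - {"xyz":[0,0,2],"roll":0,"grip":20}
    - {"xyz":[0,0,2],"roll":0,"grip":20}
    - {"xyz":[0,0,0],"roll":0,"grip":20}

```text
time_s: 34.45
position: [0.5723, 0.1622, 0.0334]
tcp_rot: [[0.001, 1.0, -0.0], [1.0, -0.001, -0.0], [-0.0, -0.0, -1.0]]
force: [0.6, 0.1, 0.2]
opening: 0.407
grasp_force: 30.0
```

Request:
move_arm:
  increments:
    - {"xyz":[0,0,2],"roll":0,"grip":20}
    - {"xyz":[0,0,1],"roll":0,"grip":20}
    - {"xyz":[0,0,0],"roll":0,"grip":20}
    - {"xyz":[0,0,0],"roll":0,"grip":20}

```text
time_s: 34.78
position: [0.5727, 0.1622, 0.0307]
tcp_rot: [[0.001, 1.0, 0.001], [1.0, -0.001, 0.0], [0.0, 0.001, -1.0]]
force: [-1.3, 0.7, 2.2]
opening: 0.409
grasp_force: 30.0
```

```bash
python3 -c "
from h import *
np.set_printoptions(precision=3,suppress=True)
tilt()"
```

```text
TCP [0.573 0.162 0.031] open 0.4090758396342114 F [-1.268  0.657  2.171] x [0.001 1.    0.   ]
side white 221 [0.558 0.151 0.009] [0.571 0.169 0.043] [0.587 0.179 0.066]
side dark 138 [0.557 0.175 0.006] [0.571 0.192 0.008] [0.587 0.215 0.082]
top white 0
top dark 92 [0.557 0.214 0.002] [0.57  0.224 0.005] [0.587 0.232 0.008]
```

Contact has begun, so I'll press further to square the base.

Request:
move_arm:
  increments:
    - {"xyz":[0,0,1],"roll":0,"grip":20}
    - {"xyz":[0,0,1],"roll":0,"grip":20}
    - {"xyz":[0,0,1],"roll":0,"grip":20}
    - {"xyz":[0,0,0],"roll":0,"grip":20}
    - {"xyz":[0,0,0],"roll":0,"grip":20}

```text
time_s: 35.3
position: [0.5728, 0.1623, 0.03]
tcp_rot: [[0.001, 1.0, 0.001], [1.0, -0.001, 0.0], [0.0, 0.001, -1.0]]
force: [-4.0, -0.0, 16.2]
opening: 0.408
grasp_force: 30.0
```

Request:
move_arm:
  increments:
    - {"xyz":[0,0,1],"roll":0,"grip":20}
    - {"xyz":[0,0,1],"roll":0,"grip":20}
    - {"xyz":[0,0,1],"roll":0,"grip":20}
    - {"xyz":[0,0,0],"roll":0,"grip":20}
    - {"xyz":[0,0,0],"roll":0,"grip":20}

```text
time_s: 35.72
position: [0.5729, 0.1625, 0.0295]
tcp_rot: [[0.001, 1.0, 0.002], [1.0, -0.001, 0.0], [0.0, 0.002, -1.0]]
force: [-5.9, -0.4, 31.5]
opening: 0.409
grasp_force: 30.0
```

```bash
python3 -c "
from h import *
np.set_printoptions(precision=3,suppress=True)
tilt()"
```

```text
TCP [0.573 0.163 0.03 ] open 0.4085928551289463 F [-5.877 -0.442 31.483] x [0.001 1.    0.   ]
side white 219 [0.558 0.154 0.008] [0.572 0.169 0.042] [0.588 0.182 0.066]
side dark 131 [0.558 0.176 0.005] [0.571 0.194 0.007] [0.587 0.215 0.078]
top white 0
top dark 89 [0.557 0.214 0.002] [0.57  0.224 0.005] [0.587 0.232 0.009]
```

Request:
move_arm:
  increments:
    - {"xyz":[0,0,-3],"roll":0,"grip":20}
    - {"xyz":[0,0,-2],"roll":0,"grip":20}
    - {"xyz":[0,0,0],"roll":0,"grip":45}
    - {"xyz":[0,0,0],"roll":0,"grip":55}
    - {"xyz":[0,0,0],"roll":0,"grip":65}

```text
time_s: 36.23
position: [0.5722, 0.1621, 0.0287]
tcp_rot: [[0.001, 1.0, -0.001], [1.0, -0.001, -0.0], [-0.0, -0.001, -1.0]]
force: [0.8, 1.1, -0.3]
opening: 0.526
grasp_force: 0.0
```

Request:
move_arm:
  increments:
    - {"xyz":[0,0,0],"roll":0,"grip":65}
    - {"xyz":[0,0,0],"roll":0,"grip":65}
    - {"xyz":[0,0,-20],"roll":0,"grip":65}
    - {"xyz":[0,0,-30],"roll":0,"grip":65}
    - {"xyz":[0,0,-40],"roll":0,"grip":65}

```text
time_s: 36.65
position: [0.5701, 0.1618, 0.1173]
tcp_rot: [[0.001, 1.0, -0.008], [1.0, -0.001, -0.001], [-0.001, -0.008, -1.0]]
force: [0.6, -0.7, -0.1]
opening: 0.649
grasp_force: 0.0
```

Request:
move_arm:
  increments:
    - {"xyz":[0,0,-40],"roll":0,"grip":65}
    - {"xyz":[0,-40,-5],"roll":0,"grip":65}
    - {"xyz":[0,-40,0],"roll":0,"grip":65}
    - {"xyz":[0,0,0],"roll":0,"grip":65}
    - {"xyz":[0,0,0],"roll":0,"grip":65}

```text
time_s: 37.07
position: [0.4882, 0.1622, 0.1639]
tcp_rot: [[0.0, 1.0, -0.005], [1.0, -0.0, -0.0], [-0.0, -0.005, -1.0]]
force: [0.2, 0.3, -0.2]
opening: 0.646
grasp_force: 0.0
```

```bash
cat >> h.py <<'E'
def laneview():
    c,sn=np.cos(.053),np.sin(.053)
    p,d=cap('side'); W=cloud('side',d); X=W-np.array([.564,.304,0]); L=np.stack([c*X[...,0]+sn*X[...,1],-sn*X[...,0]+c*X[...,1],X[...,2]],-1)
    hsv=cv2.cvtColor(p,cv2.COLOR_RGB2HSV)
    m=(abs(L[...,0])<.045)&(L[...,1]>-.175)&(L[...,1]<.235)&(L[...,2]>.02)&(L[...,2]<.1)&((hsv[...,2]>120)|(L[...,2]>.055))
    n,Lb,s,_=cv2.connectedComponentsWithStats(m.astype(np.uint8))
    for i in range(1,n):
        if s[i,4]>40:
            q=L[Lb==i]; up=q[q[:,2]>.06]; lo=q[(q[:,2]>.02)&(q[:,2]<.04)]
            print('lane blob',s[i,4],'z',q[:,2].max(),'low',np.median(lo,0) if len(lo) else '','up',np.median(up,0) if len(up) else '')
E
python3 - <<'E'
from h import *
np.set_printoptions(precision=3,suppress=True)
s=bot.read_state(); print(s['position'],s['opening'],s['time_s']); laneview()
p,d=cap('top'); W=cloud('top',d)
for b in bottles(W): print(b)
E
```

```text
[0.488 0.162 0.164] 0.6461918390236209 37.0667
lane blob 262 z 0.08918769820807396 low [-0.001 -0.14   0.031] up [ 0.    -0.13   0.071]
lane blob 171 z 0.04843417568916359 low  up 
lane blob 456 z 0.09087417773213763 low [-0.024  0.104  0.03 ] up [-0.023  0.092  0.071]
lane blob 288 z 0.07511047244127296 low [-0.024  0.218  0.03 ] up [-0.023  0.212  0.067]
{'n': np.int32(396), 'mu': array([0.421, 0.266], dtype=float32), 'e': array([-0.689,  0.725], dtype=float32), 'tmin': np.float32(-0.030974543), 'tmax': np.float32(0.047201425), 'side': array([-0.018,  0.018]), 'ztop': np.float64(0.036428597163364496), 'y': np.float64(0.23272511876334975)}
```

```bash
python3 - <<'E'
from h import *
np.set_printoptions(precision=3,suppress=True)
c,sn=np.cos(.053),np.sin(.053)
for n in('side',):
    p,d=cap(n); W=cloud(n,d); X=W-np.array([.564,.304,0]); L=np.stack([c*X[...,0]+sn*X[...,1],-sn*X[...,0]+c*X[...,1],X[...,2]],-1)
    for y0,y1 in((-.175,-.1),(.05,.125)):
        for z in np.arange(.015,.095,.01):
            m=(abs(L[...,0])<.04)&(L[...,1]>y0)&(L[...,1]<y1)&(abs(L[...,2]-z)<.004); q=L[m]
            if len(q): print(round(z,3),len(q),'y',np.percentile(q[:,1],[5,50,95]),'x',np.percentile(q[:,0],[3,97]))
p,d=cap('top'); W=cloud('top',d); X=W-np.array([.564,.304,0]); L=np.stack([c*X[...,0]+sn*X[...,1],-sn*X[...,0]+c*X[...,1],X[...,2]],-1)
m=(abs(L[...,0])<.04)&(L[...,1]>-.175)&(L[...,1]<-.1)&(L[...,2]>.03)&(L[...,2]<.1); q=L[m]; print('top',len(q)); 
for z0 in (.03,.04,.05,.06,.07,.08): k=q[(q[:,2]>z0)&(q[:,2]<z0+.01)]; print(z0,len(k),np.median(k,0) if len(k) else '')
E
```

```text
0.015 70 y [-0.174 -0.171 -0.142] x [-0.037  0.039]
0.025 35 y [-0.155 -0.142 -0.138] x [-0.017  0.017]
0.035 31 y [-0.149 -0.138 -0.132] x [-0.017  0.017]
0.045 43 y [-0.144 -0.133 -0.129] x [-0.018  0.016]
0.055 60 y [-0.148 -0.138 -0.132] x [-0.016  0.015]
0.065 20 y [-0.137 -0.132 -0.129] x [-0.008  0.008]
0.075 16 y [-0.132 -0.13  -0.127] x [-0.005  0.006]
0.085 10 y [-0.128 -0.126 -0.125] x [-0.004  0.003]
0.015 58 y [0.095 0.103 0.106] x [-0.038 -0.005]
0.025 57 y [0.094 0.103 0.106] x [-0.038 -0.005]
0.035 55 y [0.095 0.103 0.106] x [-0.038 -0.005]
0.045 71 y [0.091 0.102 0.106] x [-0.04  -0.005]
0.055 91 y [0.084 0.095 0.101] x [-0.036 -0.009]
0.065 42 y [0.087 0.095 0.097] x [-0.03  -0.015]
0.075 24 y [0.088 0.091 0.093] x [-0.028 -0.017]
0.085 22 y [0.087 0.09  0.093] x [-0.026 -0.019]
top 0
0.03 0 
0.04 0 
0.05 0 
0.06 0 
0.07 0 
0.08 0
```

The bottle is leaning: its base's rear edge sits on the end lip. I'll regrip it, lift it and set it 18 mm further in.

Request:
move_arm:
  increments:
    - {"xyz":[-3,40,0],"roll":0,"grip":65}
    - {"xyz":[-3,41,0],"roll":0,"grip":65}
    - {"xyz":[0,3,0],"roll":0,"grip":65}
    - {"xyz":[0,0,20],"roll":0,"grip":65}
    - {"xyz":[0,0,30],"roll":0,"grip":65}

```text
time_s: 37.68
position: [0.582, 0.1561, 0.1162]
tcp_rot: [[0.002, 1.0, 0.01], [1.0, -0.002, 0.001], [0.001, 0.01, -1.0]]
force: [-0.4, 0.7, 1.0]
opening: 0.649
grasp_force: 0.0
```

Request:
move_arm:
  increments:
    - {"xyz":[0,0,30],"roll":0,"grip":65}
    - {"xyz":[0,0,25],"roll":0,"grip":65}
    - {"xyz":[0,0,20],"roll":0,"grip":65}
    - {"xyz":[0,0,8],"roll":0,"grip":65}
    - {"xyz":[0,0,0],"roll":0,"grip":65}

```text
time_s: 38.1
position: [0.5759, 0.1558, 0.0289]
tcp_rot: [[0.001, 1.0, -0.004], [1.0, -0.001, -0.0], [-0.0, -0.004, -1.0]]
force: [0.1, -0.3, -0.2]
opening: 0.653
grasp_force: 0.0
```

Request:
move_arm:
  increments:
    - {"xyz":[0,0,0],"roll":0,"grip":20}
    - {"xyz":[0,0,0],"roll":0,"grip":20}
    - {"xyz":[0,0,0],"roll":0,"grip":20}
    - {"xyz":[0,0,0],"roll":0,"grip":20}
    - {"xyz":[0,0,0],"roll":0,"grip":20}

```text
time_s: 38.52
position: [0.5773, 0.1562, 0.0327]
tcp_rot: [[0.001, 1.0, 0.002], [1.0, -0.001, 0.0], [0.0, 0.002, -1.0]]
force: [-1.0, 0.2, 1.4]
opening: 0.415
grasp_force: 28.6
```

Request:
move_arm:
  increments:
    - {"xyz":[0,0,0],"roll":0,"grip":20}
    - {"xyz":[0,0,-12],"roll":0,"grip":20}
    - {"xyz":[0,0,-12],"roll":0,"grip":20}
    - {"xyz":[9,0,0],"roll":0,"grip":20}
    - {"xyz":[9,0,0],"roll":0,"grip":20}

```text
time_s: 38.93
position: [0.5775, 0.1746, 0.0569]
tcp_rot: [[0.002, 1.0, 0.003], [1.0, -0.002, 0.001], [0.001, 0.003, -1.0]]
force: [0.7, -0.1, -0.8]
opening: 0.418
grasp_force: 28.6
```

```bash
python3 -c "
from h import *
np.set_printoptions(precision=3,suppress=True)
tilt()"
```

```text
TCP [0.578 0.175 0.057] open 0.41777630251555736 F [ 0.683 -0.08  -0.838] x [0.002 1.    0.001]
side white 220 [0.562 0.173 0.035] [0.574 0.187 0.068] [0.592 0.196 0.087]
side dark 30 [0.574 0.193 0.088] [0.578 0.197 0.096] [0.583 0.202 0.108]
top white 0
top dark 0
```

Request:
move_arm:
  increments:
    - {"xyz":[0,0,10],"roll":0,"grip":20}
    - {"xyz":[0,0,8],"roll":0,"grip":20}
    - {"xyz":[0,0,3],"roll":0,"grip":20}
    - {"xyz":[0,0,2],"roll":0,"grip":20}
    - {"xyz":[0,0,0],"roll":0,"grip":20}

```text
time_s: 39.45
position: [0.5751, 0.1738, 0.0322]
tcp_rot: [[0.001, 1.0, -0.004], [1.0, -0.001, -0.0], [-0.0, -0.004, -1.0]]
force: [-2.4, -0.2, 6.4]
opening: 0.412
grasp_force: 29.1
```

Request:
move_arm:
  increments:
    - {"xyz":[0,0,2],"roll":0,"grip":20}
    - {"xyz":[0,0,1],"roll":0,"grip":20}
    - {"xyz":[0,0,1],"roll":0,"grip":20}
    - {"xyz":[0,0,0],"roll":0,"grip":20}
    - {"xyz":[0,0,0],"roll":0,"grip":20}

```text
time_s: 39.87
position: [0.5745, 0.1739, 0.0312]
tcp_rot: [[0.001, 1.0, -0.004], [1.0, -0.001, -0.0], [-0.0, -0.004, -1.0]]
force: [-7.2, -0.7, 24.0]
opening: 0.409
grasp_force: 29.8
```

Request:
move_arm:
  increments:
    - {"xyz":[0,0,1],"roll":0,"grip":20}
    - {"xyz":[0,0,1],"roll":0,"grip":20}
    - {"xyz":[0,0,0],"roll":0,"grip":20}
    - {"xyz":[0,0,0],"roll":0,"grip":20}

```text
time_s: 40.2
position: [0.5738, 0.174, 0.0306]
tcp_rot: [[0.001, 1.0, -0.005], [1.0, -0.001, -0.0], [-0.0, -0.005, -1.0]]
force: [-10.3, -0.8, 33.5]
opening: 0.406
grasp_force: 30.0
```

```bash
python3 -c "
from h import *
np.set_printoptions(precision=3,suppress=True)
tilt()"
```

```text
TCP [0.574 0.174 0.031] open 0.40649776234722995 F [-10.346  -0.782  33.45 ] x [ 0.001  1.    -0.   ]
side white 216 [0.559 0.17  0.007] [0.572 0.187 0.043] [0.588 0.196 0.063]
side dark 140 [0.558 0.188 0.005] [0.573 0.204 0.008] [0.589 0.243 0.08 ]
top white 0
top dark 66 [0.56  0.231 0.002] [0.572 0.239 0.005] [0.589 0.244 0.008]
```

Firm contact. Relax, release, retreat and check.

Request:
move_arm:
  increments:
    - {"xyz":[0,0,-3],"roll":0,"grip":20}
    - {"xyz":[0,0,-3],"roll":0,"grip":20}
    - {"xyz":[0,0,0],"roll":0,"grip":45}
    - {"xyz":[0,0,0],"roll":0,"grip":55}
    - {"xyz":[0,0,0],"roll":0,"grip":65}

```text
time_s: 40.72
position: [0.5763, 0.174, 0.0316]
tcp_rot: [[0.001, 1.0, -0.001], [1.0, -0.001, -0.0], [-0.0, -0.001, -1.0]]
force: [0.7, 0.0, 0.2]
opening: 0.526
grasp_force: 0.0
```

Request:
move_arm:
  increments:
    - {"xyz":[0,0,0],"roll":0,"grip":65}
    - {"xyz":[0,0,0],"roll":0,"grip":65}
    - {"xyz":[0,0,-20],"roll":0,"grip":65}
    - {"xyz":[0,0,-30],"roll":0,"grip":65}
    - {"xyz":[0,0,-40],"roll":0,"grip":65}

```text
time_s: 41.13
position: [0.5741, 0.1738, 0.1202]
tcp_rot: [[0.001, 1.0, -0.008], [1.0, -0.001, -0.001], [-0.001, -0.008, -1.0]]
force: [0.6, -0.4, -0.5]
opening: 0.648
grasp_force: 0.0
```

Request:
move_arm:
  increments:
    - {"xyz":[0,0,-40],"roll":0,"grip":65}
    - {"xyz":[-40,0,-5],"roll":0,"grip":65}
    - {"xyz":[-40,0,0],"roll":0,"grip":65}
    - {"xyz":[-40,0,0],"roll":0,"grip":65}
    - {"xyz":[0,0,0],"roll":0,"grip":65}

```text
time_s: 41.55
position: [0.5771, 0.0478, 0.1678]
tcp_rot: [[0.006, 1.0, 0.001], [1.0, -0.006, -0.003], [-0.003, 0.001, -1.0]]
force: [0.4, 1.3, 0.1]
opening: 0.651
grasp_force: 0.0
```

```bash
cat >> h.py <<'E'
def prof(y0,y1,x0=-.045,x1=.045):
    c,sn=np.cos(.053),np.sin(.053)
    p,d=cap('side'); W=cloud('side',d); X=W-np.array([.564,.304,0]); L=np.stack([c*X[...,0]+sn*X[...,1],-sn*X[...,0]+c*X[...,1],X[...,2]],-1)
    for z in np.arange(.015,.095,.01):
        m=(L[...,0]<x1)&(L[...,0]>x0)&(L[...,1]>y0)&(L[...,1]<y1)&(abs(L[...,2]-z)<.004); q=L[m]
        if len(q)>3: print(round(z,3),len(q),'y95',np.percentile(q[:,1],95),'x',np.percentile(q[:,0],[3,97]))
E
python3 - <<'E'
from h import *
np.set_printoptions(precision=3,suppress=True)
s=bot.read_state(); print(s['position'],s['time_s']); prof(-.165,-.09)
p,d=cap('top'); W=cloud('top',d)
for b in bottles(W): print(b)
E
```

```text
[0.577 0.048 0.168] 41.55
0.015 46 y95 -0.12616832414873477 x [-0.045  0.022]
0.025 45 y95 -0.1280098709523911 x [-0.013  0.021]
0.035 47 y95 -0.1285473530758359 x [-0.012  0.021]
0.045 46 y95 -0.12843072790145021 x [-0.013  0.021]
0.055 54 y95 -0.1330202598911435 x [-0.01   0.016]
0.065 24 y95 -0.13707823556509288 x [-0.003  0.011]
0.075 21 y95 -0.1402748929293527 x [-0.001  0.009]
0.085 9 y95 -0.1411528916555728 x [0.001 0.006]
{'n': np.int32(250), 'mu': array([0.456, 0.078], dtype=float32), 'e': array([-0.323, -0.947], dtype=float32), 'tmin': np.float32(-0.03143992), 'tmax': np.float32(0.057644997), 'side': array([-0.018,  0.024]), 'ztop': np.float64(0.018301280137411686), 'y': np.float64(0.019643136633693277)}
{'n': np.int32(392), 'mu': array([0.433, 0.177], dtype=float32), 'e': array([-0.754,  0.657], dtype=float32), 'tmin': np.float32(-0.031178184), 'tmax': np.float32(0.04727885), 'side': array([-0.017,  0.018]), 'ztop': np.float64(0.036800739796647), 'y': np.float64(0.14607084477291746)}
{'n': np.int32(396), 'mu': array([0.421, 0.266], dtype=float32), 'e': array([-0.688,  0.726], dtype=float32), 'tmin': np.float32(-0.030825865), 'tmax': np.float32(0.04733222), 'side': array([-0.018,  0.018]), 'ztop': np.float64(0.03706193169356689), 'y': np.float64(0.23275189895767137)}
```

Bottle 3 now stands vertical in the lane. Next is the bottle at (0.433, 0.177).

Request:
move_arm:
  increments:
    - {"xyz":[0,0,0],"roll":-0.125,"grip":65}
    - {"xyz":[0,0,0],"roll":-0.125,"grip":65}
    - {"xyz":[0,0,0],"roll":-0.125,"grip":65}
    - {"xyz":[0,0,0],"roll":-0.125,"grip":65}
    - {"xyz":[0,0,0],"roll":-0.125,"grip":65}

```text
time_s: 42.07
position: [0.5759, 0.056, 0.167]
tcp_rot: [[-0.591, 0.807, -0.001], [0.807, 0.591, 0.001], [0.001, -0.0, -1.0]]
force: [-0.7, -0.5, 0.5]
opening: 0.653
grasp_force: 0.0
```

Request:
move_arm:
  increments:
    - {"xyz":[0,0,0],"roll":-0.125,"grip":65}
    - {"xyz":[0,0,0],"roll":-0.103,"grip":65}
    - {"xyz":[0,0,0],"roll":0,"grip":65}
    - {"xyz":[0,0,0],"roll":0,"grip":65}
    - {"xyz":[0,0,0],"roll":0,"grip":65}

```text
time_s: 42.48
position: [0.5762, 0.0552, 0.1672]
tcp_rot: [[-0.752, 0.659, -0.001], [0.659, 0.752, 0.0], [0.001, -0.0, -1.0]]
force: [-0.2, -1.1, -0.0]
opening: 0.649
grasp_force: 0.0
```

Request:
move_arm:
  increments:
    - {"xyz":[39,1,0],"roll":0,"grip":65}
    - {"xyz":[39,1,0],"roll":0,"grip":65}
    - {"xyz":[39,1,0],"roll":0,"grip":65}
    - {"xyz":[39,1,0],"roll":0,"grip":65}
    - {"xyz":[39,1,0],"roll":0,"grip":65}

```text
time_s: 42.9
position: [0.4315, 0.1874, 0.1675]
tcp_rot: [[-0.751, 0.66, 0.0], [0.66, 0.751, 0.0], [0.0, 0.0, -1.0]]
force: [0.0, 0.1, -0.9]
opening: 0.652
grasp_force: 0.0
```

Request:
move_arm:
  increments:
    - {"xyz":[0,0,0],"roll":0,"grip":65}
    - {"xyz":[0,0,0],"roll":0,"grip":65}
    - {"xyz":[0,0,30],"roll":0,"grip":65}
    - {"xyz":[0,0,30],"roll":0,"grip":65}
    - {"xyz":[0,0,0],"roll":0,"grip":65}

```text
time_s: 43.32
position: [0.4317, 0.1852, 0.1039]
tcp_rot: [[-0.751, 0.66, -0.007], [0.66, 0.751, -0.001], [0.004, -0.006, -1.0]]
force: [-0.1, -0.9, -0.3]
opening: 0.65
grasp_force: 0.0
```

Request:
move_arm:
  increments:
    - {"xyz":[-5,-3,25],"roll":0,"grip":65}
    - {"xyz":[0,0,25],"roll":0,"grip":65}
    - {"xyz":[0,0,25],"roll":0,"grip":65}
    - {"xyz":[0,0,15],"roll":0,"grip":65}
    - {"xyz":[0,0,5],"roll":0,"grip":65}

```text
time_s: 43.73
position: [0.4355, 0.18, 0.0111]
tcp_rot: [[-0.751, 0.66, -0.002], [0.66, 0.751, -0.0], [0.001, -0.001, -1.0]]
force: [-0.3, 0.8, -0.8]
opening: 0.648
grasp_force: 0.0
```

Request:
move_arm:
  increments:
    - {"xyz":[0,0,0],"roll":0,"grip":65}
    - {"xyz":[0,0,0],"roll":0,"grip":50}
    - {"xyz":[0,0,0],"roll":0,"grip":40}
    - {"xyz":[0,0,0],"roll":0,"grip":20}
    - {"xyz":[0,0,0],"roll":0,"grip":20}

```text
time_s: 44.15
position: [0.4354, 0.1809, 0.0135]
tcp_rot: [[-0.753, 0.658, 0.002], [0.658, 0.753, 0.0], [-0.001, 0.002, -1.0]]
force: [0.0, -0.3, 0.4]
opening: 0.435
grasp_force: 0.0
```

Request:
move_arm:
  increments:
    - {"xyz":[0,0,0],"roll":0,"grip":20}
    - {"xyz":[0,0,0],"roll":0,"grip":20}
    - {"xyz":[0,0,0],"roll":0,"grip":20}
    - {"xyz":[0,0,0],"roll":0,"grip":20}
    - {"xyz":[0,0,0],"roll":0,"grip":20}

```text
time_s: 44.57
position: [0.4353, 0.1809, 0.0133]
tcp_rot: [[-0.753, 0.658, 0.002], [0.658, 0.753, 0.0], [-0.001, 0.001, -1.0]]
force: [0.1, 0.2, 6.4]
opening: 0.405
grasp_force: 30.0
```

Request:
move_arm:
  increments:
    - {"xyz":[0,0,-10],"roll":0,"grip":20}
    - {"xyz":[0,0,-25],"roll":0,"grip":20}
    - {"xyz":[0,0,-35],"roll":0,"grip":20}
    - {"xyz":[0,0,-35],"roll":0,"grip":20}
    - {"xyz":[0,0,-30],"roll":0.125,"grip":20}

```text
time_s: 44.98
position: [0.4342, 0.1808, 0.1497]
tcp_rot: [[-0.663, 0.748, 0.0], [0.748, 0.663, 0.0], [-0.0, 0.0, -1.0]]
force: [0.9, 0.6, -0.9]
opening: 0.408
grasp_force: 30.0
```

Request:
move_arm:
  increments:
    - {"xyz":[0,0,0],"roll":0.125,"grip":20}
    - {"xyz":[0,0,0],"roll":0.125,"grip":20}
    - {"xyz":[0,0,0],"roll":0.125,"grip":20}
    - {"xyz":[0,0,0],"roll":0.125,"grip":20}
    - {"xyz":[0,0,0],"roll":0.125,"grip":20}

```text
time_s: 45.4
position: [0.4341, 0.1808, 0.1481]
tcp_rot: [[-0.096, 0.995, -0.0], [0.995, 0.096, 0.0], [0.0, -0.0, -1.0]]
force: [0.2, 0.4, -0.1]
opening: 0.404
grasp_force: 30.0
```

Request:
move_arm:
  increments:
    - {"xyz":[0,0,0],"roll":0.101,"grip":20}
    - {"xyz":[-35,5,0],"roll":0,"grip":20}
    - {"xyz":[-35,5,0],"roll":0,"grip":20}
    - {"xyz":[-35,5,0],"roll":0,"grip":20}
    - {"xyz":[-35,5,0],"roll":0,"grip":20}

```text
time_s: 45.82
position: [0.4543, 0.0398, 0.1479]
tcp_rot: [[-0.002, 1.0, -0.0], [1.0, 0.002, 0.0], [0.0, -0.0, -1.0]]
force: [-0.7, -0.6, -0.5]
opening: 0.406
grasp_force: 30.0
```

Request:
move_arm:
  increments:
    - {"xyz":[-35,5,0],"roll":0,"grip":20}
    - {"xyz":[-38,5,0],"roll":0,"grip":20}
    - {"xyz":[0,0,0],"roll":0,"grip":20}
    - {"xyz":[0,0,0],"roll":0,"grip":20}
    - {"xyz":[0,0,0],"roll":0,"grip":20}

```text
time_s: 46.23
position: [0.464, -0.0318, 0.1476]
tcp_rot: [[-0.0, 1.0, -0.001], [1.0, 0.0, 0.001], [0.001, -0.001, -1.0]]
force: [-0.3, 0.2, -0.8]
opening: 0.404
grasp_force: 30.0
```

```bash
python3 -c "
from h import *
np.set_printoptions(precision=3,suppress=True)
tilt()"
```

```text
TCP [ 0.464 -0.032  0.148] open 0.4036986833528746 F [-0.319  0.17  -0.826] x [-0.     1.     0.001]
side white 153 [ 0.448 -0.058  0.143] [ 0.464 -0.021  0.165] [ 0.48  -0.004  0.172]
side dark 3 [0.466 0.006 0.157] [0.467 0.014 0.157] [0.469 0.014 0.16 ]
top white 86 [ 0.45  -0.031  0.154] [ 0.464 -0.017  0.162] [ 0.478 -0.01   0.172]
top dark 75 [ 0.456 -0.008  0.152] [ 0.464 -0.     0.157] [0.472 0.019 0.162]
```

Request:
move_arm:
  increments:
    - {"xyz":[10,1,20],"roll":0,"grip":20}
    - {"xyz":[0,0,25],"roll":0,"grip":20}
    - {"xyz":[0,0,8],"roll":0,"grip":20}
    - {"xyz":[0,0,0],"roll":0,"grip":20}
    - {"xyz":[0,0,0],"roll":0,"grip":20}

```text
time_s: 46.75
position: [0.4655, -0.0213, 0.0944]
tcp_rot: [[-0.003, 1.0, -0.001], [1.0, 0.003, 0.0], [0.0, -0.001, -1.0]]
force: [-0.0, -0.5, -1.0]
opening: 0.404
grasp_force: 30.0
```

Request:
move_arm:
  increments:
    - {"xyz":[0,0,3],"roll":0,"grip":20}
    - {"xyz":[0,0,3],"roll":0,"grip":20}
    - {"xyz":[0,0,3],"roll":0,"grip":20}
    - {"xyz":[0,0,3],"roll":0,"grip":20}
    - {"xyz":[0,0,3],"roll":0,"grip":20}

```text
time_s: 47.17
position: [0.467, -0.0227, 0.0803]
tcp_rot: [[-0.001, 1.0, 0.003], [1.0, 0.001, -0.001], [-0.001, 0.003, -1.0]]
force: [-0.7, -0.7, 6.2]
opening: 0.406
grasp_force: 30.0
```

Request:
move_arm:
  increments:
    - {"xyz":[0,0,3],"roll":0,"grip":20}
    - {"xyz":[0,0,3],"roll":0,"grip":20}
    - {"xyz":[0,0,3],"roll":0,"grip":20}
    - {"xyz":[0,0,3],"roll":0,"grip":20}
    - {"xyz":[0,0,3],"roll":0,"grip":20}

```text
time_s: 47.58
position: [0.4671, -0.0228, 0.0653]
tcp_rot: [[-0.001, 1.0, 0.003], [1.0, 0.001, -0.001], [-0.001, 0.003, -1.0]]
force: [-0.1, -1.6, 6.2]
opening: 0.408
grasp_force: 30.0
```

```bash
python3 -c "
from h import *
np.set_printoptions(precision=3,suppress=True)
tilt()"
```

```text
TCP [ 0.467 -0.023  0.065] open 0.40803768992041967 F [-0.076 -1.614  6.213] x [-0.001  1.    -0.001]
side white 113 [ 0.452 -0.025  0.06 ] [ 0.471 -0.007  0.088] [0.482 0.046 0.098]
side dark 5 [0.464 0.013 0.09 ] [0.466 0.021 0.093] [0.469 0.023 0.097]
top white 149 [ 0.452 -0.018  0.051] [0.467 0.028 0.085] [0.482 0.046 0.096]
top dark 52 [ 0.459 -0.006  0.075] [0.468 0.002 0.091] [0.477 0.012 0.095]
```

Request:
move_arm:
  increments:
    - {"xyz":[1,0,3],"roll":0,"grip":20}
    - {"xyz":[1,0,3],"roll":0,"grip":20}
    - {"xyz":[1,0,3],"roll":0,"grip":20}
    - {"xyz":[1,0,3],"roll":0,"grip":20}
    - {"xyz":[2,0,1],"roll":0,"grip":20}

```text
time_s: 48.1
position: [0.4673, -0.0177, 0.0518]
tcp_rot: [[-0.002, 1.0, 0.003], [1.0, 0.002, -0.002], [-0.002, 0.003, -1.0]]
force: [-0.6, -10.0, 2.0]
opening: 0.406
grasp_force: 30.0
```

Request:
move_arm:
  increments:
    - {"xyz":[2,0,2],"roll":0,"grip":20}
    - {"xyz":[2,0,2],"roll":0,"grip":20}
    - {"xyz":[2,0,2],"roll":0,"grip":20}
    - {"xyz":[2,0,2],"roll":0,"grip":20}
    - {"xyz":[0,0,0],"roll":0,"grip":20}

```text
time_s: 48.52
position: [0.4672, -0.0092, 0.0438]
tcp_rot: [[-0.001, 1.0, 0.003], [1.0, 0.001, -0.002], [-0.002, 0.003, -1.0]]
force: [-0.5, -5.8, 3.7]
opening: 0.405
grasp_force: 30.0
```

Request:
move_arm:
  increments:
    - {"xyz":[2,0,1],"roll":0,"grip":20}
    - {"xyz":[1,0,0],"roll":0,"grip":20}
    - {"xyz":[2,0,0],"roll":0,"grip":20}
    - {"xyz":[1,0,0],"roll":0,"grip":20}
    - {"xyz":[0,0,0],"roll":0,"grip":20}

```text
time_s: 48.93
position: [0.4675, -0.0062, 0.0426]
tcp_rot: [[-0.005, 1.0, 0.003], [1.0, 0.005, -0.006], [-0.006, 0.003, -1.0]]
force: [-2.7, -20.5, -1.9]
opening: 0.407
grasp_force: 30.0
```

Request:
move_arm:
  increments:
    - {"xyz":[1,0,0],"roll":0,"grip":20}
    - {"xyz":[1,0,0],"roll":0,"grip":20}
    - {"xyz":[0,0,0],"roll":0,"grip":20}
    - {"xyz":[0,0,0],"roll":0,"grip":20}

```text
time_s: 49.27
position: [0.4676, -0.0054, 0.0425]
tcp_rot: [[-0.006, 1.0, 0.003], [1.0, 0.006, -0.007], [-0.007, 0.003, -1.0]]
force: [-3.2, -26.3, -3.4]
opening: 0.404
grasp_force: 30.0
```

```bash
python3 -c "
from h import *
np.set_printoptions(precision=3,suppress=True)
tilt()"
```

```text
TCP [ 0.468 -0.005  0.042] open 0.4041107825016292 F [ -3.163 -26.3    -3.399] x [-0.006  1.    -0.007]
side white 77 [ 0.452 -0.005  0.013] [0.473 0.04  0.071] [0.483 0.064 0.091]
side dark 12 [0.463 0.008 0.09 ] [0.468 0.015 0.093] [0.471 0.018 0.099]
top white 176 [0.452 0.003 0.01 ] [0.474 0.041 0.079] [0.483 0.064 0.089]
top dark 11 [0.461 0.007 0.081] [0.465 0.009 0.092] [0.472 0.013 0.099]
```

Request:
move_arm:
  increments:
    - {"xyz":[-20,0,-20],"roll":0,"grip":20}
    - {"xyz":[-10,0,-40],"roll":0,"grip":20}
    - {"xyz":[0,0,-40],"roll":0,"grip":20}
    - {"xyz":[0,0,0],"roll":0,"grip":20}
    - {"xyz":[0,0,0],"roll":0,"grip":20}

```text
time_s: 49.78
position: [0.4672, -0.0307, 0.1444]
tcp_rot: [[-0.0, 1.0, 0.005], [1.0, 0.0, -0.001], [-0.001, 0.005, -1.0]]
force: [-0.5, 0.2, -1.0]
opening: 0.409
grasp_force: 30.0
```

Request:
move_arm:
  increments:
    - {"xyz":[37,14,0],"roll":0,"grip":20}
    - {"xyz":[37,14,0],"roll":0,"grip":20}
    - {"xyz":[37,14,0],"roll":0,"grip":20}
    - {"xyz":[37,14,0],"roll":0,"grip":20}
    - {"xyz":[37,14,0],"roll":0,"grip":20}

```text
time_s: 50.2
position: [0.5342, 0.1568, 0.1403]
tcp_rot: [[-0.001, 1.0, -0.005], [1.0, 0.001, -0.0], [-0.0, -0.005, -1.0]]
force: [1.4, 0.1, -0.7]
opening: 0.404
grasp_force: 30.0
```

Request:
move_arm:
  increments:
    - {"xyz":[37,14,0],"roll":0,"grip":20}
    - {"xyz":[35,14,0],"roll":0,"grip":20}
    - {"xyz":[0,0,0],"roll":0,"grip":20}
    - {"xyz":[0,0,0],"roll":0,"grip":20}
    - {"xyz":[0,0,0],"roll":0,"grip":20}

```text
time_s: 50.62
position: [0.5615, 0.2267, 0.1403]
tcp_rot: [[-0.002, 1.0, -0.005], [1.0, 0.002, -0.001], [-0.001, -0.005, -1.0]]
force: [0.1, -0.4, -0.4]
opening: 0.4
grasp_force: 30.0
```

```bash
python3 -c "
from h import *
np.set_printoptions(precision=3,suppress=True)
tilt()"
```

```text
TCP [0.561 0.227 0.14 ] open 0.3995150014858771 F [ 0.122 -0.418 -0.412] x [-0.002  1.    -0.001]
side white 284 [0.546 0.221 0.119] [0.56  0.236 0.15 ] [0.577 0.244 0.17 ]
side dark 44 [0.555 0.24  0.171] [0.56  0.244 0.178] [0.568 0.25  0.192]
top white 0
top dark 0
```

Request:
move_arm:
  increments:
    - {"xyz":[-2,5,30],"roll":0,"grip":20}
    - {"xyz":[0,0,30],"roll":0,"grip":20}
    - {"xyz":[0,0,25],"roll":0,"grip":20}
    - {"xyz":[0,0,13],"roll":0,"grip":20}
    - {"xyz":[0,0,3],"roll":0,"grip":20}

```text
time_s: 51.13
position: [0.5663, 0.2231, 0.0387]
tcp_rot: [[0.001, 1.0, -0.006], [1.0, -0.001, -0.001], [-0.001, -0.006, -1.0]]
force: [-0.2, -0.5, -1.2]
opening: 0.407
grasp_force: 30.0
```

Request:
move_arm:
  increments:
    - {"xyz":[0,0,2],"roll":0,"grip":20}
    - {"xyz":[0,0,2],"roll":0,"grip":20}
    - {"xyz":[0,0,2],"roll":0,"grip":20}
    - {"xyz":[0,0,1],"roll":0,"grip":20}
    - {"xyz":[0,0,0],"roll":0,"grip":20}

```text
time_s: 51.55
position: [0.5692, 0.225, 0.0353]
tcp_rot: [[-0.001, 1.0, 0.002], [1.0, 0.001, 0.0], [0.0, 0.002, -1.0]]
force: [0.0, -0.5, -0.7]
opening: 0.405
grasp_force: 30.0
```

Request:
move_arm:
  increments:
    - {"xyz":[0,0,1],"roll":0,"grip":20}
    - {"xyz":[0,0,1],"roll":0,"grip":20}
    - {"xyz":[0,0,0],"roll":0,"grip":20}
    - {"xyz":[0,0,0],"roll":0,"grip":20}

```text
time_s: 51.88
position: [0.569, 0.2251, 0.0327]
tcp_rot: [[-0.001, 1.0, 0.001], [1.0, 0.001, 0.0], [0.0, 0.001, -1.0]]
force: [-0.1, -0.0, 0.3]
opening: 0.402
grasp_force: 30.0
```

Request:
move_arm:
  increments:
    - {"xyz":[0,0,1],"roll":0,"grip":20}
    - {"xyz":[0,0,1],"roll":0,"grip":20}
    - {"xyz":[0,0,1],"roll":0,"grip":20}
    - {"xyz":[0,0,0],"roll":0,"grip":20}
    - {"xyz":[0,0,0],"roll":0,"grip":20}

```text
time_s: 52.3
position: [0.5692, 0.2252, 0.0319]
tcp_rot: [[-0.001, 1.0, 0.001], [1.0, 0.001, 0.0], [0.0, 0.001, -1.0]]
force: [-2.9, -0.6, 13.2]
opening: 0.409
grasp_force: 30.0
```

Request:
move_arm:
  increments:
    - {"xyz":[0,0,1],"roll":0,"grip":20}
    - {"xyz":[0,0,1],"roll":0,"grip":20}
    - {"xyz":[0,0,1],"roll":0,"grip":20}
    - {"xyz":[0,0,0],"roll":0,"grip":20}
    - {"xyz":[0,0,0],"roll":0,"grip":20}

```text
time_s: 52.72
position: [0.5693, 0.2254, 0.0315]
tcp_rot: [[-0.001, 1.0, 0.002], [1.0, 0.001, 0.001], [0.001, 0.002, -1.0]]
force: [-5.9, -1.7, 28.7]
opening: 0.407
grasp_force: 30.0
```

```bash
python3 -c "
from h import *
np.set_printoptions(precision=3,suppress=True)
tilt()"
```

```text
TCP [0.569 0.225 0.031] open 0.40678123411876127 F [-5.944 -1.664 28.685] x [-0.001  1.     0.001]
side white 356 [0.554 0.161 0.014] [0.567 0.231 0.047] [0.584 0.276 0.083]
side dark 229 [0.554 0.238 0.005] [0.569 0.265 0.007] [0.584 0.295 0.075]
top white 36 [0.565 0.162 0.034] [0.57  0.168 0.05 ] [0.576 0.175 0.068]
top dark 5 [0.555 0.275 0.002] [0.559 0.275 0.005] [0.569 0.278 0.007]
```

Request:
move_arm:
  increments:
    - {"xyz":[0,0,-3],"roll":0,"grip":20}
    - {"xyz":[0,0,-2],"roll":0,"grip":20}
    - {"xyz":[0,0,0],"roll":0,"grip":45}
    - {"xyz":[0,0,0],"roll":0,"grip":55}
    - {"xyz":[0,0,0],"roll":0,"grip":65}

```text
time_s: 53.23
position: [0.5683, 0.2248, 0.0307]
tcp_rot: [[-0.001, 1.0, -0.001], [1.0, 0.001, -0.0], [-0.0, -0.001, -1.0]]
force: [0.2, -0.0, -0.2]
opening: 0.527
grasp_force: 0.0
```

Request:
move_arm:
  increments:
    - {"xyz":[0,0,0],"roll":0,"grip":65}
    - {"xyz":[0,0,0],"roll":0,"grip":65}
    - {"xyz":[0,0,-20],"roll":0,"grip":65}
    - {"xyz":[0,0,-30],"roll":0,"grip":65}
    - {"xyz":[0,0,-40],"roll":0,"grip":65}

```text
time_s: 53.65
position: [0.5662, 0.2243, 0.1191]
tcp_rot: [[-0.001, 1.0, -0.008], [1.0, 0.001, -0.002], [-0.002, -0.008, -1.0]]
force: [0.6, -0.1, 0.1]
opening: 0.644
grasp_force: 0.0
```

Request:
move_arm:
  increments:
    - {"xyz":[0,0,-40],"roll":0,"grip":65}
    - {"xyz":[0,-40,-5],"roll":0,"grip":65}
    - {"xyz":[0,-40,0],"roll":0,"grip":65}
    - {"xyz":[0,0,0],"roll":-0.125,"grip":65}
    - {"xyz":[0,0,0],"roll":-0.125,"grip":65}

```text
time_s: 54.07
position: [0.4843, 0.2245, 0.1661]
tcp_rot: [[-0.255, 0.967, -0.004], [0.967, 0.255, -0.001], [0.0, -0.005, -1.0]]
force: [1.0, 0.2, 1.0]
opening: 0.646
grasp_force: 0.0
```

Request:
move_arm:
  increments:
    - {"xyz":[0,0,0],"roll":-0.125,"grip":65}
    - {"xyz":[0,0,0],"roll":-0.125,"grip":65}
    - {"xyz":[0,0,0],"roll":-0.125,"grip":65}
    - {"xyz":[0,0,0],"roll":-0.125,"grip":65}
    - {"xyz":[0,0,0],"roll":0,"grip":65}

```text
time_s: 54.48
position: [0.4885, 0.2247, 0.1662]
tcp_rot: [[-0.684, 0.73, -0.001], [0.73, 0.684, -0.0], [0.0, -0.001, -1.0]]
force: [0.4, 0.3, -0.2]
opening: 0.645
grasp_force: 0.0
```

```bash
python3 - <<'E'
from h import *
np.set_printoptions(precision=3,suppress=True)
s=bot.read_state(); print(s['position'],s['tcp_rot'],s['time_s']); print('D');prof(-.165,-.12);print('B');prof(-.1,-.045)
p,d=cap('top'); W=cloud('top',d)
for b in bottles(W): print(b)
E
```

```text
[0.488 0.225 0.166] [[-0.684  0.73  -0.001]
 [ 0.73   0.684 -0.   ]
 [ 0.    -0.001 -1.   ]] 54.4833
D
0.015 4 y95 -0.12301587659544405 x [-0.045  0.016]
0.035 7 y95 -0.13619780523158093 x [-0.013  0.021]
0.045 20 y95 -0.13140096962639736 x [-0.013  0.021]
0.055 28 y95 -0.13274007137347849 x [-0.01   0.019]
0.065 15 y95 -0.13898873556379146 x [-0.003  0.011]
0.075 15 y95 -0.13810275728258475 x [-0.001  0.009]
0.085 8 y95 -0.14159932840783956 x [0.001 0.006]
B
0.015 44 y95 -0.07745051187422387 x [-0.016  0.045]
0.025 45 y95 -0.08000679926163852 x [-0.017  0.016]
0.035 45 y95 -0.08121421884383319 x [-0.017  0.015]
0.045 56 y95 -0.08086224435574822 x [-0.017  0.016]
0.055 57 y95 -0.0834773564259935 x [-0.013  0.013]
0.065 27 y95 -0.0886681311411804 x [-0.008  0.008]
0.075 18 y95 -0.09214950448935214 x [-0.006  0.006]
0.085 15 y95 -0.09409500800372782 x [-0.003  0.003]
{'n': np.int32(309), 'mu': array([0.424, 0.261], dtype=float32), 'e': array([-0.622,  0.783], dtype=float32), 'tmin': np.float32(-0.025134532), 'tmax': np.float32(0.028531643), 'side': array([-0.018,  0.016]), 'ztop': np.float64(0.036948816056525606), 'y': np.float64(0.23268459042929007)}
```

Request:
move_arm:
  increments:
    - {"xyz":[26,-7,0],"roll":0,"grip":65}
    - {"xyz":[26,-7,0],"roll":0,"grip":65}
    - {"xyz":[25,-7,0],"roll":0,"grip":65}
    - {"xyz":[0,0,0],"roll":0,"grip":65}
    - {"xyz":[0,0,30],"roll":0,"grip":65}

```text
time_s: 55.05
position: [0.4235, 0.269, 0.1402]
tcp_rot: [[-0.683, 0.731, 0.011], [0.731, 0.683, 0.004], [-0.004, 0.01, -1.0]]
force: [1.2, 0.6, -0.4]
opening: 0.656
grasp_force: 0.0
```

Request:
move_arm:
  increments:
    - {"xyz":[0,0,30],"roll":0,"grip":65}
    - {"xyz":[0,0,0],"roll":0,"grip":65}
    - {"xyz":[0,0,0],"roll":0,"grip":65}
    - {"xyz":[0,0,0],"roll":0,"grip":65}

```text
time_s: 55.38
position: [0.4218, 0.2669, 0.1072]
tcp_rot: [[-0.682, 0.732, 0.001], [0.732, 0.682, 0.0], [-0.001, 0.001, -1.0]]
force: [-0.8, 0.6, -0.3]
opening: 0.651
grasp_force: 0.0
```

Request:
move_arm:
  increments:
    - {"xyz":[1,-1,25],"roll":0,"grip":65}
    - {"xyz":[0,0,25],"roll":0,"grip":65}
    - {"xyz":[0,0,25],"roll":0,"grip":65}
    - {"xyz":[0,0,15],"roll":0,"grip":65}
    - {"xyz":[0,0,6],"roll":0,"grip":65}

```text
time_s: 55.8
position: [0.4201, 0.2668, 0.0101]
tcp_rot: [[-0.682, 0.732, 0.0], [0.732, 0.682, 0.0], [-0.0, 0.0, -1.0]]
force: [-0.7, -0.5, -0.4]
opening: 0.65
grasp_force: 0.0
```

Request:
move_arm:
  increments:
    - {"xyz":[0,0,0],"roll":0,"grip":65}
    - {"xyz":[0,0,0],"roll":0,"grip":50}
    - {"xyz":[0,0,0],"roll":0,"grip":40}
    - {"xyz":[0,0,0],"roll":0,"grip":20}
    - {"xyz":[0,0,0],"roll":0,"grip":20}

```text
time_s: 56.22
position: [0.4201, 0.2671, 0.0115]
tcp_rot: [[-0.682, 0.731, 0.002], [0.731, 0.682, 0.001], [-0.001, 0.002, -1.0]]
force: [0.3, -0.5, -0.2]
opening: 0.426
grasp_force: 0.0
```

Request:
move_arm:
  increments:
    - {"xyz":[0,0,0],"roll":0,"grip":20}
    - {"xyz":[0,0,0],"roll":0,"grip":20}
    - {"xyz":[0,0,0],"roll":0,"grip":20}
    - {"xyz":[0,0,0],"roll":0,"grip":20}
    - {"xyz":[0,0,0],"roll":0,"grip":20}

```text
time_s: 56.63
position: [0.42, 0.2671, 0.0114]
tcp_rot: [[-0.682, 0.731, 0.002], [0.731, 0.682, 0.001], [-0.001, 0.002, -1.0]]
force: [-0.2, 0.3, 6.6]
opening: 0.404
grasp_force: 30.0
```

Request:
move_arm:
  increments:
    - {"xyz":[0,0,-10],"roll":0,"grip":20}
    - {"xyz":[0,0,-25],"roll":0,"grip":20}
    - {"xyz":[0,0,-35],"roll":0,"grip":20}
    - {"xyz":[0,0,-35],"roll":0,"grip":20}
    - {"xyz":[0,0,-33],"roll":0.125,"grip":20}

```text
time_s: 57.05
position: [0.4186, 0.2666, 0.1504]
tcp_rot: [[-0.584, 0.811, -0.001], [0.811, 0.584, -0.0], [0.0, -0.001, -1.0]]
force: [1.0, 0.3, -1.2]
opening: 0.407
grasp_force: 30.0
```

Request:
move_arm:
  increments:
    - {"xyz":[0,0,0],"roll":0.125,"grip":20}
    - {"xyz":[0,0,0],"roll":0.125,"grip":20}
    - {"xyz":[0,0,0],"roll":0.125,"grip":20}
    - {"xyz":[0,0,0],"roll":0.125,"grip":20}
    - {"xyz":[0,0,0],"roll":0.125,"grip":20}

```text
time_s: 57.47
position: [0.4189, 0.2667, 0.1491]
tcp_rot: [[0.005, 1.0, -0.0], [1.0, -0.005, -0.0], [-0.0, -0.0, -1.0]]
force: [-0.4, -0.6, -1.0]
opening: 0.404
grasp_force: 30.0
```

Request:
move_arm:
  increments:
    - {"xyz":[-37,6,0],"roll":0,"grip":20}
    - {"xyz":[-37,6,0],"roll":0,"grip":20}
    - {"xyz":[-37,6,0],"roll":0,"grip":20}
    - {"xyz":[-37,6,0],"roll":0,"grip":20}
    - {"xyz":[-37,6,0],"roll":0,"grip":20}

```text
time_s: 57.88
position: [0.449, 0.0804, 0.1489]
tcp_rot: [[-0.002, 1.0, -0.0], [1.0, 0.002, 0.0], [0.0, -0.0, -1.0]]
force: [1.1, 0.6, -0.2]
opening: 0.406
grasp_force: 30.0
```

Request:
move_arm:
  increments:
    - {"xyz":[-37,6,0],"roll":0,"grip":20}
    - {"xyz":[-37,5,0],"roll":0,"grip":20}
    - {"xyz":[-37,5,0],"roll":0,"grip":20}
    - {"xyz":[0,0,0],"roll":0,"grip":20}
    - {"xyz":[0,0,0],"roll":0,"grip":20}

```text
time_s: 58.3
position: [0.4659, -0.0311, 0.1488]
tcp_rot: [[0.004, 1.0, 0.0], [1.0, -0.004, -0.0], [-0.0, 0.0, -1.0]]
force: [-0.4, -0.1, -0.3]
opening: 0.406
grasp_force: 30.0
```

```bash
python3 -c "
from h import *
np.set_printoptions(precision=3,suppress=True)
tilt()"
```

```text
TCP [ 0.466 -0.031  0.149] open 0.4057306615150769 F [-0.405 -0.137 -0.346] x [ 0.004  1.    -0.   ]
side white 149 [ 0.451 -0.058  0.146] [ 0.467 -0.021  0.168] [ 0.481 -0.004  0.175]
side dark 5 [0.467 0.009 0.159] [0.469 0.01  0.161] [0.469 0.014 0.163]
top white 77 [ 0.45  -0.029  0.156] [ 0.464 -0.016  0.165] [ 0.479 -0.009  0.174]
top dark 73 [ 0.456 -0.007  0.156] [0.464 0.001 0.161] [0.472 0.02  0.166]
```

Same picture as before, so I'll repeat the tipping sequence.

Request:
move_arm:
  increments:
    - {"xyz":[9,1,20],"roll":0,"grip":20}
    - {"xyz":[0,0,25],"roll":0,"grip":20}
    - {"xyz":[0,0,8],"roll":0,"grip":20}
    - {"xyz":[0,0,0],"roll":0,"grip":20}
    - {"xyz":[0,0,0],"roll":0,"grip":20}

```text
time_s: 58.82
position: [0.4661, -0.019, 0.0955]
tcp_rot: [[-0.003, 1.0, -0.001], [1.0, 0.003, 0.0], [0.0, -0.001, -1.0]]
force: [-0.5, 0.4, -0.7]
opening: 0.404
grasp_force: 30.0
```

Request:
move_arm:
  increments:
    - {"xyz":[0,0,3],"roll":0,"grip":20}
    - {"xyz":[0,0,3],"roll":0,"grip":20}
    - {"xyz":[0,0,3],"roll":0,"grip":20}
    - {"xyz":[0,0,3],"roll":0,"grip":20}
    - {"xyz":[0,0,3],"roll":0,"grip":20}

```text
time_s: 59.23
position: [0.4672, -0.0205, 0.0811]
tcp_rot: [[-0.001, 1.0, 0.002], [1.0, 0.001, -0.001], [-0.001, 0.002, -1.0]]
force: [0.1, -1.2, 6.3]
opening: 0.407
grasp_force: 30.0
```

Request:
move_arm:
  increments:
    - {"xyz":[0,0,3],"roll":0,"grip":20}
    - {"xyz":[0,0,3],"roll":0,"grip":20}
    - {"xyz":[0,0,3],"roll":0,"grip":20}
    - {"xyz":[0,0,3],"roll":0,"grip":20}
    - {"xyz":[0,0,3],"roll":0,"grip":20}

```text
time_s: 59.65
position: [0.4675, -0.0206, 0.0662]
tcp_rot: [[-0.001, 1.0, 0.002], [1.0, 0.001, -0.001], [-0.001, 0.002, -1.0]]
force: [-0.5, -1.0, 6.7]
opening: 0.401
grasp_force: 30.0
```

```bash
python3 -c "
from h import *
np.set_printoptions(precision=3,suppress=True)
tilt()"
```

```text
TCP [ 0.467 -0.021  0.066] open 0.4014504323476011 F [-0.545 -0.96   6.732] x [-0.001  1.    -0.001]
side white 118 [ 0.452 -0.019  0.062] [ 0.47  -0.006  0.089] [0.483 0.045 0.099]
side dark 6 [0.463 0.01  0.089] [0.466 0.02  0.094] [0.469 0.027 0.099]
top white 153 [ 0.452 -0.015  0.051] [0.469 0.029 0.086] [0.482 0.048 0.1  ]
top dark 54 [ 0.459 -0.005  0.079] [0.467 0.003 0.094] [0.476 0.013 0.099]
```

Request:
move_arm:
  increments:
    - {"xyz":[0,0,3],"roll":0,"grip":20}
    - {"xyz":[1,0,3],"roll":0,"grip":20}
    - {"xyz":[1,0,3],"roll":0,"grip":20}
    - {"xyz":[1,0,3],"roll":0,"grip":20}
    - {"xyz":[1,0,2],"roll":0,"grip":20}

```text
time_s: 60.17
position: [0.468, -0.0171, 0.0521]
tcp_rot: [[-0.001, 1.0, 0.003], [1.0, 0.001, -0.001], [-0.001, 0.003, -1.0]]
force: [-0.5, -2.8, 6.6]
opening: 0.403
grasp_force: 30.0
```

Request:
move_arm:
  increments:
    - {"xyz":[2,0,2],"roll":0,"grip":20}
    - {"xyz":[2,0,2],"roll":0,"grip":20}
    - {"xyz":[2,0,2],"roll":0,"grip":20}
    - {"xyz":[2,0,2],"roll":0,"grip":20}
    - {"xyz":[0,0,0],"roll":0,"grip":20}

```text
time_s: 60.58
position: [0.468, -0.0092, 0.0438]
tcp_rot: [[-0.001, 1.0, 0.003], [1.0, 0.001, -0.002], [-0.002, 0.003, -1.0]]
force: [0.1, -4.6, 2.6]
opening: 0.403
grasp_force: 30.0
```

Request:
move_arm:
  increments:
    - {"xyz":[2,0,1],"roll":0,"grip":20}
    - {"xyz":[1,0,0],"roll":0,"grip":20}
    - {"xyz":[1,0,0],"roll":0,"grip":20}
    - {"xyz":[1,0,0],"roll":0,"grip":20}
    - {"xyz":[0,0,0],"roll":0,"grip":20}

```text
time_s: 61.0
position: [0.4681, -0.006, 0.0423]
tcp_rot: [[-0.003, 1.0, 0.003], [1.0, 0.003, -0.004], [-0.004, 0.003, -1.0]]
force: [-1.0, -14.9, -4.0]
opening: 0.404
grasp_force: 30.0
```

Request:
move_arm:
  increments:
    - {"xyz":[1,0,0],"roll":0,"grip":20}
    - {"xyz":[0,0,0],"roll":0,"grip":20}
    - {"xyz":[0,0,0],"roll":0,"grip":20}

```text
time_s: 61.25
position: [0.4681, -0.0055, 0.0422]
tcp_rot: [[-0.003, 1.0, 0.002], [1.0, 0.003, -0.004], [-0.004, 0.002, -1.0]]
force: [-1.0, -17.1, -5.2]
opening: 0.41
grasp_force: 30.0
```

```bash
python3 -c "
from h import *
np.set_printoptions(precision=3,suppress=True)
tilt()"
```

```text
TCP [ 0.468 -0.006  0.042] open 0.41029843297982105 F [ -1.037 -17.148  -5.247] x [-0.003  1.    -0.004]
side white 72 [ 0.454 -0.005  0.033] [0.476 0.033 0.07 ] [0.484 0.062 0.09 ]
side dark 13 [0.463 0.012 0.09 ] [0.469 0.015 0.094] [0.472 0.019 0.101]
top white 187 [0.452 0.005 0.01 ] [0.474 0.04  0.076] [0.484 0.064 0.09 ]
top dark 11 [0.463 0.008 0.086] [0.468 0.01  0.093] [0.474 0.013 0.099]
```

Request:
move_arm:
  increments:
    - {"xyz":[-20,0,-20],"roll":0,"grip":20}
    - {"xyz":[-10,0,-38],"roll":0,"grip":20}
    - {"xyz":[0,0,-40],"roll":0,"grip":20}
    - {"xyz":[0,0,-40],"roll":0,"grip":20}
    - {"xyz":[0,0,-20],"roll":0,"grip":20}

```text
time_s: 61.77
position: [0.4681, -0.0327, 0.2044]
tcp_rot: [[-0.0, 1.0, 0.006], [1.0, 0.0, -0.001], [-0.001, 0.006, -1.0]]
force: [1.1, -0.3, -1.4]
opening: 0.406
grasp_force: 30.0
```

Request:
move_arm:
  increments:
    - {"xyz":[37,7,0],"roll":0,"grip":20}
    - {"xyz":[37,7,0],"roll":0,"grip":20}
    - {"xyz":[37,7,0],"roll":0,"grip":20}
    - {"xyz":[37,7,0],"roll":0,"grip":20}
    - {"xyz":[37,7,0],"roll":0,"grip":20}

```text
time_s: 62.18
position: [0.5009, 0.1547, 0.2004]
tcp_rot: [[-0.0, 1.0, -0.001], [1.0, 0.0, 0.0], [0.0, -0.001, -1.0]]
force: [0.9, -0.4, 0.1]
opening: 0.406
grasp_force: 30.0
```

Request:
move_arm:
  increments:
    - {"xyz":[37,7,0],"roll":0,"grip":20}
    - {"xyz":[37,7,0],"roll":0,"grip":20}
    - {"xyz":[37,7,0],"roll":0,"grip":20}
    - {"xyz":[37,7,0],"roll":0,"grip":20}
    - {"xyz":[37,7,0],"roll":0,"grip":20}

```text
time_s: 62.6
position: [0.5355, 0.3398, 0.1999]
tcp_rot: [[-0.001, 1.0, -0.002], [1.0, 0.001, -0.0], [-0.0, -0.002, -1.0]]
force: [0.2, -1.4, -0.5]
opening: 0.401
grasp_force: 30.0
```

Request:
move_arm:
  increments:
    - {"xyz":[37,7,0],"roll":0,"grip":20}
    - {"xyz":[37,7,0],"roll":0,"grip":20}
    - {"xyz":[37,7,0],"roll":0,"grip":20}
    - {"xyz":[0,0,0],"roll":0,"grip":20}
    - {"xyz":[0,0,0],"roll":0,"grip":20}

```text
time_s: 63.02
position: [0.556, 0.4507, 0.1991]
tcp_rot: [[-0.004, 1.0, -0.002], [1.0, 0.004, -0.001], [-0.001, -0.002, -1.0]]
force: [-0.6, -1.0, -0.2]
opening: 0.404
grasp_force: 30.0
```

```bash
python3 -c "
from h import *
np.set_printoptions(precision=3,suppress=True)
tilt(); held()"
```

```text
TCP [0.556 0.451 0.199] open 0.4041310993796463 F [-0.61  -1.046 -0.153] x [-0.004  1.    -0.001]
side white 457 [0.541 0.443 0.182] [0.554 0.459 0.214] [0.571 0.467 0.236]
side dark 84 [0.549 0.465 0.232] [0.554 0.469 0.24 ] [0.56  0.476 0.255]
top white 193 [0.541 0.415 0.194] [0.556 0.425 0.208] [0.571 0.442 0.228]
top dark 0
TCP [0.556 0.448 0.199] lane -0.00017432415374867786 0.14422931864243166 open 0.4062189117835164 F [-0.047 -0.982  0.043]
white 772 [[0.535 0.395 0.013]
 [0.547 0.452 0.194]
 [0.57  0.521 0.231]]
dark 401 [[0.535 0.391 0.008]
 [0.559 0.457 0.209]
 [0.578 0.518 0.251]]
```

Request:
move_arm:
  increments:
    - {"xyz":[2,3,30],"roll":0,"grip":20}
    - {"xyz":[0,0,35],"roll":0,"grip":20}
    - {"xyz":[0,0,35],"roll":0,"grip":20}
    - {"xyz":[0,0,30],"roll":0,"grip":20}
    - {"xyz":[0,0,20],"roll":0,"grip":20}

```text
time_s: 63.58
position: [0.5584, 0.4478, 0.0473]
tcp_rot: [[0.001, 1.0, -0.005], [1.0, -0.001, -0.003], [-0.003, -0.005, -1.0]]
force: [-0.2, -1.4, -0.2]
opening: 0.405
grasp_force: 30.0
```

Request:
move_arm:
  increments:
    - {"xyz":[0,0,8],"roll":0,"grip":20}
    - {"xyz":[0,0,2],"roll":0,"grip":20}
    - {"xyz":[0,0,2],"roll":0,"grip":20}
    - {"xyz":[0,0,0],"roll":0,"grip":20}
    - {"xyz":[0,0,0],"roll":0,"grip":20}

```text
time_s: 64.0
position: [0.5615, 0.4514, 0.0406]
tcp_rot: [[-0.001, 1.0, 0.003], [1.0, 0.001, 0.002], [0.002, 0.003, -1.0]]
force: [-0.3, 0.1, 0.1]
opening: 0.403
grasp_force: 30.0
```

Request:
move_arm:
  increments:
    - {"xyz":[0,0,1],"roll":0,"grip":20}
    - {"xyz":[0,0,1],"roll":0,"grip":20}
    - {"xyz":[0,0,1],"roll":0,"grip":20}
    - {"xyz":[0,0,0],"roll":0,"grip":20}
    - {"xyz":[0,0,0],"roll":0,"grip":20}

```text
time_s: 64.42
position: [0.5601, 0.451, 0.0355]
tcp_rot: [[-0.001, 1.0, -0.0], [1.0, 0.001, 0.0], [0.0, -0.0, -1.0]]
force: [-0.6, 0.8, 0.1]
opening: 0.405
grasp_force: 30.0
```

Request:
move_arm:
  increments:
    - {"xyz":[0,0,1],"roll":0,"grip":20}
    - {"xyz":[0,0,1],"roll":0,"grip":20}
    - {"xyz":[0,0,1],"roll":0,"grip":20}
    - {"xyz":[0,0,0],"roll":0,"grip":20}
    - {"xyz":[0,0,0],"roll":0,"grip":20}

```text
time_s: 64.83
position: [0.56, 0.4509, 0.0322]
tcp_rot: [[-0.001, 1.0, -0.0], [1.0, 0.001, -0.0], [-0.0, -0.0, -1.0]]
force: [-0.2, 0.1, -0.3]
opening: 0.406
grasp_force: 30.0
```

Request:
move_arm:
  increments:
    - {"xyz":[0,0,1],"roll":0,"grip":20}
    - {"xyz":[0,0,1],"roll":0,"grip":20}
    - {"xyz":[0,0,1],"roll":0,"grip":20}
    - {"xyz":[0,0,0],"roll":0,"grip":20}
    - {"xyz":[0,0,0],"roll":0,"grip":20}

```text
time_s: 65.25
position: [0.5601, 0.4509, 0.0293]
tcp_rot: [[-0.001, 1.0, -0.0], [1.0, 0.001, -0.0], [-0.0, -0.0, -1.0]]
force: [-0.5, -0.1, -0.8]
opening: 0.406
grasp_force: 30.0
```

Request:
move_arm:
  increments:
    - {"xyz":[0,0,1],"roll":0,"grip":20}
    - {"xyz":[0,0,1],"roll":0,"grip":20}
    - {"xyz":[0,0,0],"roll":0,"grip":20}
    - {"xyz":[0,0,0],"roll":0,"grip":20}

```text
time_s: 65.58
position: [0.5603, 0.4512, 0.0284]
tcp_rot: [[-0.001, 1.0, 0.0], [1.0, 0.001, 0.0], [0.0, 0.0, -1.0]]
force: [-1.8, -0.6, 4.9]
opening: 0.403
grasp_force: 30.0
```

Request:
move_arm:
  increments:
    - {"xyz":[0,0,1],"roll":0,"grip":20}
    - {"xyz":[0,0,1],"roll":0,"grip":20}
    - {"xyz":[0,0,1],"roll":0,"grip":20}
    - {"xyz":[0,0,0],"roll":0,"grip":20}
    - {"xyz":[0,0,0],"roll":0,"grip":20}

```text
time_s: 66.0
position: [0.5604, 0.4514, 0.0278]
tcp_rot: [[-0.001, 1.0, 0.001], [1.0, 0.001, 0.001], [0.001, 0.001, -1.0]]
force: [-4.8, -2.1, 15.4]
opening: 0.405
grasp_force: 30.0
```

```bash
python3 -c "
from h import *
np.set_printoptions(precision=3,suppress=True)
print(bot.read_state()['force']); prof(.11,.18,-.02)"
```

```text
[-4.763 -2.068 15.439]
0.015 51 y95 0.17925530968019882 x [-0.009  0.045]
0.025 24 y95 0.15509577259159446 x [-0.011  0.016]
0.035 62 y95 0.16027062434039618 x [-0.017  0.031]
0.045 112 y95 0.16336397582813877 x [-0.018  0.029]
0.055 123 y95 0.16129244164611065 x [-0.018  0.03 ]
0.065 80 y95 0.1662490022229544 x [-0.018  0.033]
0.075 87 y95 0.16893289042624038 x [-0.018  0.035]
0.085 37 y95 0.17214838641506594 x [-0.017  0.034]
```

Request:
move_arm:
  increments:
    - {"xyz":[0,0,1],"roll":0,"grip":20}
    - {"xyz":[0,0,1],"roll":0,"grip":20}
    - {"xyz":[0,0,0],"roll":0,"grip":20}
    - {"xyz":[0,0,-3],"roll":0,"grip":20}
    - {"xyz":[0,0,-2],"roll":0,"grip":20}

```text
time_s: 66.47
position: [0.5604, 0.4512, 0.0287]
tcp_rot: [[-0.001, 1.0, 0.001], [1.0, 0.001, 0.001], [0.001, 0.001, -1.0]]
force: [-0.9, 0.2, 0.7]
opening: 0.407
grasp_force: 30.0
```

Request:
move_arm:
  increments:
    - {"xyz":[0,0,0],"roll":0,"grip":45}
    - {"xyz":[0,0,0],"roll":0,"grip":50}
    - {"xyz":[0,0,0],"roll":0,"grip":55}
    - {"xyz":[0,0,0],"roll":0,"grip":60}
    - {"xyz":[0,0,0],"roll":0,"grip":65}

```text
time_s: 66.88
position: [0.56, 0.4508, 0.0266]
tcp_rot: [[-0.001, 1.0, -0.001], [1.0, 0.001, -0.0], [-0.0, -0.001, -1.0]]
force: [-1.0, 0.3, -0.6]
opening: 0.602
grasp_force: 0.0
```

Request:
move_arm:
  increments:
    - {"xyz":[0,0,0],"roll":0,"grip":65}
    - {"xyz":[0,0,-20],"roll":0,"grip":65}
    - {"xyz":[0,0,-30],"roll":0,"grip":65}
    - {"xyz":[0,0,-40],"roll":0,"grip":65}
    - {"xyz":[0,0,-40],"roll":0,"grip":65}

```text
time_s: 67.3
position: [0.5593, 0.4504, 0.1572]
tcp_rot: [[-0.001, 1.0, -0.003], [1.0, 0.001, -0.002], [-0.002, -0.003, -1.0]]
force: [0.3, 0.4, -0.3]
opening: 0.65
grasp_force: 0.0
```

Request:
move_arm:
  increments:
    - {"xyz":[0,0,-40],"roll":0,"grip":65}
    - {"xyz":[-38,-12,-5],"roll":0,"grip":65}
    - {"xyz":[-38,-12,0],"roll":0,"grip":65}
    - {"xyz":[-38,-12,0],"roll":0,"grip":65}
    - {"xyz":[-38,-12,0],"roll":0,"grip":65}

```text
time_s: 67.72
position: [0.5115, 0.2977, 0.2029]
tcp_rot: [[-0.002, 1.0, 0.001], [1.0, 0.002, 0.0], [0.0, 0.001, -1.0]]
force: [-0.2, -0.4, 0.2]
opening: 0.65
grasp_force: 0.0
```

Request:
move_arm:
  increments:
    - {"xyz":[-38,-8,0],"roll":0,"grip":65}
    - {"xyz":[-38,-8,0],"roll":0,"grip":65}
    - {"xyz":[-38,0,0],"roll":0,"grip":65}
    - {"xyz":[-38,0,0],"roll":0,"grip":65}
    - {"xyz":[-38,0,0],"roll":0,"grip":65}

```text
time_s: 68.13
position: [0.4961, 0.1073, 0.2027]
tcp_rot: [[-0.002, 1.0, 0.001], [1.0, 0.002, -0.0], [-0.0, 0.001, -1.0]]
force: [0.7, 0.0, 0.3]
opening: 0.65
grasp_force: 0.0
```

Request:
move_arm:
  increments:
    - {"xyz":[-38,0,0],"roll":0,"grip":65}
    - {"xyz":[-38,0,0],"roll":0,"grip":65}
    - {"xyz":[-38,0,0],"roll":0,"grip":65}
    - {"xyz":[0,0,0],"roll":0,"grip":65}
    - {"xyz":[0,0,0],"roll":0,"grip":65}

```text
time_s: 68.55
position: [0.497, -0.0072, 0.2026]
tcp_rot: [[0.004, 1.0, 0.001], [1.0, -0.004, 0.0], [0.0, 0.001, -1.0]]
force: [-0.3, 0.2, -0.6]
opening: 0.65
grasp_force: 0.0
```

```bash
python3 - <<'E'
from h import *
np.set_printoptions(precision=3,suppress=True)
s=bot.read_state(); print(s['position'],s['time_s'])
for n,a in(('D',(-.165,-.12)),('B',(-.11,-.045)),('C',(.12,.175)),('oil',(.05,.11)),('red',(.18,.225))): print(n); prof(*a)
ps,_=cap('side'); p,d=cap('top'); W=cloud('top',d)
im=np.vstack([cv2.resize(p[180:300,180:580],(800,240)),cv2.resize(ps[160:340,220:460],(480,360),interpolation=cv2.INTER_CUBIC).repeat(1,0) if 0 else cv2.copyMakeBorder(cv2.resize(ps[160:340,220:460],(480,360),interpolation=cv2.INTER_CUBIC),0,0,0,320,cv2.BORDER_CONSTANT)])
cv2.imwrite('pics/final.png',im[:,:,::-1])
for m in bot.trace('rod','top')[:2]:
    q=W[m['mask']]; q=q[q[:,2]<.5];print(m['conf'],len(q),q.min(0),q.max(0))
print(bottles(W))
E
```

```text
[ 0.497 -0.007  0.203] 68.55
D
0.015 4 y95 -0.12221589676182458 x [-0.045  0.016]
0.025 4 y95 -0.1408646776366809 x [0.021 0.022]
0.035 10 y95 -0.13500632267203413 x [-0.013  0.021]
0.045 23 y95 -0.13189122811089868 x [-0.013  0.021]
0.055 27 y95 -0.1337126382780272 x [-0.009  0.017]
0.065 15 y95 -0.1392656679297776 x [-0.003  0.011]
0.075 18 y95 -0.13878549440189858 x [-0.001  0.009]
0.085 9 y95 -0.14271588276590277 x [0.001 0.006]
B
0.015 44 y95 -0.05618696375724787 x [-0.017  0.045]
0.025 44 y95 -0.0804986496131889 x [-0.017  0.015]
0.035 44 y95 -0.08075725938576131 x [-0.017  0.015]
0.045 55 y95 -0.08093352850721215 x [-0.017  0.015]
0.055 59 y95 -0.08450676989256156 x [-0.013  0.013]
0.065 28 y95 -0.08956439270981978 x [-0.008  0.008]
0.075 22 y95 -0.0938271841479786 x [-0.006  0.006]
0.085 13 y95 -0.0937528693023445 x [-0.003  0.004]
C
0.015 21 y95 0.1719014960231899 x [0.044 0.045]
0.025 11 y95 0.17052409748060138 x [-0.009 -0.006]
0.035 69 y95 0.17300304008495096 x [-0.007  0.027]
0.045 94 y95 0.1728126350243546 x [0.002 0.018]
oil
0.015 72 y95 0.1068614637887344 x [-0.038  0
[... 370 characters left out ...]
15 113 y95 0.22179351114193227 x [-0.043  0.045]
0.025 144 y95 0.22140931582485412 x [-0.033  0.028]
0.035 188 y95 0.22039955553141147 x [-0.033  0.026]
0.045 90 y95 0.21891734715069816 x [-0.033  0.017]
0.055 32 y95 0.2157935558587441 x [-0.028 -0.018]
0.065 18 y95 0.21346690244080416 x [-0.026 -0.019]
0.075 9 y95 0.21142231703245273 x [-0.024 -0.021]
0.52 94 [ 0.407 -0.436 -0.004] [ 0.425 -0.217  0.011]
[{'n': np.int32(205), 'mu': array([0.459, 0.088], dtype=float32), 'e': array([-0.716, -0.698], dtype=float32), 'tmin': np.float32(-0.025239713), 'tmax': np.float32(0.03450619), 'side': array([-0.018,  0.021]), 'ztop': np.float64(0.018709312334339055), 'y': np.float64(0.050646999998300815)}]
```

View pics/final.png

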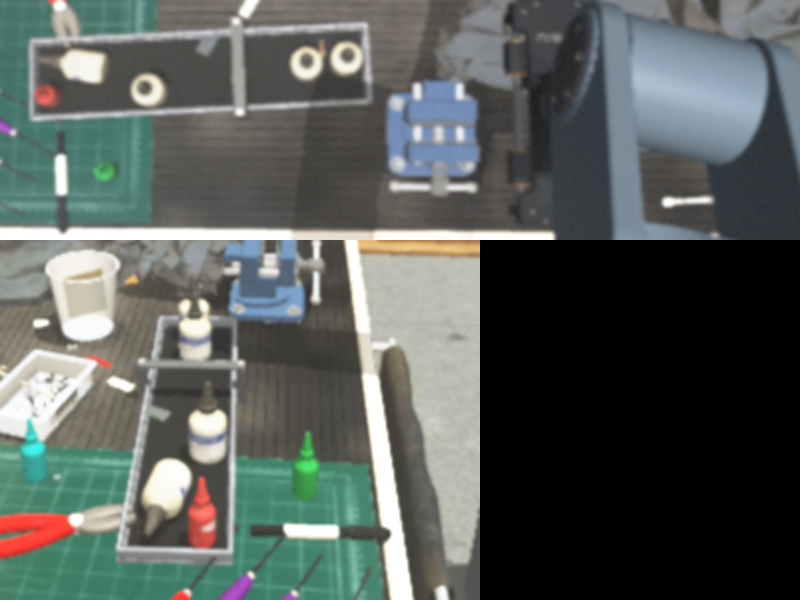

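The composite shows both right-hand bottles and the standing pair upright, and the rod still flat on the right (shifted slightly by the announced knock). The third bottle has toppled inside the lane, at top crop (80, 66), with its cap pointing left. I'll measure it and pick it up again.

```bash
python3 - <<'E'
from h import *
np.set_printoptions(precision=3,suppress=True)
c,sn=np.cos(.053),np.sin(.053)
for n in('top','side'):
    p,d=cap(n); W=cloud(n,d); X=W-np.array([.564,.304,0]); L=np.stack([c*X[...,0]+sn*X[...,1],-sn*X[...,0]+c*X[...,1],X[...,2]],-1)
    hsv=cv2.cvtColor(p,cv2.COLOR_RGB2HSV)
    m=(L[...,0]>-.012)&(L[...,0]<.044)&(L[...,1]>.1)&(L[...,1]<.228)&(L[...,2]>.014)&(L[...,2]<.06)
    q=L[m]; print(n,len(q),'zmax',np.percentile(q[:,2],98))
    for y in np.arange(.105,.23,.01):
        k=q[abs(q[:,1]-y)<.005]
        if len(k)>3: print(round(y,3),len(k),'x',np.percentile(k[:,0],[3,97]),'z',np.percentile(k[:,2],[50,97]))
    w=q[(q[:,2]>.022)]; mu,v,_=cv2.PCACompute2(w[:,:2].astype(np.float32),None); print(mu,v[0])
E
```

```text
top 387 zmax 0.04229062155687453
0.135 9 x [0.016 0.023] z [0.029 0.038]
0.145 77 x [-0.008  0.025] z [0.036 0.042]
0.155 65 x [-0.007  0.026] z [0.039 0.042]
0.165 64 x [-0.006  0.029] z [0.037 0.042]
0.175 61 x [-0.003  0.03 ] z [0.037 0.042]
0.185 39 x [-0.001  0.042] z [0.035 0.041]
0.195 31 x [0.01  0.026] z [0.03  0.033]
0.205 21 x [0.003 0.025] z [0.028 0.032]
0.215 16 x [0.016 0.025] z [0.026 0.03 ]
[[0.012 0.17 ]] [0.196 0.981]
side 633 zmax 0.04346854409547512
0.105 20 x [-0.012 -0.009] z [0.031 0.047]
0.145 35 x [-0.009  0.021] z [0.04  0.043]
0.155 70 x [-0.009  0.023] z [0.04  0.043]
0.165 79 x [-0.007  0.025] z [0.04  0.044]
0.175 87 x [-0.005  0.042] z [0.039 0.043]
0.185 172 x [-0.002  0.031] z [0.034 0.043]
0.195 73 x [0.006 0.043] z [0.032 0.036]
0.205 53 x [0.01  0.024] z [0.029 0.034]
0.215 31 x [0.015 0.025] z [0.028 0.03 ]
0.225 13 x [0.019 0.024] z [0.026 0.028]
[[0.011 0.178]] [0.275 0.962]
```

Request:
move_arm:
  increments:
    - {"xyz":[0,0,0],"roll":0.113,"grip":54}
    - {"xyz":[40,2,0],"roll":0,"grip":54}
    - {"xyz":[40,2,0],"roll":0,"grip":54}
    - {"xyz":[40,2,0],"roll":0,"grip":54}
    - {"xyz":[40,2,0],"roll":0,"grip":54}

```text
time_s: 69.47
position: [0.5226, 0.1547, 0.2025]
tcp_rot: [[0.112, 0.994, 0.0], [0.994, -0.112, -0.0], [-0.0, 0.0, -1.0]]
force: [1.2, -0.8, -0.4]
opening: 0.542
grasp_force: 0.0
```

Request:
move_arm:
  increments:
    - {"xyz":[40,1,0],"roll":0,"grip":54}
    - {"xyz":[40,1,0],"roll":0,"grip":54}
    - {"xyz":[40,1,0],"roll":0,"grip":54}
    - {"xyz":[40,1,0],"roll":0,"grip":54}
    - {"xyz":[40,1,0],"roll":0,"grip":54}

```text
time_s: 69.88
position: [0.5493, 0.3536, 0.2023]
tcp_rot: [[0.111, 0.994, -0.0], [0.994, -0.111, -0.0], [-0.0, -0.0, -1.0]]
force: [0.5, -1.2, -0.5]
opening: 0.541
grasp_force: 0.0
```

Request:
move_arm:
  increments:
    - {"xyz":[40,1,0],"roll":0,"grip":54}
    - {"xyz":[40,1,0],"roll":0,"grip":54}
    - {"xyz":[40,1,0],"roll":0,"grip":54}
    - {"xyz":[0,0,0],"roll":0,"grip":54}
    - {"xyz":[0,0,0],"roll":0,"grip":54}

```text
time_s: 70.3
position: [0.5651, 0.4725, 0.2013]
tcp_rot: [[0.108, 0.994, -0.0], [0.994, -0.108, -0.001], [-0.001, -0.0, -1.0]]
force: [0.5, -0.5, -0.6]
opening: 0.543
grasp_force: 0.0
```

Request:
move_arm:
  increments:
    - {"xyz":[0,0,40],"roll":0,"grip":54}
    - {"xyz":[0,0,40],"roll":0,"grip":54}
    - {"xyz":[0,0,0],"roll":0,"grip":54}
    - {"xyz":[0,0,0],"roll":0,"grip":54}
    - {"xyz":[0,0,0],"roll":0,"grip":54}

```text
time_s: 70.72
position: [0.5673, 0.4697, 0.1242]
tcp_rot: [[0.113, 0.994, 0.002], [0.994, -0.113, 0.001], [0.001, 0.002, -1.0]]
force: [1.0, -0.2, -0.3]
opening: 0.54
grasp_force: 0.0
```

Request:
move_arm:
  increments:
    - {"xyz":[-1,0,30],"roll":0,"grip":54}
    - {"xyz":[0,0,30],"roll":0,"grip":54}
    - {"xyz":[0,0,20],"roll":0,"grip":54}
    - {"xyz":[0,0,12],"roll":0,"grip":54}
    - {"xyz":[0,0,0],"roll":0,"grip":54}

```text
time_s: 71.13
position: [0.5661, 0.4686, 0.0302]
tcp_rot: [[0.112, 0.994, -0.001], [0.994, -0.112, -0.001], [-0.001, -0.001, -1.0]]
force: [0.0, -1.1, -0.3]
opening: 0.54
grasp_force: 0.0
```

Request:
move_arm:
  increments:
    - {"xyz":[0,0,4],"roll":0,"grip":54}
    - {"xyz":[0,0,4],"roll":0,"grip":54}
    - {"xyz":[0,0,2],"roll":0,"grip":54}
    - {"xyz":[0,0,0],"roll":0,"grip":54}
    - {"xyz":[0,0,0],"roll":0,"grip":54}

```text
time_s: 71.55
position: [0.5665, 0.4694, 0.0213]
tcp_rot: [[0.112, 0.994, 0.001], [0.994, -0.112, 0.001], [0.001, 0.001, -1.0]]
force: [0.2, -0.3, 0.0]
opening: 0.543
grasp_force: 0.0
```

Request:
move_arm:
  increments:
    - {"xyz":[0,0,2],"roll":0,"grip":54}
    - {"xyz":[0,0,1],"roll":0,"grip":54}
    - {"xyz":[0,0,0],"roll":0,"grip":45}
    - {"xyz":[0,0,0],"roll":0,"grip":20}
    - {"xyz":[0,0,0],"roll":0,"grip":20}

```text
time_s: 71.97
position: [0.5661, 0.4691, 0.0174]
tcp_rot: [[0.112, 0.994, 0.0], [0.994, -0.112, -0.0], [-0.0, 0.0, -1.0]]
force: [0.1, -0.2, 0.4]
opening: 0.404
grasp_force: 29.9
```

Request:
move_arm:
  increments:
    - {"xyz":[0,0,0],"roll":0,"grip":20}
    - {"xyz":[0,0,0],"roll":0,"grip":20}
    - {"xyz":[0,0,0],"roll":0,"grip":20}
    - {"xyz":[0,0,-5],"roll":0,"grip":20}
    - {"xyz":[0,0,-15],"roll":0,"grip":20}

```text
time_s: 72.38
position: [0.5642, 0.468, 0.0354]
tcp_rot: [[0.112, 0.994, -0.005], [0.994, -0.112, -0.003], [-0.003, -0.005, -1.0]]
force: [-0.6, -0.4, -0.5]
opening: 0.407
grasp_force: 29.9
```

Request:
move_arm:
  increments:
    - {"xyz":[0,0,-30],"roll":0,"grip":20}
    - {"xyz":[0,0,-40],"roll":0,"grip":20}
    - {"xyz":[0,0,-40],"roll":0,"grip":20}
    - {"xyz":[0,0,-40],"roll":0,"grip":20}
    - {"xyz":[0,0,0],"roll":-0.113,"grip":20}

```text
time_s: 72.8
position: [0.5713, 0.4726, 0.2006]
tcp_rot: [[-0.003, 1.0, 0.018], [1.0, 0.003, 0.011], [0.011, 0.018, -1.0]]
force: [0.9, 0.7, 1.7]
opening: 0.407
grasp_force: 29.9
```

```bash
python3 -c "
from h import *
np.set_printoptions(precision=3,suppress=True)
tilt(); print('red'); prof(.18,.225,-.045,0)"
```

```text
TCP [0.571 0.473 0.201] open 0.4073660501208544 F [0.938 0.676 1.735] x [-0.003  1.     0.011]
side white 547 [0.556 0.454 0.199] [0.569 0.493 0.219] [0.586 0.527 0.226]
side dark 0
top white 147 [0.557 0.447 0.189] [0.572 0.45  0.215] [0.585 0.47  0.221]
top dark 0
red
0.015 62 y95 0.22206732366671558 x [-0.045 -0.012]
0.025 55 y95 0.22148427493089 x [-0.034 -0.012]
0.035 56 y95 0.2215071788213288 x [-0.034 -0.013]
0.045 84 y95 0.21979828184259434 x [-0.033 -0.013]
0.055 29 y95 0.21583778426643999 x [-0.028 -0.018]
0.065 19 y95 0.2136378692397158 x [-0.026 -0.019]
0.075 10 y95 0.21142227260348243 x [-0.024 -0.021]
```

Request:
move_arm:
  increments:
    - {"xyz":[0,0,0],"roll":0,"grip":20}
    - {"xyz":[-39,-8,0],"roll":0,"grip":20}
    - {"xyz":[-39,-8,0],"roll":0,"grip":20}
    - {"xyz":[-39,-8,0],"roll":0,"grip":20}
    - {"xyz":[-39,-8,0],"roll":0,"grip":20}

```text
time_s: 73.37
position: [0.5321, 0.3112, 0.1853]
tcp_rot: [[-0.0, 1.0, -0.004], [1.0, 0.0, -0.002], [-0.002, -0.004, -1.0]]
force: [1.2, 0.3, 0.1]
opening: 0.406
grasp_force: 29.9
```

Request:
move_arm:
  increments:
    - {"xyz":[-39,-8,0],"roll":0,"grip":20}
    - {"xyz":[-39,-8,0],"roll":0,"grip":20}
    - {"xyz":[-39,-8,0],"roll":0,"grip":20}
    - {"xyz":[-39,-8,0],"roll":0,"grip":20}
    - {"xyz":[-39,-8,0],"roll":0,"grip":20}

```text
time_s: 73.78
position: [0.4924, 0.1164, 0.186]
tcp_rot: [[0.0, 1.0, -0.004], [1.0, -0.0, -0.0], [-0.0, -0.004, -1.0]]
force: [0.2, -1.0, -1.0]
opening: 0.404
grasp_force: 29.9
```

Request:
move_arm:
  increments:
    - {"xyz":[-39,-8,0],"roll":0,"grip":20}
    - {"xyz":[-39,-8,0],"roll":0,"grip":20}
    - {"xyz":[-39,-8,0],"roll":0,"grip":20}
    - {"xyz":[-34,-3,0],"roll":0,"grip":20}
    - {"xyz":[0,0,0],"roll":0,"grip":20}

```text
time_s: 74.2
position: [0.4667, -0.0381, 0.1864]
tcp_rot: [[0.007, 1.0, -0.002], [1.0, -0.007, -0.002], [-0.002, -0.002, -1.0]]
force: [0.8, 0.8, 0.2]
opening: 0.406
grasp_force: 29.9
```

Request:
move_arm:
  increments:
    - {"xyz":[0,0,30],"roll":0,"grip":20}
    - {"xyz":[0,0,20],"roll":0,"grip":20}
    - {"xyz":[0,0,0],"roll":0,"grip":20}
    - {"xyz":[0,0,0],"roll":0,"grip":20}
    - {"xyz":[0,0,0],"roll":0,"grip":20}

```text
time_s: 74.62
position: [0.4676, -0.0325, 0.1375]
tcp_rot: [[-0.001, 1.0, -0.001], [1.0, 0.001, 0.0], [0.0, -0.001, -1.0]]
force: [0.9, -0.0, 0.2]
opening: 0.402
grasp_force: 29.9
```

```bash
python3 -c "
from h import *
np.set_printoptions(precision=3,suppress=True)
tilt()"
```

```text
TCP [ 0.468 -0.033  0.137] open 0.4021494150181867 F [ 0.924 -0.018  0.224] x [-0.001  1.     0.   ]
side white 149 [ 0.453 -0.05   0.134] [ 0.467 -0.013  0.156] [0.483 0.005 0.164]
side dark 2 [0.471 0.017 0.149] [0.471 0.019 0.149] [0.471 0.021 0.15 ]
top white 154 [ 0.452 -0.031  0.144] [ 0.468 -0.012  0.155] [ 0.483 -0.001  0.163]
top dark 50 [ 0.46  -0.     0.143] [0.47  0.007 0.148] [0.477 0.023 0.154]
```

Request:
move_arm:
  increments:
    - {"xyz":[6,0,20],"roll":0,"grip":20}
    - {"xyz":[0,0,15],"roll":0,"grip":20}
    - {"xyz":[0,0,8],"roll":0,"grip":20}
    - {"xyz":[0,0,0],"roll":0,"grip":20}
    - {"xyz":[0,0,0],"roll":0,"grip":20}

```text
time_s: 75.13
position: [0.4679, -0.027, 0.0948]
tcp_rot: [[-0.001, 1.0, 0.0], [1.0, 0.001, -0.0], [-0.0, 0.0, -1.0]]
force: [-0.6, 0.5, 0.8]
opening: 0.408
grasp_force: 29.9
```

Request:
move_arm:
  increments:
    - {"xyz":[0,0,3],"roll":0,"grip":20}
    - {"xyz":[0,0,3],"roll":0,"grip":20}
    - {"xyz":[0,0,3],"roll":0,"grip":20}
    - {"xyz":[0,0,3],"roll":0,"grip":20}
    - {"xyz":[0,0,3],"roll":0,"grip":20}

```text
time_s: 75.55
position: [0.4692, -0.0276, 0.0801]
tcp_rot: [[-0.001, 1.0, 0.004], [1.0, 0.001, -0.001], [-0.001, 0.004, -1.0]]
force: [0.2, -1.0, 4.5]
opening: 0.404
grasp_force: 30.0
```

Request:
move_arm:
  increments:
    - {"xyz":[1,0,3],"roll":0,"grip":20}
    - {"xyz":[1,0,3],"roll":0,"grip":20}
    - {"xyz":[1,0,3],"roll":0,"grip":20}
    - {"xyz":[1,0,3],"roll":0,"grip":20}
    - {"xyz":[1,0,3],"roll":0,"grip":20}

```text
time_s: 75.97
position: [0.4694, -0.0232, 0.065]
tcp_rot: [[-0.001, 1.0, 0.004], [1.0, 0.001, -0.002], [-0.002, 0.004, -1.0]]
force: [1.4, -3.4, 4.8]
opening: 0.403
grasp_force: 30.0
```

Request:
move_arm:
  increments:
    - {"xyz":[2,0,2],"roll":0,"grip":20}
    - {"xyz":[2,0,2],"roll":0,"grip":20}
    - {"xyz":[2,0,2],"roll":0,"grip":20}
    - {"xyz":[2,0,0],"roll":0,"grip":20}
    - {"xyz":[2,0,0],"roll":0,"grip":20}

```text
time_s: 76.38
position: [0.4696, -0.0149, 0.0586]
tcp_rot: [[-0.004, 1.0, 0.004], [1.0, 0.004, -0.005], [-0.005, 0.004, -1.0]]
force: [-0.4, -16.0, 0.5]
opening: 0.405
grasp_force: 30.0
```

```bash
python3 -c "
from h import *
np.set_printoptions(precision=3,suppress=True)
tilt()"
```

```text
TCP [ 0.47  -0.015  0.059] open 0.40545022503162603 F [ -0.391 -15.992   0.473] x [-0.004  1.    -0.005]
side white 110 [ 0.455 -0.016  0.054] [0.475 0.007 0.087] [0.485 0.052 0.107]
side dark 9 [0.466 0.013 0.09 ] [0.469 0.02  0.096] [0.472 0.022 0.099]
top white 161 [ 0.455 -0.007  0.053] [0.474 0.031 0.085] [0.484 0.054 0.106]
top dark 38 [0.459 0.004 0.074] [0.469 0.011 0.098] [0.478 0.019 0.106]
```

Request:
move_arm:
  increments:
    - {"xyz":[1,0,2],"roll":0,"grip":20}
    - {"xyz":[1,0,2],"roll":0,"grip":20}
    - {"xyz":[1,0,2],"roll":0,"grip":20}
    - {"xyz":[1,0,0],"roll":0,"grip":20}
    - {"xyz":[0,0,0],"roll":0,"grip":20}

```text
time_s: 76.9
position: [0.4696, -0.0104, 0.0528]
tcp_rot: [[-0.003, 1.0, 0.004], [1.0, 0.003, -0.004], [-0.004, 0.004, -1.0]]
force: [-0.3, -11.7, 3.8]
opening: 0.409
grasp_force: 30.0
```

Request:
move_arm:
  increments:
    - {"xyz":[2,0,0],"roll":0,"grip":20}
    - {"xyz":[2,0,0],"roll":0,"grip":20}
    - {"xyz":[2,0,0],"roll":0,"grip":20}
    - {"xyz":[0,0,0],"roll":0,"grip":20}

```text
time_s: 77.23
position: [0.4699, -0.0075, 0.0523]
tcp_rot: [[-0.007, 1.0, 0.004], [1.0, 0.007, -0.008], [-0.008, 0.004, -1.0]]
force: [-1.1, -27.6, -3.7]
opening: 0.407
grasp_force: 30.0
```

Request:
move_arm:
  increments:
    - {"xyz":[1,0,0],"roll":0,"grip":20}
    - {"xyz":[1,0,0],"roll":0,"grip":20}
    - {"xyz":[0,0,0],"roll":0,"grip":20}
    - {"xyz":[0,0,0],"roll":0,"grip":20}

```text
time_s: 77.57
position: [0.47, -0.0065, 0.0521]
tcp_rot: [[-0.007, 1.0, 0.004], [1.0, 0.007, -0.009], [-0.009, 0.004, -1.0]]
force: [-3.3, -31.7, -5.4]
opening: 0.408
grasp_force: 29.9
```

```bash
python3 -c "
from h import *
np.set_printoptions(precision=3,suppress=True)
tilt()"
```

```text
TCP [ 0.47  -0.007  0.052] open 0.4075904650721367 F [ -3.295 -31.689  -5.404] x [-0.007  1.    -0.009]
side white 114 [ 0.455 -0.013  0.049] [0.478 0.019 0.083] [0.485 0.061 0.095]
side dark 15 [0.466 0.012 0.09 ] [0.469 0.02  0.1  ] [0.472 0.027 0.11 ]
top white 181 [0.455 0.002 0.05 ] [0.474 0.038 0.083] [0.486 0.062 0.091]
top dark 8 [0.465 0.006 0.096] [0.468 0.008 0.098] [0.474 0.009 0.1  ]
```

Request:
move_arm:
  increments:
    - {"xyz":[-3,0,0],"roll":0,"grip":20}
    - {"xyz":[-1,0,2],"roll":0,"grip":20}
    - {"xyz":[0,0,3],"roll":0,"grip":20}
    - {"xyz":[0,0,2],"roll":0,"grip":20}
    - {"xyz":[0,0,0],"roll":0,"grip":20}

```text
time_s: 78.08
position: [0.4693, -0.006, 0.0455]
tcp_rot: [[-0.002, 1.0, 0.003], [1.0, 0.002, -0.003], [-0.003, 0.003, -1.0]]
force: [1.4, -11.0, -0.2]
opening: 0.404
grasp_force: 30.0
```

Request:
move_arm:
  increments:
    - {"xyz":[1,0,0],"roll":0,"grip":20}
    - {"xyz":[1,0,0],"roll":0,"grip":20}
    - {"xyz":[1,0,0],"roll":0,"grip":20}
    - {"xyz":[1,0,0],"roll":0,"grip":20}
    - {"xyz":[0,0,0],"roll":0,"grip":20}

```text
time_s: 78.5
position: [0.4695, -0.0047, 0.0451]
tcp_rot: [[-0.006, 1.0, 0.003], [1.0, 0.006, -0.007], [-0.007, 0.003, -1.0]]
force: [-1.5, -24.6, -4.9]
opening: 0.405
grasp_force: 30.0
```

Request:
move_arm:
  increments:
    - {"xyz":[1,0,0],"roll":0,"grip":20}
    - {"xyz":[0,0,0],"roll":0,"grip":20}
    - {"xyz":[0,0,0],"roll":0,"grip":20}

```text
time_s: 78.75
position: [0.4696, -0.0041, 0.045]
tcp_rot: [[-0.005, 1.0, 0.003], [1.0, 0.005, -0.007], [-0.007, 0.003, -1.0]]
force: [-1.9, -26.4, -6.5]
opening: 0.404
grasp_force: 29.9
```

Request:
move_arm:
  increments:
    - {"xyz":[-20,0,-20],"roll":0,"grip":20}
    - {"xyz":[-10,0,-38],"roll":0,"grip":20}
    - {"xyz":[0,0,-40],"roll":0,"grip":20}
    - {"xyz":[0,0,0],"roll":0,"grip":20}
    - {"xyz":[0,0,0],"roll":0,"grip":20}

```text
time_s: 79.17
position: [0.4685, -0.0291, 0.145]
tcp_rot: [[-0.0, 1.0, 0.004], [1.0, 0.0, -0.001], [-0.001, 0.004, -1.0]]
force: [-0.0, 0.9, -0.9]
opening: 0.404
grasp_force: 30.0
```

```bash
python3 -c "
from h import *
np.set_printoptions(precision=3,suppress=True)
tilt()"
```

```text
TCP [ 0.468 -0.029  0.145] open 0.4042127553151555 F [-0.022  0.883 -0.881] x [-0.     1.    -0.001]
side white 191 [ 0.453 -0.039  0.131] [ 0.469 -0.022  0.16 ] [ 0.483 -0.013  0.181]
side dark 26 [ 0.463 -0.015  0.182] [ 0.468 -0.009  0.191] [ 0.472 -0.002  0.206]
top white 18 [ 0.454 -0.026  0.165] [ 0.478 -0.023  0.171] [ 0.483 -0.019  0.184]
top dark 12 [ 0.462 -0.017  0.16 ] [ 0.467 -0.015  0.192] [ 0.471 -0.003  0.201]
```

Request:
move_arm:
  increments:
    - {"xyz":[0,0,-30],"roll":0,"grip":20}
    - {"xyz":[0,0,-25],"roll":0,"grip":20}
    - {"xyz":[37,7,0],"roll":0,"grip":20}
    - {"xyz":[37,7,0],"roll":0,"grip":20}
    - {"xyz":[37,7,0],"roll":0,"grip":20}

```text
time_s: 79.68
position: [0.4873, 0.0832, 0.1968]
tcp_rot: [[0.001, 1.0, -0.004], [1.0, -0.001, 0.0], [0.0, -0.004, -1.0]]
force: [-0.2, -0.2, 0.2]
opening: 0.401
grasp_force: 30.0
```

Request:
move_arm:
  increments:
    - {"xyz":[38,7,0],"roll":0,"grip":20}
    - {"xyz":[38,7,0],"roll":0,"grip":20}
    - {"xyz":[38,7,0],"roll":0,"grip":20}
    - {"xyz":[38,7,0],"roll":0,"grip":20}
    - {"xyz":[38,7,0],"roll":0,"grip":20}

```text
time_s: 80.1
position: [0.5213, 0.274, 0.1955]
tcp_rot: [[-0.002, 1.0, -0.006], [1.0, 0.002, -0.002], [-0.002, -0.006, -1.0]]
force: [0.8, -0.1, 0.3]
opening: 0.4
grasp_force: 30.0
```

Request:
move_arm:
  increments:
    - {"xyz":[38,7,0],"roll":0,"grip":20}
    - {"xyz":[38,7,0],"roll":0,"grip":20}
    - {"xyz":[38,7,0],"roll":0,"grip":20}
    - {"xyz":[38,7,0],"roll":0,"grip":20}
    - {"xyz":[38,0,0],"roll":0,"grip":20}

```text
time_s: 80.52
position: [0.5504, 0.4636, 0.1946]
tcp_rot: [[-0.001, 1.0, -0.004], [1.0, 0.001, -0.003], [-0.003, -0.004, -1.0]]
force: [0.4, -0.6, -1.2]
opening: 0.407
grasp_force: 30.0
```

Request:
move_arm:
  increments:
    - {"xyz":[0,0,0],"roll":0,"grip":20}
    - {"xyz":[0,0,0],"roll":0,"grip":20}
    - {"xyz":[0,0,30],"roll":0,"grip":20}
    - {"xyz":[0,0,20],"roll":0,"grip":20}
    - {"xyz":[0,0,0],"roll":0,"grip":20}

```text
time_s: 80.93
position: [0.5468, 0.4582, 0.1413]
tcp_rot: [[-0.0, 1.0, -0.012], [1.0, 0.0, -0.008], [-0.008, -0.012, -1.0]]
force: [-1.4, -1.1, -1.2]
opening: 0.404
grasp_force: 30.0
```

Request:
move_arm:
  increments:
    - {"xyz":[0,12,30],"roll":0,"grip":20}
    - {"xyz":[0,0,35],"roll":0,"grip":20}
    - {"xyz":[0,0,25],"roll":0,"grip":20}
    - {"xyz":[0,0,12],"roll":0,"grip":20}
    - {"xyz":[0,0,0],"roll":0,"grip":20}

```text
time_s: 81.35
position: [0.5607, 0.4596, 0.0426]
tcp_rot: [[-0.0, 1.0, -0.007], [1.0, -0.0, -0.004], [-0.004, -0.007, -1.0]]
force: [0.2, 0.1, -0.9]
opening: 0.403
grasp_force: 30.0
```

Request:
move_arm:
  increments:
    - {"xyz":[0,0,2],"roll":0,"grip":20}
    - {"xyz":[0,0,2],"roll":0,"grip":20}
    - {"xyz":[0,0,2],"roll":0,"grip":20}
    - {"xyz":[0,0,1],"roll":0,"grip":20}
    - {"xyz":[0,0,0],"roll":0,"grip":20}

```text
time_s: 81.77
position: [0.5635, 0.4625, 0.0406]
tcp_rot: [[-0.001, 1.0, 0.002], [1.0, 0.001, 0.001], [0.001, 0.002, -1.0]]
force: [-0.5, -0.6, -0.0]
opening: 0.405
grasp_force: 30.0
```

```bash
python3 -c "
from h import *
np.set_printoptions(precision=3,suppress=True)
tilt()"
```

```text
TCP [0.564 0.462 0.041] open 0.4045363649393169 F [-0.541 -0.587 -0.022] x [-0.001  1.     0.001]
side white 340 [0.549 0.437 0.007] [0.561 0.47  0.063] [0.578 0.522 0.086]
side dark 385 [0.548 0.475 0.005] [0.563 0.496 0.007] [0.579 0.52  0.094]
top white 142 [0.549 0.395 0.004] [0.562 0.434 0.05 ] [0.578 0.443 0.066]
top dark 0
```

Request:
move_arm:
  increments:
    - {"xyz":[0,0,2],"roll":0,"grip":20}
    - {"xyz":[0,0,2],"roll":0,"grip":20}
    - {"xyz":[0,0,2],"roll":0,"grip":20}
    - {"xyz":[0,0,1],"roll":0,"grip":20}
    - {"xyz":[0,0,0],"roll":0,"grip":20}

```text
time_s: 82.28
position: [0.5627, 0.4619, 0.0318]
tcp_rot: [[-0.001, 1.0, -0.001], [1.0, 0.001, -0.001], [-0.001, -0.001, -1.0]]
force: [0.4, 0.6, -0.6]
opening: 0.406
grasp_force: 30.0
```

Request:
move_arm:
  increments:
    - {"xyz":[0,0,1],"roll":0,"grip":20}
    - {"xyz":[0,0,1],"roll":0,"grip":20}
    - {"xyz":[0,0,1],"roll":0,"grip":20}
    - {"xyz":[0,0,0],"roll":0,"grip":20}
    - {"xyz":[0,0,0],"roll":0,"grip":20}

```text
time_s: 82.7
position: [0.563, 0.4621, 0.0294]
tcp_rot: [[-0.001, 1.0, -0.0], [1.0, 0.001, -0.0], [-0.0, -0.0, -1.0]]
force: [0.1, 0.3, -0.3]
opening: 0.406
grasp_force: 30.0
```

Request:
move_arm:
  increments:
    - {"xyz":[0,0,1],"roll":0,"grip":20}
    - {"xyz":[0,0,1],"roll":0,"grip":20}
    - {"xyz":[0,0,0],"roll":0,"grip":20}
    - {"xyz":[0,0,0],"roll":0,"grip":20}

```text
time_s: 83.03
position: [0.563, 0.4621, 0.0274]
tcp_rot: [[-0.001, 1.0, -0.0], [1.0, 0.001, -0.0], [-0.0, -0.0, -1.0]]
force: [-0.5, -0.5, -0.0]
opening: 0.407
grasp_force: 30.0
```

Request:
move_arm:
  increments:
    - {"xyz":[0,0,1],"roll":0,"grip":20}
    - {"xyz":[0,0,1],"roll":0,"grip":20}
    - {"xyz":[0,0,0],"roll":0,"grip":20}
    - {"xyz":[0,0,0],"roll":0,"grip":20}

```text
time_s: 83.37
position: [0.563, 0.4621, 0.0253]
tcp_rot: [[-0.001, 1.0, -0.0], [1.0, 0.001, -0.0], [-0.0, -0.0, -1.0]]
force: [-0.3, 0.1, -0.9]
opening: 0.405
grasp_force: 30.0
```

Request:
move_arm:
  increments:
    - {"xyz":[0,0,1],"roll":0,"grip":20}
    - {"xyz":[0,0,1],"roll":0,"grip":20}
    - {"xyz":[0,0,0],"roll":0,"grip":20}
    - {"xyz":[0,0,0],"roll":0,"grip":20}

```text
time_s: 83.7
position: [0.5632, 0.4623, 0.0245]
tcp_rot: [[-0.001, 1.0, 0.0], [1.0, 0.001, 0.0], [0.0, 0.0, -1.0]]
force: [-1.3, -1.2, 5.8]
opening: 0.404
grasp_force: 30.0
```

```bash
python3 -c "
from h import *
np.set_printoptions(precision=3,suppress=True)
tilt()"
```

```text
TCP [0.563 0.462 0.025] open 0.40396360433532524 F [-1.313 -1.169  5.847] x [-0.001  1.     0.   ]
side white 327 [0.548 0.451 0.007] [0.56  0.47  0.048] [0.578 0.522 0.081]
side dark 383 [0.548 0.475 0.005] [0.562 0.495 0.007] [0.579 0.52  0.077]
top white 137 [0.549 0.395 0.003] [0.561 0.433 0.034] [0.578 0.442 0.05 ]
top dark 0
```

Request:
move_arm:
  increments:
    - {"xyz":[0,0,1],"roll":0,"grip":20}
    - {"xyz":[-1,0,1],"roll":0,"grip":20}
    - {"xyz":[-1,0,0.5],"roll":0,"grip":20}
    - {"xyz":[-1,0,0.5],"roll":0,"grip":20}
    - {"xyz":[0,0,0],"roll":0,"grip":20}

```text
time_s: 84.22
position: [0.5634, 0.4617, 0.0242]
tcp_rot: [[-0.0, 1.0, 0.002], [1.0, 0.0, 0.005], [0.005, 0.002, -1.0]]
force: [-5.3, 2.4, 13.9]
opening: 0.408
grasp_force: 30.0
```

Request:
move_arm:
  increments:
    - {"xyz":[-1,0,0.5],"roll":0,"grip":20}
    - {"xyz":[-1,0,0.5],"roll":0,"grip":20}
    - {"xyz":[-1,0,0.5],"roll":0,"grip":20}
    - {"xyz":[0,0,0],"roll":0,"grip":20}
    - {"xyz":[0,0,0],"roll":0,"grip":20}

```text
time_s: 84.63
position: [0.5634, 0.4609, 0.0241]
tcp_rot: [[0.0, 1.0, 0.003], [1.0, -0.0, 0.009], [0.009, 0.003, -1.0]]
force: [-6.7, 5.6, 17.7]
opening: 0.404
grasp_force: 30.0
```

```bash
python3 -c "
from h import *
np.set_printoptions(precision=3,suppress=True)
tilt(); prof(.12,.18,-.006,.016)"
```

```text
TCP [0.563 0.461 0.024] open 0.40429460425795166 F [-6.732  5.631 17.687] x [0.    1.    0.009]
side white 330 [0.548 0.45  0.007] [0.56  0.469 0.047] [0.578 0.522 0.068]
side dark 393 [0.548 0.474 0.005] [0.562 0.494 0.007] [0.579 0.52  0.081]
top white 123 [0.549 0.395 0.002] [0.562 0.432 0.032] [0.578 0.44  0.05 ]
top dark 0
0.015 16 y95 0.1563821248091865 x [-0.005  0.015]
0.025 16 y95 0.1631856390537339 x [-0.005  0.014]
0.035 20 y95 0.16976401898688412 x [-0.005  0.016]
0.045 49 y95 0.17127315426775205 x [-0.005  0.015]
0.055 49 y95 0.17099737222728795 x [-0.006  0.014]
0.065 40 y95 0.17498485400718752 x [-0.001  0.014]
0.075 17 y95 0.17974743302003907 x [0.002 0.012]
0.085 7 y95 0.17937139228163565 x [0.005 0.011]
```

Request:
move_arm:
  increments:
    - {"xyz":[-1,0,1],"roll":0,"grip":20}
    - {"xyz":[-1,0,1],"roll":0,"grip":20}
    - {"xyz":[-1,0,1],"roll":0,"grip":20}
    - {"xyz":[-1,0,1],"roll":0,"grip":20}
    - {"xyz":[0,0,0],"roll":0,"grip":20}

```text
time_s: 85.2
position: [0.5646, 0.458, 0.0225]
tcp_rot: [[0.0, 1.0, 0.006], [1.0, -0.0, 0.011], [0.011, 0.006, -1.0]]
force: [-7.2, 6.0, 26.0]
opening: 0.4
grasp_force: 30.2
```

Request:
move_arm:
  increments:
    - {"xyz":[-2,0,0],"roll":0,"grip":20}
    - {"xyz":[-2,0,0],"roll":0,"grip":20}
    - {"xyz":[-2,0,0],"roll":0,"grip":20}
    - {"xyz":[0,0,0],"roll":0,"grip":20}
    - {"xyz":[0,0,0],"roll":0,"grip":20}

```text
time_s: 85.62
position: [0.5668, 0.4514, 0.0214]
tcp_rot: [[-0.0, 1.0, 0.01], [1.0, -0.0, 0.011], [0.011, 0.01, -1.0]]
force: [-2.7, 5.5, 20.1]
opening: 0.403
grasp_force: 30.0
```

```bash
python3 -c "
from h import *
np.set_printoptions(precision=3,suppress=True)
tilt(); prof(.12,.18,-.006,.016)"
```

```text
TCP [0.567 0.451 0.021] open 0.40282529910054854 F [-2.687  5.527 20.1  ] x [-0.     1.     0.011]
side white 358 [0.551 0.443 0.008] [0.564 0.459 0.045] [0.581 0.466 0.065]
side dark 447 [0.551 0.464 0.005] [0.566 0.49  0.007] [0.582 0.52  0.081]
top white 89 [0.552 0.384 0.002] [0.564 0.423 0.028] [0.58  0.429 0.049]
top dark 0
0.015 27 y95 0.1526727626936836 x [-0.004  0.016]
0.025 27 y95 0.15581685898578948 x [-0.003  0.015]
0.035 30 y95 0.16071932274303827 x [-0.005  0.014]
0.045 46 y95 0.16259020531367002 x [-0.005  0.016]
0.055 70 y95 0.15920351313313813 x [-0.005  0.016]
0.065 34 y95 0.16249435450292102 x [0.001 0.015]
0.075 24 y95 0.16314558190121783 x [0.004 0.015]
0.085 15 y95 0.16518917710087053 x [0.007 0.015]
```

Request:
move_arm:
  increments:
    - {"xyz":[-1,0,1],"roll":0,"grip":20}
    - {"xyz":[-1,0,1],"roll":0,"grip":20}
    - {"xyz":[-2,0,1],"roll":0,"grip":20}
    - {"xyz":[-2,0,0],"roll":0,"grip":20}
    - {"xyz":[0,0,0],"roll":0,"grip":20}

```text
time_s: 86.18
position: [0.5676, 0.4455, 0.0189]
tcp_rot: [[0.0, 1.0, 0.012], [1.0, -0.0, 0.012], [0.012, 0.012, -1.0]]
force: [-1.8, 5.6, 19.7]
opening: 0.406
grasp_force: 30.0
```

```bash
python3 -c "
from h import *
np.set_printoptions(precision=3,suppress=True)
print(bot.read_state()['position'],bot.read_state()['force']); prof(.11,.18,-.006,.02); print('oil'); prof(.05,.11,-.04,-.005)"
```

```text
[0.568 0.446 0.019] [-1.822  5.637 19.67 ]
0.015 34 y95 0.14949359591834072 x [-0.004  0.02 ]
0.025 36 y95 0.1521217598001637 x [-0.004  0.019]
0.035 35 y95 0.15617117765125255 x [-0.005  0.018]
0.045 54 y95 0.1572030854727112 x [-0.005  0.019]
0.055 81 y95 0.15337990909723065 x [-0.005  0.018]
0.065 40 y95 0.15361044956918615 x [0.002 0.018]
0.075 26 y95 0.153348618233402 x [0.004 0.016]
0.085 16 y95 0.15421523990665872 x [0.007 0.013]
oil
0.015 42 y95 0.10568898925035317 x [-0.038 -0.017]
0.025 36 y95 0.10624141949556086 x [-0.038 -0.019]
0.035 30 y95 0.1067816516270869 x [-0.038 -0.019]
```

Request:
move_arm:
  increments:
    - {"xyz":[-2,0,0],"roll":0,"grip":20}
    - {"xyz":[-2,0,-1],"roll":0,"grip":20}
    - {"xyz":[0,0,-2],"roll":0,"grip":20}
    - {"xyz":[0,0,-1],"roll":0,"grip":20}
    - {"xyz":[0,0,0],"roll":0,"grip":20}

```text
time_s: 86.7
position: [0.5662, 0.4388, 0.0188]
tcp_rot: [[-0.001, 1.0, 0.008], [1.0, 0.001, 0.006], [0.006, 0.008, -1.0]]
force: [0.7, 3.5, 8.7]
opening: 0.404
grasp_force: 30.0
```

```bash
python3 -c "
from h import *
np.set_printoptions(precision=3,suppress=True)
print(bot.read_state()['position'],bot.read_state()['force']); prof(.11,.18,-.006,.02)"
```

```text
[0.566 0.439 0.019] [0.681 3.493 8.667]
0.015 36 y95 0.14301711957087462 x [-0.006  0.018]
0.025 35 y95 0.14638088388621334 x [-0.004  0.02 ]
0.035 38 y95 0.14837034896191567 x [-0.004  0.019]
0.045 49 y95 0.1511653374631081 x [-0.005  0.018]
0.055 93 y95 0.1477657108134312 x [-0.005  0.019]
0.065 38 y95 0.1469850124611269 x [0.    0.017]
0.075 26 y95 0.14684262038351714 x [0.002 0.015]
0.085 14 y95 0.14725864684054976 x [0.005 0.012]
```

Request:
move_arm:
  increments:
    - {"xyz":[0,0,-2],"roll":0,"grip":20}
    - {"xyz":[0,0,-1],"roll":0,"grip":20}
    - {"xyz":[0,0,0],"roll":0,"grip":44}
    - {"xyz":[0,0,0],"roll":0,"grip":50}
    - {"xyz":[0,0,0],"roll":0,"grip":50}

```text
time_s: 87.17
position: [0.5621, 0.4353, 0.0178]
tcp_rot: [[-0.001, 1.0, -0.002], [1.0, 0.001, -0.002], [-0.002, -0.002, -1.0]]
force: [0.6, 0.8, -0.0]
opening: 0.484
grasp_force: 0.0
```

Request:
move_arm:
  increments:
    - {"xyz":[0,0,0],"roll":0,"grip":50}
    - {"xyz":[0,0,0],"roll":0,"grip":50}
    - {"xyz":[0,0,0],"roll":0,"grip":50}
    - {"xyz":[0,0,0],"roll":0,"grip":50}

```text
time_s: 87.5
position: [0.563, 0.436, 0.0187]
tcp_rot: [[-0.001, 1.0, -0.0], [1.0, 0.001, -0.0], [-0.0, -0.0, -1.0]]
force: [-0.7, 0.2, 0.8]
opening: 0.498
grasp_force: 0.0
```

```bash
python3 -c "
from h import *
np.set_printoptions(precision=3,suppress=True)
print(bot.read_state()['position'],bot.read_state()['force']); prof(.11,.18,-.006,.02)"
```

```text
[0.563 0.436 0.019] [-0.75   0.162  0.79 ]
0.015 42 y95 0.13733896338641843 x [-0.006  0.02 ]
0.025 47 y95 0.13809128143328167 x [-0.006  0.019]
0.035 48 y95 0.13833755461608369 x [-0.006  0.019]
0.045 54 y95 0.13753593890515806 x [-0.005  0.018]
0.055 80 y95 0.13255964645974636 x [-0.006  0.017]
0.065 43 y95 0.1283683279915157 x [-0.005  0.011]
0.085 15 y95 0.12247500143526703 x [-0.     0.007]
```

It now stands vertical. Lift straight up and clear away.

Request:
move_arm:
  increments:
    - {"xyz":[0,0,-5],"roll":0,"grip":52}
    - {"xyz":[0,0,-10],"roll":0,"grip":55}
    - {"xyz":[0,0,-20],"roll":0,"grip":60}
    - {"xyz":[0,0,-30],"roll":0,"grip":60}
    - {"xyz":[0,0,-40],"roll":0,"grip":60}

```text
time_s: 87.97
position: [0.5612, 0.435, 0.1229]
tcp_rot: [[-0.001, 1.0, -0.005], [1.0, 0.001, -0.003], [-0.003, -0.005, -1.0]]
force: [0.4, 0.6, 0.3]
opening: 0.592
grasp_force: 0.0
```

Request:
move_arm:
  increments:
    - {"xyz":[0,0,-40],"roll":0,"grip":60}
    - {"xyz":[0,0,-30],"roll":0,"grip":60}
    - {"xyz":[-38,-10,0],"roll":0,"grip":60}
    - {"xyz":[-38,-10,0],"roll":0,"grip":60}
    - {"xyz":[-38,-10,0],"roll":0,"grip":60}

```text
time_s: 88.38
position: [0.5332, 0.3216, 0.1963]
tcp_rot: [[-0.003, 1.0, 0.004], [1.0, 0.003, 0.001], [0.001, 0.004, -1.0]]
force: [0.3, -0.1, -0.3]
opening: 0.597
grasp_force: 0.0
```

Request:
move_arm:
  increments:
    - {"xyz":[-38,-10,0],"roll":0,"grip":60}
    - {"xyz":[-38,-10,0],"roll":0,"grip":60}
    - {"xyz":[-38,0,0],"roll":0,"grip":60}
    - {"xyz":[-38,0,0],"roll":0,"grip":60}
    - {"xyz":[-38,0,0],"roll":0,"grip":60}

```text
time_s: 88.8
position: [0.5132, 0.1306, 0.1954]
tcp_rot: [[-0.002, 1.0, 0.002], [1.0, 0.002, 0.0], [0.0, 0.002, -1.0]]
force: [-0.7, -0.5, 0.8]
opening: 0.601
grasp_force: 0.0
```

Request:
move_arm:
  increments:
    - {"xyz":[-38,0,0],"roll":0,"grip":60}
    - {"xyz":[-38,0,0],"roll":0,"grip":60}
    - {"xyz":[-38,0,0],"roll":0,"grip":60}
    - {"xyz":[0,0,0],"roll":0,"grip":60}
    - {"xyz":[0,0,0],"roll":0,"grip":60}

```text
time_s: 89.22
position: [0.5141, 0.016, 0.1951]
tcp_rot: [[0.004, 1.0, 0.002], [1.0, -0.004, -0.0], [-0.0, 0.002, -1.0]]
force: [-0.5, 1.0, 0.3]
opening: 0.599
grasp_force: 0.0
```

```bash
python3 - <<'E'
from h import *
np.set_printoptions(precision=3,suppress=True)
s=bot.read_state(); print(s['position'],s['time_s'])
for n,a in(('D',(-.165,-.12)),('B',(-.11,-.045)),('C',(.11,.17,-.006,.045)),('oil',(.05,.11,-.045,-.005)),('red',(.18,.225,-.04,-.01))): print(n); prof(*a)
p,d=cap('top'); W=cloud('top',d)
print([(r['conf'],c2w('top',r['at'])[0]) for r in bot.spot_in('rod','top')],[(r['conf'],c2w('top',r['at'])[0]) for r in bot.spot_in('bottle','top')])
for l in('parts_tray','clear_cup','marker'): print(l,[c2w('top',r['at'])[0] for r in bot.spot_in(l,'top')])
E
```

```text
[0.514 0.016 0.195] 89.2167
D
0.015 4 y95 -0.12140733178168807 x [-0.045  0.043]
0.035 10 y95 -0.133108626267635 x [-0.013  0.021]
0.045 25 y95 -0.13041355185061157 x [-0.013  0.021]
0.055 27 y95 -0.13332525934433234 x [-0.01   0.018]
0.065 16 y95 -0.13638573344973384 x [-0.003  0.011]
0.075 18 y95 -0.13932412933485103 x [-0.001  0.009]
0.085 12 y95 -0.1410328970696275 x [0.001 0.006]
B
0.015 47 y95 -0.07942839857730637 x [-0.016  0.034]
0.025 46 y95 -0.081026101183332 x [-0.017  0.015]
0.035 43 y95 -0.07966121551241881 x [-0.017  0.015]
0.045 52 y95 -0.08002598325963295 x [-0.017  0.015]
0.055 53 y95 -0.08523589966385216 x [-0.014  0.013]
0.065 28 y95 -0.08958321349379018 x [-0.008  0.008]
0.075 20 y95 -0.09268098761969493 x [-0.006  0.006]
0.085 14 y95 -0.09476699366829718 x [-0.003  0.003]
C
0.015 60 y95 0.15794440091822637 x [-0.006  0.045]
0.025 46 y95 0.13786305355248704 x [-0.006  0.018]
0.035 53 y95 0.1381250958927317 x [-0.006  0.02 ]
0.045 55 y95 0.13842276735369133 x [-0.005  0.021]
0.055 81 y95 0.1337450514304117 x [-0.006  0.017]
0.065 48 y95 0.12820403944605804 x [-0.00
[... 420 characters left out ...]
.075 24 y95 0.0940606548530578 x [-0.028 -0.017]
0.085 18 y95 0.09178580738002379 x [-0.026 -0.019]
red
0.015 51 y95 0.22152684922578758 x [-0.037 -0.012]
0.025 55 y95 0.221952063462377 x [-0.034 -0.013]
0.035 53 y95 0.22127765193562954 x [-0.034 -0.013]
0.045 81 y95 0.22010277602112904 x [-0.032 -0.013]
0.055 31 y95 0.21545079883081797 x [-0.028 -0.018]
0.065 22 y95 0.21406545914360195 x [-0.026 -0.019]
0.075 10 y95 0.21162304515313726 x [-0.024 -0.021]
[(0.48, array([ 0.421, -0.395,  0.009]))] [(0.69, array([0.572, 0.155, 0.053])), (0.56, array([0.562, 0.419, 0.05 ]))]
parts_tray [array([0.733, 0.316, 0.005])]
clear_cup []
marker [array([0.429, 0.498, 0.01 ]), array([0.531, 0.387, 0.052])]
```

```bash
python3 -c "
from rig import bot
print(bot.hand_in())"
```

```text
the job is handed in; nothing more can be done
None
```

The rod lies flat on the bench to the right of the vice, and the last depth measurements show all three fallen bottles (only three were present) standing upright in the lane beside the two already there; the job is handed in, and no verdict came back.

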